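Turn over the reversible punching pad

TASK

The green pad of the gasket-punching block is cut up on top: turn it over so that its clean face is up, and seat it flat in its recess again, right up against the fence. The scarred face is full of sharp slivers, so keep the gripper off the pad and use the trowel: work the blade under the pad along the recess floor from the open end, tip the pad over onto the ledge with a turn of the wrist, and push it back in with the blade. Have a light hand (never more than 8 N on the block or 15 N on the pad), leave the tape and the tin alone, and lay the trowel back on its plywood board at the end.

Things in the scene. Friction and masses are not known exactly. Their poses are not given: they have to be found in the camera images.
- punch_block: grey steel gasket-punching block, fixed, 162 x 117 mm, greased so that things slide easily on it. Origin: on the bench under the middle of its recess; z up, -x towards the ledge, +y towards the fence. The fence runs along recess and ledge: inner face at y = +46.5 mm, top 28 mm above the bench. The block ends at y = -58.5 mm.
- recess (a point): centre of the recess floor, 10 mm above the bench (axes of the block). The recess spans x = -36.5 to +36.5 mm, is 8 mm deep with upright walls on both x sides, bounded by the fence on +y and open at the -y end, where its floor runs out level to the block's edge.
- ledge (a point): centre of the block's flat ledge, 18 mm above the bench (axes of the block); the ledge spans x = -113 to -36.5 and y = -58.5 to +46.5 mm of the block's frame and ends at the recess wall
- pad: loose green nylon pad, 70 (x) x 90 (y) x 10 mm, about 0.1 kg, all edges rounded at 3 mm radius. Origin at its centre; its +z axis comes out of the scarred face (dark ring cuts), up at the start; the other face is plain. It starts flat in the recess, axes along the block's, 2 mm proud of the ledge.
- trowel: margin trowel, 0.2 kg, with a raised (cranked) wooden handle. Origin: underside of the blade, middle of its heel; x to the tip, y across, z up. Steel blade 48 mm wide, 115 mm long, 1.5 mm thick, front 70 mm bent (see blade_bend). Handle: 24 mm wide (y), 26 mm high, flat sides, x from -130 to -40 mm, its axis at z = 44 mm. At first the rear of the blade lies flat on the board, the front juts out past it.
- blade_bend (a point): middle of the blade's underside at x = 45 mm of the trowel (its axes). From this line on the blade is bent up or down, as one flat piece, by an unknown angle up to 0.14 rad, so the tip lies up to 10 mm above or below the straight blade; feel for it. The bend is stiff and gives only under more than about 20 N at the tip.
- trowel_grip (a point): point in the middle of the trowel's handle section to grip: x = -65, y = 0, z = 44 mm in the trowel's frame (same axes)
- tool_board: plywood board, fixed flat on the bench, 220 x 220 x 12 mm, on which the trowel lies; origin at the centre of its underside, z up
- blue_tape: loose roll of blue tape lying flat, 76 mm across, 24 mm high, a bystander; origin at the centre of its underside
- food_tin: loose printed food tin, upright, 57 mm across, 72 mm high, a bystander; origin at the centre of its underside

How it is judged:
By the outcome, as a careful person would: the job done as asked, in the order asked, and still so for the second after the job is handed in, with the robot touching nothing.
It also fails if it takes over 72 s, if anything falls off the work surface, if the arm or the gripper's body presses on something with over 40 N, if the wrist force passes 120 N, or if a joint passes its speed limit or range.

ROBOT

A 7-joint arm with a two-finger parallel gripper is mounted at the origin on the work surface; the furniture and walls round the work are solid. World frame = base frame: x ahead of the robot, y to its left, z up, the work surface at z = 0. Lengths are in m, angles in rad, forces in N, time in s.
With the tool pointing down it reaches from about 0.35 to 0.9 m from the base axis. Payload 8.1 kg.
Tool frame: the origin (TCP) lies between the finger pads; the fingertips stand 8 mm ahead of it and the grasp point (between the pads) lies 11 mm behind it (arm.tcp_to_tips is the distance from the TCP to the fingertips, in m); z points along the fingers, x is the direction in which the jaws open and shut, and the axes are right-handed (so a half turn about z gives the same grasp; the last joint's range is limited). The gripper opens to 92 mm and grips with 3 to 60 N. Pads are 19 mm wide; open, the fingers measure 130 mm over their backs; the gripper's body (75 mm by 190 mm) begins 47 mm behind the grasp point.
Start: joints at [-1.404, 0.434, 0.025, 1.573, -0.012, 1.134, -0.075], TCP at [0.167, 0.602, 0.209] pointing down, gripper open.
Joint ranges: [-2.62, 2.62], [-0.44, 2.09], [-1.27, 1.32], [0.08, 2.57], [-1.32, 4.46], [0.12, 2], [-2.74, 2.74]. Speed limits (rad/s): [2.22, 2.22, 3.01, 3.01, 3.14, 3.14, 3.14].

INTERFACE

Orientations are given as a rotation vector (axis times angle).
In Python, from cell import arm, eyes gives the robot as it stands.
- The arm moves only by the tool play_rows, never from a script. Its argument "rows" is a list of rows, each a list of 3 entries, a list of its own where there are three numbers: the shift along the tool's x, y, z each as a share of 50 cm, from -1 to 1, then the turn, a rotation vector about the tool's x, y, z each as a share of 60 degrees, from -1 to 1, then the opening, from -1 (shut) to 1 (fully open), so that 0 is half open. In form: [[[dx, dy, dz], [ax, ay, az], grip], ...]. A call has 1 to 10 rows; each row is the pose to reach, as a shift and turn from the pose commanded when the call began, along the tool's axes at that moment; what a row does not reach only later rows make up. A row lasts 1/10 s, in which the tool goes at most 50 mm and 8.59 degrees, less where a joint would pass 70% of its speed; a pose out of reach is approached as far as the arm can. A call with a number of a shift or a turn outside -1 to 1 is refused whole. A call with a gripper value outside its range is refused whole. The fingers move at their own pace and stop on an object; "newtons" is the grip in N (left out, the last holds). Time passes only in rows, so rows that repeat a pose let the fingers close. It gives the time, the measured TCP pose, the force and the opening at its end, in the units of the state.
- arm.observe(): the state, without advancing time (a new reading comes with each control period).
- eyes.get_image(name): name is "scene" or "top" or "wrist"; returns (picture, depth): 480x640x3 uint8, red, green, blue; 480x640 float32, m along the optical axis (not along the pixel's ray), 0 where there is no reading.
- eyes.get_calibration(name): a dict with "intrinsics" (3x3 intrinsics, pixels), "R" (3x3) and "t" (3): a world point X has camera coordinates R X + t. Camera axes: x right, y down, z forward; pixel columns grow to the right and rows downward; lengths in m; the calibration is good to about 2 mm. A picture is of the moment at which its call begins: read the wrist's pose just before it. get_calibration takes no time and is no camera call; for the wrist camera it gives the pose at the moment of the call.
- arm.sign_off(): hands the job in, once; it reports no verdict.
The state is a dict: "clock": time; "joints": joint angles; "dq": joint speeds; "joint_efforts": joint torques, N m; "position": TCP position; "ee_rot": TCP orientation; "force": force on the tool from outside, world axes, zero at the start; "ft_torque": the same for the moment, N m; "width": opening from 0.0 (shut) to 1.0 (fully open).
Only numpy, scipy, OpenCV 4.12 (cv2) and the standard library are available. Lean on these libraries where they do the work, as an engineer would, in place of code of your own. Each camera call takes 0.05 s, during which the arm holds its last target.

## Working session

There is one attempt and no reset: what is moved stays moved. The work goes in short steps, Python scripts to look and compute and a tool call to move; the robot and the scene stay as the last step left them, time stands still between calls to the robot, and variables do not carry over. Pictures are saved under pics/ and viewed, and the job is handed in when it is done.

Besides the shell and the picture viewer there is one more tool, called after "Call:" as name(argument=value, ...), one argument or row to a line, values as JSON. play_rows: Moves the arm, as the interface text tells. Its arguments: {"type":"object","properties":{"rows":{"type":"array","items":{"type":"array"}},"newtons":{"type":"number"}},"required":["rows"]}

I'll start by looking at the scene.

```bash
ls -la; mkdir -p pics
cat > look.py <<'E'
import sys,cv2,numpy as np
from cell import arm,eyes
def snap(name,tag):
    c=eyes.get_calibration(name)
    im,d=eyes.get_image(name)
    cv2.imwrite(f'pics/{tag}.png',im[:,:,::-1]); np.savez(f'pics/{tag}.npz',im=im,d=d,K=c['intrinsics'],R=c['R'],t=c['t'])
    return im,d,c
E
python3 - <<'E'
from look import *
print(arm.observe())
for n in('scene','top','wrist'):
    im,d,c=snap(n,n+'0'); R=np.array(c['R']);print(n,-R.T@np.array(c['t']),R[2])
E
```

```text
total 12
drwxr-xr-x  3 agent agent 4096 Dec  7 00:43 .
drwxr-xr-x 23 root  root  4096 Dec  7 00:43 ..
drwxr-xr-x  2 agent agent 4096 Dec  7 00:43 pics
{'clock': 0.0, 'joints': array([-1.40360562,  0.43519979,  0.02495106,  1.57409525, -0.01158653,
        1.13401851, -0.07511257]), 'dq': array([-0.00099381, -0.00080543, -0.00264213,  0.0002614 ,  0.00047221,
       -0.00056152, -0.00054433]), 'joint_efforts': array([-6.19582206e-04, -6.67852378e+01,  9.84436311e-01, -3.14458394e+01,
       -6.06432371e-02,  4.25976701e-02,  1.54101986e-04]), 'position': array([0.16648569, 0.60185084, 0.20815988]), 'ee_rot': array([ 2.49921986e+00,  1.90178953e+00, -1.82292637e-03]), 'force': array([ 0.32592723, -0.20843491, -0.66080974]), 'ft_torque': array([-0.00656699, -0.00867482, -0.01228316]), 'width': 1.000534633800973}
scene [-0.15985005 -0.69548093  0.51766161] [ 0.69112639  0.57179567 -0.44203396]
top [ 0.43066481 -0.09558827  1.0485528 ] [ 0.1046569  -0.00791305 -0.99447691]
wrist [0.08894921 0.62400089 0.38415828] [ 0.28546917 -0.08053262 -0.95499835]
```

View pics/scene0.png

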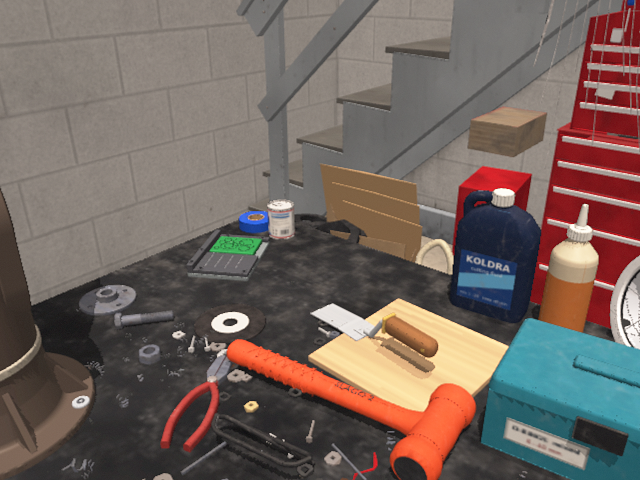

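View pics/top0.png

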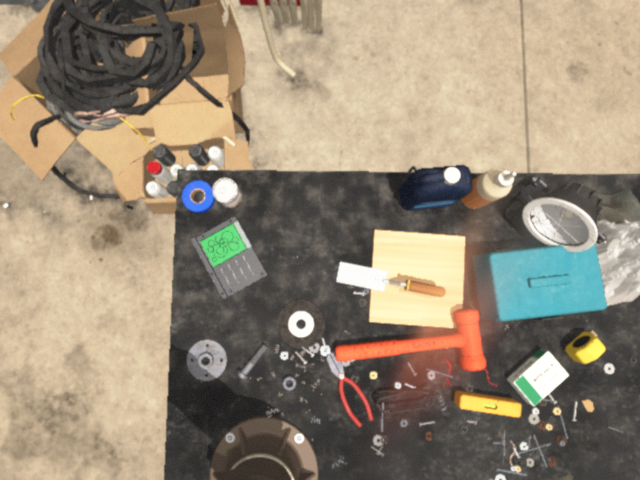

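View pics/wrist0.png

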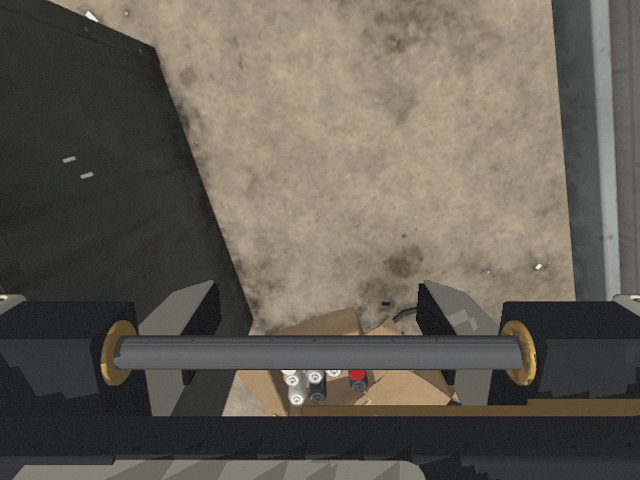

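Run:
```python
import cv2
a=cv2.imread('pics/top0.png')
cv2.imwrite('pics/topA.png',cv2.resize(a[165:310,165:285],None,fx=4,fy=4,interpolation=cv2.INTER_CUBIC)[:600])
cv2.imwrite('pics/topB.png',cv2.resize(a[220:335,325:475],None,fx=5,fy=5,interpolation=cv2.INTER_CUBIC))
a=cv2.imread('pics/scene0.png')
cv2.imwrite('pics/sc.png',cv2.resize(a[190:390,170:470],None,fx=2.6,fy=2.6,interpolation=cv2.INTER_CUBIC))
```

```text
(no output)
```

View pics/topA.png

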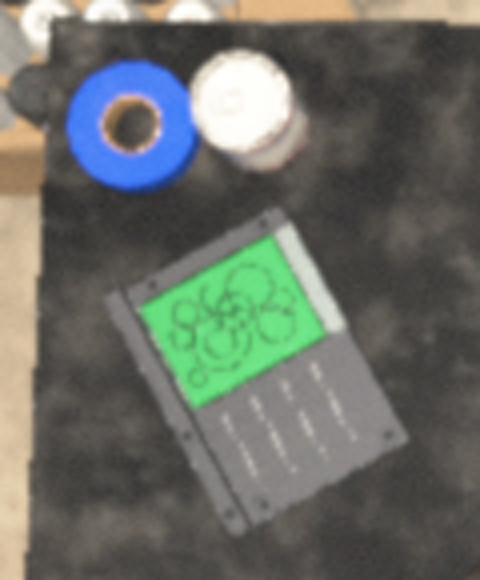

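View pics/topB.png

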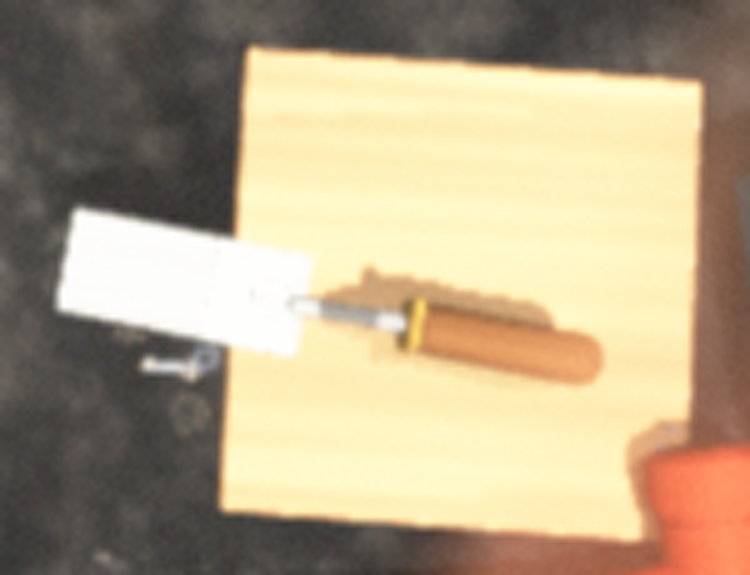

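View pics/sc.png

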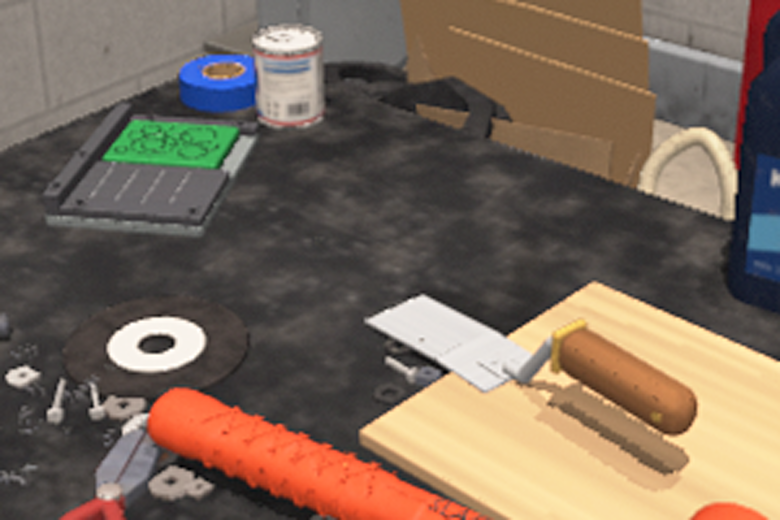

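The top view shows the block at about (230,258) with the green scarred pad. Its fence is on the left and its open end on the right. The tape is at (198,196), the tin at (227,192), and the trowel at (390,280) on the board with its blade pointing left (world +y). Next I'll measure these from depth.

```bash
cat > geo.py <<'E'
import numpy as np,cv2
def load(tag):
    z=np.load(f'pics/{tag}.npz'); return z['im'],z['d'],z['K'],z['R'],z['t']
def cloud(tag):
    im,d,K,R,t=load(tag); v,u=np.mgrid[0:480,0:640]
    P=np.stack([(u-K[0,2])/K[0,0]*d,(v-K[1,2])/K[1,1]*d,d],-1)
    return (P-t)@R   # R^T (P-t)
def ray_z(tag,uv,z):
    im,d,K,R,t=load(tag); uv=np.atleast_2d(uv).astype(float)
    r=np.c_[(uv[:,0]-K[0,2])/K[0,0],(uv[:,1]-K[1,2])/K[1,1],np.ones(len(uv))]@R
    c=-R.T@t; s=(z-c[2])/r[:,2]; return c+s[:,None]*r
E
python3 - <<'E'
from geo import *
for tag in('top0','scene0'):
    im,d,K,R,t=load(tag); W=cloud(tag); print(tag,K[0,0]);
    hsv=cv2.cvtColor(im,cv2.COLOR_RGB2HSV)
    ok=(d>0)
    g=cv2.inRange(hsv,(45,120,80),(80,255,255))>0
    g&=ok&(W[...,2]<.08)&(W[...,2]>-0.02)
    n,l,s,c=cv2.connectedComponentsWithStats(g.astype(np.uint8)); k=1+np.argmax(s[1:,4]); g=l==k
    print('pad',g.sum(),W[g].mean(0),np.median(W[g],0),'zstd',W[g][:,2].std())
    v,u=np.nonzero(g)
    cn=cv2.approxPolyDP(max(cv2.findContours(g.astype(np.uint8),0,2)[0],key=cv2.contourArea),4,True)
    r=cv2.minAreaRect(np.c_[u,v].astype(np.float32)); print(r)
    bp=ray_z(tag,cv2.boxPoints(r),0.020); print(bp); 
    e=np.diff(np.r_[bp,bp[:1]],axis=0); print(np.hypot(e[:,0],e[:,1]),np.degrees(np.arctan2(e[:,1],e[:,0])))
    for nm,lo,hi in(('tape',(105,150,80),(125,255,255)),):
        m=(cv2.inRange(hsv,lo,hi)>0)&ok&(W[...,2]<.05)&(W[...,2]>.0)&(W[...,1]>0.2); print(nm,m.sum(),W[m].mean(0) if m.any() else 0)
# blade heights (top): sample along
W=cloud('top0');im,d,*_=load('top0')
for (u,v) in [(340,272),(345,274),(350,274),(355,275),(360,276),(365,276),(370,277),(375,278),(380,279),(384,280),(400,250),(400,310),(450,260),(330,250),(330,300),(230,240),(225,262),(236,272),(227,192),(412,286),(420,287),(430,288)]:
    print(u,v,W[v-1:v+2,u-1:u+2].reshape(-1,3).mean(0).round(4))
E
```

```text
top0 433.2249107845403
pad 1032 [0.51899076 0.10704168 0.01964502] [0.51864179 0.10703853 0.01968807] zstd 0.0019295014150384434
((222.6973114013672, 244.79525756835938), (28.653045654296875, 37.04195785522461), 60.64224624633789)
[[0.52639521 0.16243172 0.02      ]
 [0.57080991 0.08699185 0.02      ]
 [0.51126937 0.05192398 0.02      ]
 [0.46740831 0.12710905 0.02      ]]
[0.08754336 0.06910016 0.08704359 0.06875424] [ -59.51284823 -149.50299528  120.25820006   30.91411996]
tape 55 [0.63818345 0.20408564 0.02003512]
scene0 567.8383867873837
pad 703 [0.51540525 0.1032471  0.02048371] [0.5145152  0.10326398 0.02060862] zstd 0.0013103403876862133
((235.0330810546875, 244.9708251953125), (51.33732986450195, 16.280733108520508), 3.5763344764709473)
[[0.4628971  0.1240117  0.02      ]
 [0.51411033 0.18190147 0.02      ]
 [0.56987859 0.08662369 0.02      ]
 [0.51613737 0.03489292 0.02      ]]
[0.07729179 0.11039907 0.0745935  0.10381081] [  48.50184027  -59.65858913 -136.0920062   120.85443378]
tape 14 [0.6376587  0.20307487 0.02414214]
340 272 [ 0.4574 -0.1732  0.0063]
345 274 [ 0.4527 -0.185   0.0088]
350 274 [ 0.4528 -0.1969  0.0094]
355 275 [ 0.4505 -0.2087  0.011 ]
360 276 [ 0.4482 -0.2206  0.012 ]
365 276 [ 0.4483 -0.2324  0.013 ]
370 277 [ 0.446  -0.2442  0.0134]
375 278 [ 0.4437 -0.256   0.0144]
380 279 [ 0.4415 -0.2676  0.0162]
384 280 [ 0.4392 -0.2763  0.0206]
400 250 [ 0.5114 -0.3171  0.0109]
400 310 [ 0.3689 -0.3152  0.0121]
450 260 [ 0.4886 -0.4372  0.0108]
330 250 [ 0.5103 -0.1491  0.0036]
330 300 [ 0.3904 -0.1498  0.0022]
230 240 [0.5306 0.0905 0.0183]
225 262 [0.4782 0.1011 0.0164]
236 272 [0.4547 0.0742 0.0174]
227 192 [0.6366 0.0917 0.0675]
412 286 [ 0.4259 -0.3307  0.0696]
420 287 [ 0.4239 -0.3488  0.0694]
430 288 [ 0.4218 -0.3716  0.0684]
```

Block pose: centre about (0.519, 0.107), with block +y heading about 120°. The blade tip looks bent down by about 6–7 mm. I'll move so the wrist camera gets a closer view of the block on the way to the trowel.

Call:
play_rows(
  rows=[
    [[-0.1,0.1,0],[0,0,0.14],1],
    [[-0.98,0.97,0],[0,0,1],1],
    [[-0.98,0.97,0],[0,0,1],1],
    [[-0.98,0.97,0],[0,0,1],1],
    [[-0.98,0.97,0],[0,0,1],1],
    [[-0.98,0.97,0],[0,0,1],1],
    [[-0.98,0.97,0],[0,0,1],1],
    [[-0.98,0.97,0],[0,0,1],1],
    [[-0.98,0.97,0],[0,0,1],1],
    [[-0.98,0.97,0],[0,0,1],1],
  ],
)

```text
clock: 1.15
position: [0.4114, 0.1643, 0.2091]
ee_rot: [-3.116, -0.398, -0.0]
force: [0.8, 0.6, 0.2]
width: 1.005
```

Call:
play_rows(
  rows=[
    [[0.084,0.382,0],[0,0,0],1],
    [[0.084,0.382,0],[0,0,0],1],
    [[0.084,0.382,0],[0,0,0],1],
    [[0.084,0.382,0],[0,0,0],1],
    [[0.084,0.382,0],[0,0,0],1],
    [[0.084,0.382,0],[0,0,0],1],
  ],
)

```text
clock: 1.75
position: [0.4995, -0.0094, 0.2086]
ee_rot: [3.117, 0.393, -0.001]
force: [0.3, 0.4, -0.7]
width: 1.003
```

Run:
```python
from look import *
o=arm.observe();print(o['clock'],o['position'],o['ee_rot'],o['joints'])
im,d,c=snap('wrist','w1');print(c['intrinsics'][0][0])
```

```text
1.75 [ 0.49949625 -0.00943672  0.20864037] [ 3.11662680e+00  3.92685588e-01 -1.01661236e-03] [-0.57205294  0.24616642  0.60017447  1.90779795 -0.16021494  1.03561453
  0.34692089]
375.3194959796302
```

View pics/w1.png

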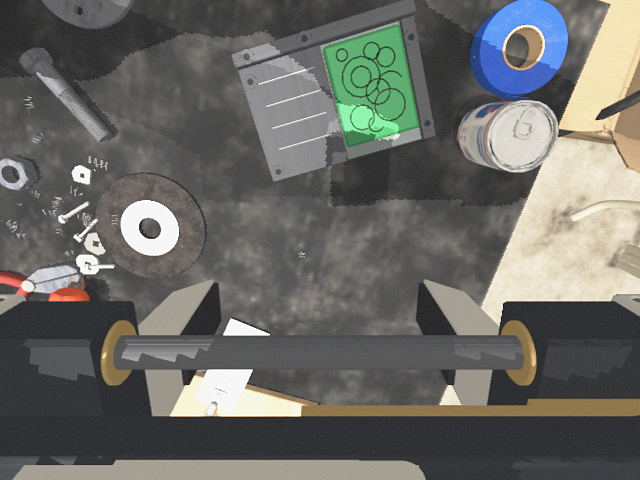

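The wrist view shows the whole block: the fence runs along the top from (235,60) to (415,5), the pad spans (322,45)–(417,128), and the open end faces the bottom of the picture at (275,180)–(433,133). I'll refine the block pose from this.

Run:
```python
from geo import *
tag='w1'
im,d,K,R,t=load(tag); W=cloud(tag)
hsv=cv2.cvtColor(im,cv2.COLOR_RGB2HSV)
g=cv2.inRange(hsv,(45,90,40),(85,255,255)); g[200:]=0
g=cv2.morphologyEx(g,cv2.MORPH_CLOSE,np.ones((7,7)))
ct=max(cv2.findContours(g,0,2)[0],key=cv2.contourArea)
P=ray_z(tag,ct[:,0,:],0.020)
r=cv2.minAreaRect((P[:,:2]*1000).astype(np.float32));print('pad rect (mm)',r)
print('pad z',np.median(W[g>0],0))
# ledge z and bench z
for u,v in[(290,120),(300,90),(280,100),(250,200),(300,230),(395,145),(360,150),(425,132)]:
    print(u,v,W[v-2:v+3,u-2:u+3].reshape(-1,3).mean(0).round(4))
a=cv2.resize(im[0:200,220:450][:,:,::-1],None,fx=3.4,fy=3,interpolation=cv2.INTER_CUBIC)
a=cv2.resize(im[0:195,220:450][:,:,::-1],None,fx=3,fy=3,interpolation=cv2.INTER_CUBIC);cv2.imwrite('pics/w1z.png',a)
```

```text
pad rect (mm) ((519.5269165039062, 107.80406951904297), (69.72054290771484, 88.84253692626953), 30.1136474609375)
pad z [0.51897446 0.10980608 0.020032  ]
290 120 [0.4539 0.0624 0.0183]
300 90 [0.4568 0.0901 0.0183]
280 100 [0.441  0.0772 0.0183]
250 200 [ 0.4306 -0.0252  0.0027]
300 230 [ 0.4883 -0.0437  0.0027]
395 145 [0.5578 0.0649 0.0077]
360 150 [0.5239 0.0526 0.0252]
425 132 [0.5793 0.0834 0.0181]
```

View pics/w1z.png

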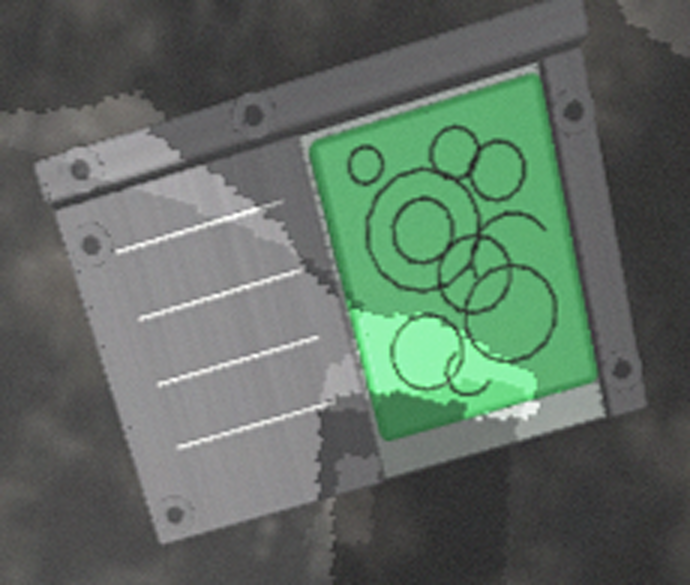

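Run:
```python
from geo import *
from scipy.optimize import least_squares
pts=[((160,545),.018,(-113,-58.5)),((648,403),.018,(49,-58.5)),((36,165),.028,(-113,58.5)),((54,208),.018,(-113,46.5)),((583,40),.028,(49,46.5)),((382,480),.018,(-36.5,-58.5)),((302,140),.018,(-36.5,46.5)),((606,415),.018,(36.5,-58.5))]
W=np.array([ray_z('w1',(p[0][0]/3+220-1/3,p[0][1]/3-1/3),p[1])[0,:2]*1000 for p in pts]); B=np.array([p[2] for p in pts])
def f(q):
    c,s=np.cos(q[2]),np.sin(q[2]); return (B@np.array([[c,s],[-s,c]])+q[:2]-W)
r=least_squares(lambda q:f(q).ravel(),[519,107,.527],loss='soft_l1'); print(r.x,np.degrees(r.x[2])); print(f(r.x).round(1))
x,y,a=r.x;d=np.array([519.53,107.8])-r.x[:2];c,s=np.cos(a),np.sin(a);print('pad in block',d@[c,s],d@[-s,c])
```

```text
[518.41121959 109.3269902    0.52862948] 30.28823838703052
[[-0.4 -0.6]
 [ 0.6 -0.7]
 [-2.1  0.3]
 [-1.  -0.8]
 [ 1.4  2.3]
 [ 1.2 -0.1]
 [-2.3  1.5]
 [ 1.3 -0.2]]
pad in block 0.1959277960139959 -1.882811983026885
```

Run:
```python
from geo import *
tip=ray_z('top0',[[75/5+325,210/5+220],[57/5+325,308/5+220]],.007); heel=ray_z('top0',[[312/5+325,255/5+220],[295/5+325,357/5+220]],.0135)
print(tip,heel); a=tip.mean(0);b=heel.mean(0);v=(a-b)[:2];print(np.linalg.norm(v),np.degrees(np.arctan2(v[1],v[0])))
im,d,K,R,t=load('top0');W=cloud('top0');m=(W[...,2]>.055)&(W[...,2]<.075)&(W[...,0]>.38)&(W[...,0]<.47)&(W[...,1]<-.29)&(W[...,1]>-.42)
P=W[m];print(m.sum(),P.mean(0));u,s,vt=np.linalg.svd(P[:,:2]-P[:,:2].mean(0));print(vt[0],np.degrees(np.arctan2(vt[0][1],vt[0][0])),P[:,1].min(),P[:,1].max())
```

```text
[[ 0.48133878 -0.17310198  0.007     ]
 [ 0.43436995 -0.16460572  0.007     ]] [[ 0.46067994 -0.28587082  0.0135    ]
 [ 0.41227499 -0.27735719  0.0135    ]]
0.11476857194227191 79.26534292193605
438 [ 0.42123044 -0.35856652  0.06670747]
[-0.18731374 -0.98230014] -100.7960582638436 -0.4075786789219516 -0.30636833901631166
```

Call:
play_rows(
  rows=[
    [[-0.312,0.614,0.097],[0,0,0.417],1],
    [[-0.312,0.614,0.097],[0,0,0.417],1],
    [[-0.312,0.614,0.097],[0,0,0.417],1],
    [[-0.312,0.614,0.097],[0,0,0.417],1],
    [[-0.312,0.614,0.097],[0,0,0.417],1],
    [[-0.312,0.614,0.097],[0,0,0.417],1],
    [[-0.312,0.614,0.097],[0,0,0.417],1],
    [[-0.312,0.614,0.097],[0,0,0.417],1],
    [[-0.312,0.614,0.097],[0,0,0.417],1],
  ],
)

```text
clock: 2.7
position: [0.4254, -0.3439, 0.16]
ee_rot: [-3.127, 0.288, 0.001]
force: [0.2, 0.4, -0.1]
width: 0.997
```

Run:
```python
from look import *
o=arm.observe();print(o['clock'],o['position'],o['ee_rot'],o['joints'],o['force'],o['ft_torque'])
im,d,c=snap('wrist','w2')
```

```text
2.7 [ 0.42540823 -0.34394557  0.16001328] [-3.12734830e+00  2.88269604e-01  1.10528323e-03] [ 0.04614921  0.41904648  0.7394546   1.86930877 -0.33633987  0.98245652
  0.74894177] [ 0.24340974  0.40369167 -0.11674688] [-0.0206387   0.02799606 -0.02284756]
```

View pics/w2.png

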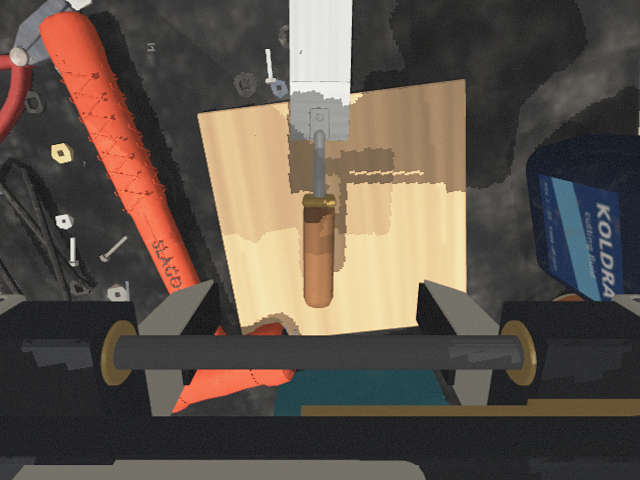

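The trowel lies almost aligned with the gripper: handle at (319,255), blade from v=140 up past the top edge, bend line near v=82. I'll refine the grip point and the bend from depth.

Run:
```python
from geo import *
W=cloud('w2');im,d,K,R,t=load('w2')
m=(W[...,2]>.05)&(W[...,2]<.08); m[:195]=0;m[312:]=0;m[:,:290]=0;m[:,350:]=0
P=W[m];print(m.sum(),P.mean(0)); u,s,vt=np.linalg.svd(P[:,:2]-P[:,:2].mean(0),full_matrices=False);print(np.degrees(np.arctan2(*vt[0][::-1])))
h=np.radians(79.2);ax=np.array([np.cos(h),np.sin(h)]);ay=np.array([-np.sin(h),np.cos(h)])
s=P[:,:2]@ax;l=P[:,:2]@ay;print('handle s',s.min(),s.max(),'lat',np.percentile(l,[1,99]),np.percentile(P[:,2],[5,50,95]))
for lo in np.arange(s.min(),s.max()-.008,.01):
    k=(s>=lo)&(s<lo+.01);print((lo+.005).round(4),np.percentile(l[k],[2,98]).round(4),P[k][:,2].max().round(4))
b=(im.min(2)>110)&(np.mgrid[0:480,0:640][0]<145)&(np.abs(np.mgrid[0:480,0:640][1]-320)<40)&(W[...,2]<.03)
Q=W[b];s=Q[:,:2]@ax;l=Q[:,:2]@ay
for lo in np.arange(s.min(),s.max(),.005):
    k=(s>=lo)&(s<lo+.005);print((lo+.0025).round(4),k.sum(),np.percentile(l[k],[2,98]).round(4),np.median(Q[k][:,2]).round(4))
print('board z',[W[v-3:v+4,u-3:u+4,2].mean().round(4) for u,v in[(260,130),(400,130),(260,250),(400,250),(410,290)]],'bench',[W[v-3:v+4,u-3:u+4,2].mean().round(4) for u,v in[(180,60),(260,50),(420,40),(480,100)]])
```

```text
3392 [ 0.42313023 -0.35683471  0.06707925]
-100.9182454263761
handle s -0.31995941072052614 -0.2304064404398446 lat [-0.49421234 -0.47099699] [0.0613129  0.06785788 0.06980677]
-0.315 [-0.4935 -0.471 ] 0.0705
-0.305 [-0.4942 -0.471 ] 0.0713
-0.295 [-0.494  -0.4711] 0.0706
-0.285 [-0.4938 -0.4712] 0.0712
-0.275 [-0.4937 -0.4712] 0.0704
-0.265 [-0.4943 -0.4713] 0.0708
-0.255 [-0.4941 -0.4714] 0.071
-0.245 [-0.4939 -0.4706] 0.0703
-0.235 [-0.494 -0.471] 0.0713
-0.1941 181 [-0.5074 -0.4506] 0.0131
-0.1891 375 [-0.5064 -0.4515] 0.0139
-0.1841 424 [-0.5063 -0.4517] 0.0139
-0.1791 397 [-0.5062 -0.4518] 0.0139
-0.1741 463 [-0.5066 -0.4519] 0.0139
-0.1691 410 [-0.5067 -0.4521] 0.0137
-0.1641 473 [-0.51   -0.4529] 0.0136
-0.1591 440 [-0.5131 -0.4535] 0.0133
-0.1541 468 [-0.5063 -0.4522] 0.0135
-0.1491 449 [-0.5061 -0.4523] 0.0135
-0.1441 402 [-0.506  -0.4591] 0.0133
-0.1391 408 [-0.506  -0.4591] 0.0128
-0.1341 428 [-0.5059 -0.4592] 0.0122
-0.1291 431 [-0.5057 -0.4593] 0.0117
-0.1241 424 [-0.5056 -0.4593] 0.0112
-0.1191 445 [-0.5063 -0.4582] 0.0107
-0.1141 439 [-0.5061 -0.4594] 0.0102
-0.1091 444 [-0.506  -0.4594] 0.0097
-0.1041 438 [-0.506  -0.4594] 0.0091
-0.0991 445 [-0.5058 -0.4595] 0.0086
-0.0941 458 [-0.5057 -0.4595] 0.0082
-0.0891 235 [-0.5068 -0.4592] 0.0077
board z [np.float64(0.0122), np.float64(0.0187), np.float64(0.0121), np.float64(0.012), np.float64(0.0121)] bench [np.float64(0.0028), np.float64(0.0029), np.float64(0.0026), np.float64(0.0026)]
```

Measured: grip point (0.426, −0.341), trowel heading about 79.3°, and a bend down of about 0.10 rad. Now descending and gripping.

Call:
play_rows(
  rows=[
    [[0.001,-0.006,0.1],[0,0,0],1],
    [[0.001,-0.006,0.18],[0,0,0],1],
    [[0.001,-0.006,0.23],[0,0,0],1],
    [[0.001,-0.006,0.23],[0,0,0],0],
    [[0.001,-0.006,0.23],[0,0,0],-0.5],
    [[0.001,-0.006,0.23],[0,0,0],-0.8],
    [[0.001,-0.006,0.23],[0,0,0],-0.8],
    [[0.001,-0.006,0.23],[0,0,0],-0.8],
  ],
  newtons=60,
)

```text
clock: 3.55
position: [0.4274, -0.3418, 0.0465]
ee_rot: [3.128, -0.286, 0.003]
force: [0.0, -0.6, -0.0]
width: 0.616
```

Run:
```python
from look import *
o=arm.observe();print(o['clock'],o['position'],o['ee_rot'],o['joints'],o['force'],o['ft_torque'],o['width'])
```

```text
3.55 [ 0.42742372 -0.34181936  0.04652831] [ 3.12797369e+00 -2.86228690e-01  2.98493646e-03] [ 0.13543138  0.56679867  0.62732305  1.97565629 -0.48262394  0.74821382
  0.86788364] [ 0.00178891 -0.64770636 -0.03085154] [-0.11610675  0.10008664  0.00699318] 0.6159185335135687
```

Call:
play_rows(
  rows=[
    [[0,0,0],[0,0,0],-1],
    [[0,0,0],[0,0,0],-1],
    [[0,0,0],[0,0,0],-1],
    [[0,0,0],[0,0,0],-1],
    [[0,0,0],[0,0,0],-1],
    [[0,0,0],[0,0,0],-1],
    [[0,0,0],[0,0,0],-1],
    [[0,0,0],[0,0,0],-1],
  ],
  newtons=60,
)

```text
clock: 4.35
position: [0.4266, -0.3417, 0.0454]
ee_rot: [-3.128, 0.287, 0.0]
force: [-0.5, 0.9, -0.4]
width: 0.25
```

Run:
```python
from look import *
o=arm.observe();print(o['clock'],o['position'],o['ee_rot'],o['joints'],o['force'],o['ft_torque'],o['width'])
```

```text
4.35 [ 0.42657941 -0.34169532  0.04539717] [-3.12844930e+00  2.87066327e-01  1.25693082e-04] [ 0.1363552   0.56863127  0.62670641  1.97639242 -0.48290951  0.74776822
  0.86822578] [-0.49105162  0.91196886 -0.398046  ] [-0.15801343  0.09576805  0.00142737] 0.25007534630271344
```

```bash
cat > plan.py <<'E'
import numpy as np
from scipy.spatial.transform import Rotation as Ro
BO=np.array([.5184,.1093]); BY=0.5286     # block origin, yaw
BEND=0.10                                  # blade bend, down positive (rad)
TT=np.array([65.7,0,-33.4])/1000          # trowel origin from TCP, trowel axes
Rtt=np.array([[0,-1,0],[-1,0,0],[0,0,-1.]]) # tool<-trowel: cols = trowel axes in tool coords
def rb(): return Ro.from_euler('z',BY).as_matrix()
def tool_for(tip,roll,pitch,yaw=0.,bend=None,edge=0.):
    """tip (mm, block frame) = lower-face tip point at blade lateral 'edge' (mm, + = trowel +y = block -x side).
    front section heading block +y turned by yaw; pitch>0 nose down; roll>0 tips towards ledge"""
    b=BEND if bend is None else bend
    # trowel-front frame in block: x->+y block, y->-x block, z up
    R0=np.array([[0,-1,0],[1,0,0],[0,0,1.]])
    RF=Ro.from_euler('z',yaw).as_matrix()@Ro.from_euler('y',-roll).as_matrix()@R0@Ro.from_euler('y',pitch).as_matrix()
    # trowel frame: front = trowel * Ry(b)
    RT=RF@Ro.from_euler('y',b).as_matrix().T
    L=.070
    orig=np.asarray(tip,float)/1000-RF@np.array([L,edge/1000,0])-RT@np.array([.045,0,0])
    tcp=orig-RT@TT
    Rw=rb()@RT@Rtt.T; p=rb()@tcp; p[:2]+=BO
    return p,Rw
def delta(pose,base):
    p,R=pose; p0,R0=base
    d=R0.T@(p-p0)/0.5; r=Ro.from_matrix(R0.T@R).as_rotvec()/np.radians(60)
    return d,r
def base():
    from cell import arm
    o=arm.observe(); return o['position'],Ro.from_rotvec(o['ee_rot']).as_matrix(),o
def tip_now(edge=0.,bend=None):
    b=BEND if bend is None else bend
    p,R,o=base(); RT=rb().T@R@Rtt; q=p.copy(); q[:2]-=BO; tcp=rb().T@q
    RF=RT@Ro.from_euler('y',b).as_matrix()
    tip=tcp+RT@TT+RT@np.array([.045,0,0])+RF@np.array([.07,edge/1000,0])
    return tip*1000,RF
def show(targets):
    """targets: list of kwargs for tool_for; prints rows as shares from the measured pose"""
    p,R,o=base(); print('t',round(o['clock'],2),'p',p.round(4),'F',o['force'].round(2),'T',o['ft_torque'].round(3),'w',round(o['width'],3)); print('q',o['joints'].round(3))
    t,RF=tip_now(); print('tip',t.round(1),'Fx',RF[:,0].round(3),'Fz',RF[:,2].round(3))
    for k in targets:
        T=tool_for(**k); d,r=delta(T,(p,R)); print([[round(float(x),4) for x in d],[round(float(x),4) for x in r],-1],'  tcp',T[0].round(3))
E
python3 - <<'E'
from plan import *
show([dict(tip=(-8,-100,60),roll=0,pitch=.02),dict(tip=(-8,-52,14),roll=0,pitch=.02)])
E
```

```text
t 4.35 p [ 0.4266 -0.3417  0.0454] F [-0.49  0.91 -0.4 ] T [-0.158  0.096  0.001] w 0.25
q [ 0.136  0.569  0.627  1.976 -0.483  0.748  0.868]
tip [-189.  -206.5    5. ] Fx [ 0.65   0.754 -0.1  ] Fz [0.065 0.076 0.995]
[[0.3739, -0.4813, -0.0809], [0.0731, -0.0271, -0.6792], -1]   tcp [ 0.654 -0.139  0.086]
[[0.3112, -0.554, 0.0111], [0.0731, -0.0271, -0.6792], -1]   tcp [ 0.63  -0.098  0.04 ]
```

Call:
play_rows(
  rows=[
    [[0,0,-0.02],[0,0,0],-1],
    [[0,0,-0.06],[0,0,0],-1],
    [[0.02,-0.02,-0.1],[0,0,-0.04],-1],
    [[0.07,-0.08,-0.14],[0,0,-0.12],-1],
    [[0.13,-0.15,-0.15],[0.02,0,-0.22],-1],
    [[0.19,-0.23,-0.15],[0.04,-0.01,-0.33],-1],
    [[0.25,-0.31,-0.15],[0.06,-0.02,-0.44],-1],
    [[0.31,-0.39,-0.15],[0.073,-0.027,-0.55],-1],
    [[0.35,-0.45,-0.15],[0.073,-0.027,-0.64],-1],
    [[0.374,-0.481,-0.15],[0.073,-0.027,-0.679],-1],
  ],
)

```text
clock: 5.35
position: [0.6565, -0.1349, 0.1205]
ee_rot: [-2.954, -0.812, 0.031]
force: [-0.4, -0.3, -2.1]
width: 0.247
```

Run:
```python
from plan import *
show([dict(tip=(-8,-100,40),roll=0,pitch=.02),dict(tip=(-8,-52,16),roll=0,pitch=.02)])
from look import *
snap('wrist','w3')
```

```text
t 5.35 p [ 0.6565 -0.1349  0.1205] F [-0.43 -0.29 -2.14] T [-0.31  -0.109  0.018] w 0.247
q [-0.114  0.645  0.451  1.522 -0.361  1.111  0.975]
tip [ -5.3 -97.6  94.8] Fx [-0.008  1.    -0.019] Fz [-0.002  0.019  1.   ]
[[-0.0084, 0.0136, 0.1085], [-0.0008, -0.0008, 0.0075], -1]   tcp [ 0.654 -0.139  0.066]
[[-0.0077, -0.0782, 0.1641], [-0.0008, -0.0008, 0.0075], -1]   tcp [ 0.63  -0.098  0.042]
```

View pics/w3.png

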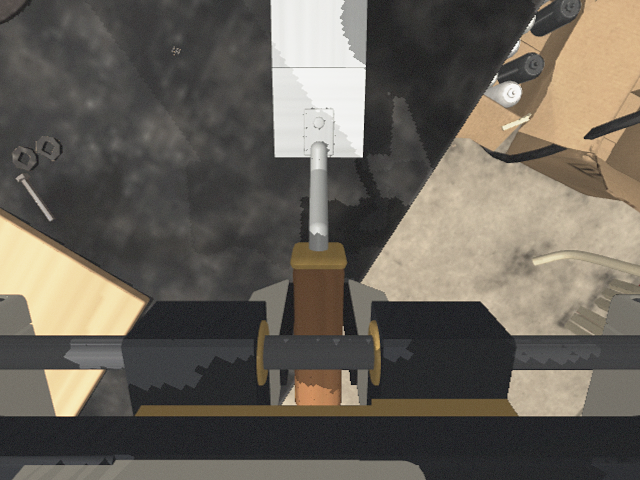

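The trowel is held squarely, with the blade centred at u≈318. Next I'll approach the exposed strip of floor at the open end.

Call:
play_rows(
  rows=[
    [[-0.004,-0.01,0.04],[0,0,0.004],-1],
    [[-0.008,-0.04,0.09],[0,0,0.007],-1],
    [[-0.008,-0.065,0.13],[0,0,0.007],-1],
    [[-0.0077,-0.0775,0.155],[-0.001,-0.001,0.0075],-1],
    [[-0.0077,-0.0775,0.164],[-0.001,-0.001,0.0075],-1],
    [[-0.0077,-0.0775,0.164],[-0.001,-0.001,0.0075],-1],
    [[-0.0077,-0.0775,0.164],[-0.001,-0.001,0.0075],-1],
  ],
)

```text
clock: 6.1
position: [0.6291, -0.1034, 0.0428]
ee_rot: [-2.964, -0.788, 0.031]
force: [-0.2, 0.4, -1.9]
width: 0.249
```

Run:
```python
from plan import *
show([dict(tip=(-8,-52,z),roll=0,pitch=.02) for z in (13,11,10)])
from look import *
snap('scene','s4')
a=cv2.imread('pics/s4.png');cv2.imwrite('pics/s4z.png',cv2.resize(a[180:330,150:350],None,fx=4,fy=4,interpolation=cv2.INTER_CUBIC))
```

```text
t 6.1 p [ 0.6291 -0.1034  0.0428] F [-0.22  0.39 -1.93] T [-0.249 -0.135 -0.004] w 0.249
q [-0.151  0.679  0.419  1.681 -0.402  0.919  0.97 ]
tip [-10.1 -56.6  16.4] Fx [ 0.009  1.    -0.023] Fz [0.001 0.023 1.   ]
[[0.0072, -0.0084, 0.0085], [0.0028, -0.0001, -0.0084], -1]   tcp [ 0.63  -0.098  0.039]
[[0.0073, -0.0081, 0.0125], [0.0028, -0.0001, -0.0084], -1]   tcp [ 0.63  -0.098  0.037]
[[0.0073, -0.008, 0.0145], [0.0028, -0.0001, -0.0084], -1]   tcp [ 0.63  -0.098  0.036]
```

View pics/s4z.png

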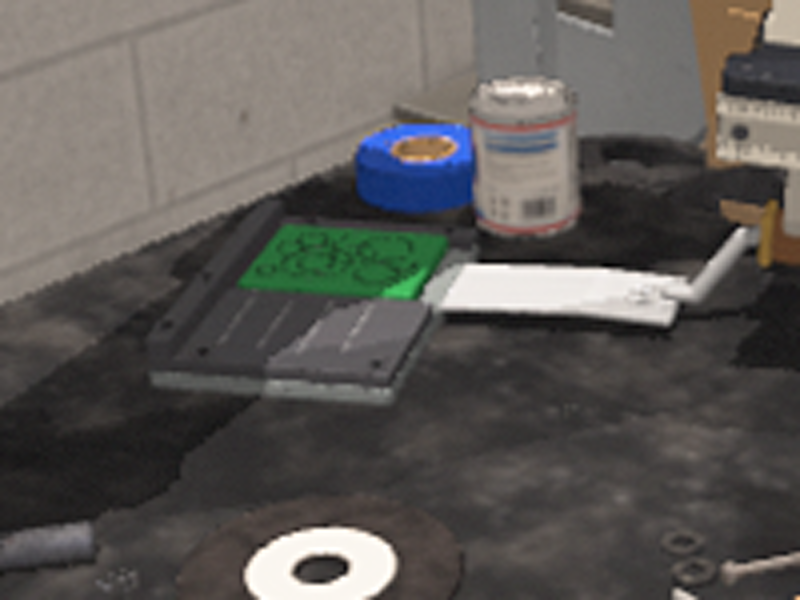

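Call:
play_rows(
  rows=[
    [[0,0,0],[0,0,0],-1],
    [[0,0,0],[0,0,0],-1],
  ],
)

```text
clock: 6.35
position: [0.6286, -0.1026, 0.0423]
ee_rot: [-2.963, -0.789, 0.032]
force: [0.5, -0.6, -2.6]
width: 0.249
```

Run:
```python
from plan import *
show([dict(tip=(-8,-52,z),roll=0,pitch=.02) for z in (12,10,9)])
```

```text
t 6.35 p [ 0.6286 -0.1026  0.0423] F [ 0.49 -0.6  -2.6 ] T [-0.282 -0.128  0.06 ] w 0.249
q [-0.152  0.679  0.418  1.682 -0.403  0.918  0.97 ]
tip [-10.2 -55.6  16.1] Fx [ 0.008  1.    -0.022] Fz [0.001 0.022 1.   ]
[[0.0074, -0.0065, 0.0095], [0.0018, 0.0002, -0.008], -1]   tcp [ 0.63  -0.098  0.038]
[[0.0074, -0.0062, 0.0135], [0.0018, 0.0002, -0.008], -1]   tcp [ 0.63  -0.098  0.036]
[[0.0074, -0.006, 0.0155], [0.0018, 0.0002, -0.008], -1]   tcp [ 0.63  -0.098  0.035]
```

Call:
play_rows(
  rows=[
    [[0.0074,-0.0065,0.004],[0.002,0,-0.008],-1],
    [[0.0074,-0.0065,0.008],[0.002,0,-0.008],-1],
    [[0.0074,-0.0065,0.01],[0.002,0,-0.008],-1],
    [[0.0074,-0.0065,0.011],[0.002,0,-0.008],-1],
    [[0.0074,-0.0065,0.011],[0.002,0,-0.008],-1],
  ],
)

```text
clock: 6.85
position: [0.6295, -0.0971, 0.0364]
ee_rot: [-2.957, -0.801, 0.034]
force: [-0.7, -0.4, -1.9]
width: 0.247
```

Run:
```python
from plan import *
show([dict(tip=(-8,-52,z),roll=0,pitch=.02) for z in (11,10,9)])
```

```text
t 6.85 p [ 0.6295 -0.0971  0.0364] F [-0.68 -0.36 -1.94] T [-0.191 -0.062 -0.016] w 0.247
q [-0.155  0.687  0.412  1.683 -0.406  0.911  0.973]
tip [ -8.3 -51.2  10.8] Fx [-0.     1.    -0.019] Fz [0.001 0.019 1.   ]
[[0.0004, 0.0015, -0.001], [-0.001, 0.001, 0.0003], -1]   tcp [ 0.63  -0.098  0.037]
[[0.0004, 0.0016, 0.001], [-0.001, 0.001, 0.0003], -1]   tcp [ 0.63  -0.098  0.036]
[[0.0004, 0.0018, 0.003], [-0.001, 0.001, 0.0003], -1]   tcp [ 0.63  -0.098  0.035]
```

Call:
play_rows(
  rows=[
    [[0,0,0.001],[0,0,0],-1],
    [[0,0,0.001],[0,0,0],-1],
  ],
)

```text
clock: 7.05
position: [0.6295, -0.0972, 0.036]
ee_rot: [-2.957, -0.801, 0.034]
force: [0.6, 0.2, -0.1]
width: 0.25
```

```bash
cat >> plan.py <<'E'
def tp():
    p,R,o=base(); ax=rb()[:2,0]; ay=rb()[:2,1]
    T=o['ft_torque'][:2]; F=o['force']; print('t',round(o['clock'],2),'tau_pitch',round(float(T@ax),3),'(free -.30) tau_roll',round(float(T@ay),3),'F block xyz',(rb().T@F).round(2),'tip',tip_now()[0].round(2))
E
python3 - <<'E'
from plan import *
tp()
E
```

```text
t 7.05 tau_pitch -0.199 (free -.30) tau_roll 0.018 F block xyz [ 0.59 -0.1  -0.13] tip [ -8.25 -51.32  10.34]
```

Call:
play_rows(
  rows=[
    [[0,0,0.001],[0,0,0],-1],
    [[0,0,0.001],[0,0,0],-1],
  ],
)

```text
clock: 7.25
position: [0.6295, -0.0971, 0.0355]
ee_rot: [-2.957, -0.801, 0.034]
force: [0.6, -0.8, -0.9]
width: 0.248
```

Run:
```python
from plan import *
tp()
```

```text
t 7.25 tau_pitch -0.222 (free -.30) tau_roll 0.042 F block xyz [ 0.09 -0.98 -0.88] tip [ -8.25 -51.27   9.85]
```

Call:
play_rows(
  rows=[
    [[0,0,0.001],[0,0,0],-1],
    [[0,0,0.002],[0,0,0],-1],
    [[0,0,0.002],[0,0,0],-1],
  ],
)

```text
clock: 7.55
position: [0.6295, -0.0969, 0.0345]
ee_rot: [-2.957, -0.801, 0.034]
force: [-0.4, -0.2, -0.1]
width: 0.249
```

Run:
```python
from plan import *
tp()
from look import *
snap('scene','s5')
a=cv2.imread('pics/s5.png');cv2.imwrite('pics/s5z.png',cv2.resize(a[215:285,200:340],None,fx=5.7,fy=5.7,interpolation=cv2.INTER_CUBIC))
tp()
```

```text
t 7.55 tau_pitch -0.133 (free -.30) tau_roll 0.001 F block xyz [-0.45 -0.   -0.08] tip [ -8.22 -51.06   8.81]
t 7.6 tau_pitch -0.193 (free -.30) tau_roll 0.034 F block xyz [ 0.09  0.25 -0.42] tip [ -8.24 -51.09   8.83]
```

View pics/s5z.png

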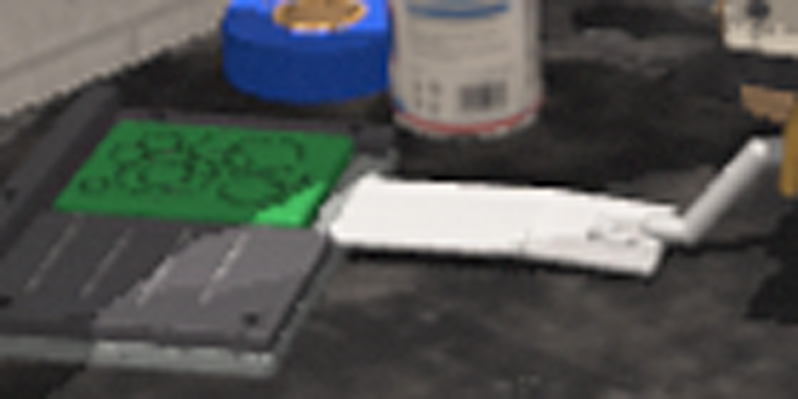

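```bash
cat > blade.py <<'E'
from geo import *
from plan import *
def blade(tag,pose):
    """fit rear and front blade planes in the trowel-nominal frame (from TCP pose)"""
    p,R=pose; im,d,K,Rc,t=load(tag); W=cloud(tag)
    X=(W-p)@(R@Rtt)-TT   # trowel coords (world->trowel)
    X=X*1000
    m=(d>0)&(im.min(2)>70)&(np.abs(X[...,1])<18)
    for nm,lo,hi in(('rear',4,42),('front',50,112)):
        k=m&(X[...,0]>lo)&(X[...,0]<hi)&(np.abs(X[...,2])<14)
        if nm=='rear': k&=~((np.abs(X[...,1])<10)&(X[...,0]<28))
        Q=X[k]; 
        if len(Q)<50: print(nm,len(Q)); continue
        A=np.c_[Q[:,0]-45,Q[:,1],np.ones(len(Q))]
        c=np.linalg.lstsq(A,Q[:,2],rcond=None)[0]; r=Q[:,2]-A@c; g=np.abs(r)<2*r.std()+.3; c=np.linalg.lstsq(A[g],Q[g,2],rcond=None)[0]
        print(tag,nm,len(Q),'slope_x',c[0].round(4),'slope_y',c[1].round(4),'z at bend (top face)',c[2].round(2),'xrange',Q[:,0].min().round(0),Q[:,0].max().round(0),'res',r.std().round(2))
E
python3 - <<'E'
from look import *
from blade import *
p,R,o=base(); snap('wrist','w6'); blade('w6',(p,R)); tp()
blade('w3',(np.array([.6565,-.1349,.1205]),Ro.from_rotvec([-2.954,-.812,.031]).as_matrix()))
blade('w2',(np.array([.42658-.0,-.3417,.0454]),Ro.from_rotvec([-3.12845,.28707,0]).as_matrix()))
E
```

```text
w6 rear 3518 slope_x 0.0069 slope_y -0.0006 z at bend (top face) 2.43 xrange 4.0 42.0 res 0.69
w6 front 3469 slope_x -0.0947 slope_y 0.0001 z at bend (top face) 2.28 xrange 50.0 72.0 res 0.71
t 7.65 tau_pitch -0.141 (free -.30) tau_roll 0.007 F block xyz [-0.95 -0.1  -1.22] tip [ -8.24 -51.04   8.87]
w3 rear 3425 slope_x -0.0203 slope_y -0.0009 z at bend (top face) -0.72 xrange 4.0 42.0 res 0.7
w3 front 3473 slope_x -0.1202 slope_y -0.0007 z at bend (top face) -1.09 xrange 50.0 73.0 res 0.72
w2 rear 1465 slope_x -0.0023 slope_y 0.0016 z at bend (top face) 1.55 xrange 4.0 42.0 res 0.74
w2 front 3272 slope_x -0.1018 slope_y -0.0009 z at bend (top face) 1.37 xrange 50.0 101.0 res 0.78
```

View pics/w6.png

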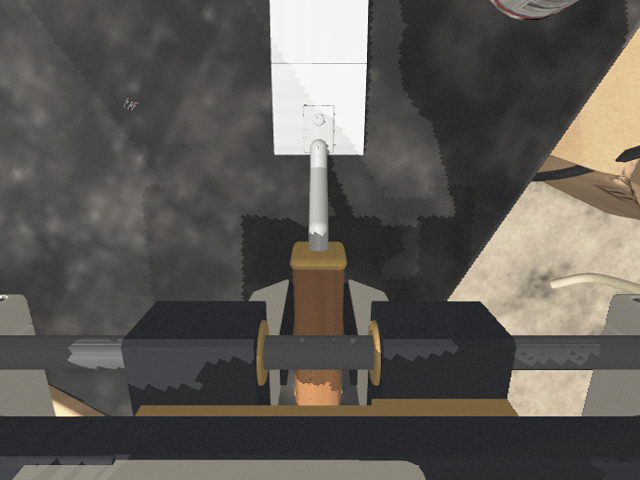

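The blade fit from wrist depth works well: the bend is 0.10 rad down. It also shows that the handle gives slightly in pitch in the grip, and the real tip is now touching the floor at z≈10.1. I'll slide the blade under the pad.

Run:
```python
from plan import *
show([dict(tip=(-8,y,8.9),roll=0,pitch=.03) for y in(-51,-46,-35,-20,0,22)])
```

```text
t 7.65 p [ 0.6294 -0.0969  0.0345] F [-0.77 -0.56 -1.22] T [-0.126 -0.065 -0.009] w 0.247
q [-0.154  0.689  0.41   1.685 -0.407  0.907  0.975]
tip [ -8.2 -51.    8.9] Fx [-0.     1.    -0.019] Fz [0.001 0.019 1.   ]
[[0.0003, -0.001, -0.004], [-0.0105, 0.0009, 0.0004], -1]   tcp [ 0.629 -0.097  0.037]
[[0.0003, -0.011, -0.0032], [-0.0105, 0.0009, 0.0004], -1]   tcp [ 0.627 -0.092  0.037]
[[0.0003, -0.0329, -0.0014], [-0.0105, 0.0009, 0.0004], -1]   tcp [ 0.621 -0.083  0.037]
[[0.0003, -0.0628, 0.001], [-0.0105, 0.0009, 0.0004], -1]   tcp [ 0.614 -0.07   0.037]
[[0.0003, -0.1027, 0.0042], [-0.0105, 0.0009, 0.0004], -1]   tcp [ 0.604 -0.053  0.037]
[[0.0003, -0.1465, 0.0078], [-0.0105, 0.0009, 0.0004], -1]   tcp [ 0.593 -0.034  0.037]
```

Call:
play_rows(
  rows=[
    [[0,-0.001,-0.004],[-0.0105,0.001,0],-1],
    [[0,-0.006,-0.0036],[-0.0105,0.001,0],-1],
    [[0,-0.011,-0.0032],[-0.0105,0.001,0],-1],
    [[0,-0.017,-0.0027],[-0.0105,0.001,0],-1],
    [[0,-0.023,-0.0022],[-0.0105,0.001,0],-1],
    [[0,-0.029,-0.0017],[-0.0105,0.001,0],-1],
    [[0,-0.033,-0.0014],[-0.0105,0.001,0],-1],
  ],
)

```text
clock: 8.35
position: [0.621, -0.0825, 0.0366]
ee_rot: [-2.967, -0.804, 0.028]
force: [0.7, -1.4, -0.2]
width: 0.245
```

Run:
```python
from look import *
from blade import *
p,R,o=base(); tp(); snap('wrist','w7'); blade('w7',(p,R)); 
snap('scene','s7'); tp()
a=cv2.imread('pics/s7.png');cv2.imwrite('pics/s7z.png',cv2.resize(a[215:285,200:340],None,fx=5.7,fy=5.7,interpolation=cv2.INTER_CUBIC))
```

```text
t 8.35 tau_pitch -0.246 (free -.30) tau_roll 0.042 F block xyz [-0.11 -1.57 -0.16] tip [ -8.17 -34.65   8.92]
w7 rear 3533 slope_x 0.0065 slope_y 0.0018 z at bend (top face) 2.36 xrange 4.0 42.0 res 0.7
w7 front 3460 slope_x -0.093 slope_y 0.0014 z at bend (top face) 2.12 xrange 50.0 72.0 res 0.7
t 8.45 tau_pitch -0.024 (free -.30) tau_roll 0.045 F block xyz [-0.35 -0.47 -1.91] tip [ -8.16 -34.31   8.94]
```

View pics/s7z.png

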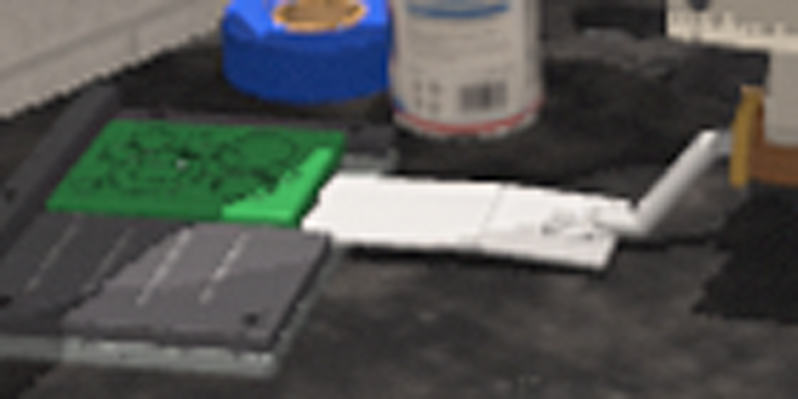

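The pad has moved to the fence and the blade is going under its near edge with light forces. Continuing the insertion.

Call:
play_rows(
  rows=[
    [[0,-0.01,0.001],[0,0,0],-1],
    [[0,-0.02,0.0018],[0,0,0],-1],
    [[0,-0.03,0.0026],[0,0,0],-1],
    [[0,-0.04,0.0034],[0,0,0],-1],
    [[0,-0.05,0.0042],[0,0,0],-1],
    [[0,-0.058,0.0048],[0,0,0],-1],
  ],
)

```text
clock: 9.05
position: [0.6063, -0.0572, 0.0362]
ee_rot: [-2.967, -0.804, 0.028]
force: [0.8, -0.6, -0.3]
width: 0.247
```

Run:
```python
from look import *
from blade import *
p,R,o=base(); tp(); snap('wrist','w8'); blade('w8',(p,R)); tp()
```

```text
t 9.05 tau_pitch -0.308 (free -.30) tau_roll 0.115 F block xyz [ 0.35 -0.93 -0.27] tip [-8.16 -5.37  8.56]
w8 rear 3535 slope_x 0.0073 slope_y 0.0008 z at bend (top face) 2.56 xrange 4.0 42.0 res 0.68
w8 front 3472 slope_x -0.093 slope_y 0.001 z at bend (top face) 2.39 xrange 50.0 72.0 res 0.7
t 9.1 tau_pitch -0.131 (free -.30) tau_roll 0.107 F block xyz [-0.28  0.05 -1.19] tip [-8.19 -4.54  8.6 ]
```

Call:
play_rows(
  rows=[
    [[0,-0.012,0],[0,0,0],-1],
    [[0,-0.024,0.001],[0,0,0],-1],
    [[0,-0.036,0.002],[0,0,0],-1],
    [[0,-0.046,0.0025],[0,0,0],-1],
    [[0,-0.053,0.003],[0,0,0],-1],
    [[0,-0.053,0.003],[0,0,0],-1],
  ],
)

```text
clock: 9.7
position: [0.5927, -0.0338, 0.0365]
ee_rot: [-2.966, -0.805, 0.028]
force: [0.7, -0.2, -1.9]
width: 0.251
```

Run:
```python
from look import *
from blade import *
p,R,o=base(); tp(); snap('wrist','w9'); blade('w9',(p,R)); tp(); print(o['joints'].round(3))
snap('scene','s9')
a=cv2.imread('pics/s9.png');cv2.imwrite('pics/s9z.png',cv2.resize(a[205:285,200:340],None,fx=5.7,fy=5.7,interpolation=cv2.INTER_CUBIC))
```

```text
t 9.7 tau_pitch 0.015 (free -.30) tau_roll -0.023 F block xyz [ 0.47 -0.55 -1.92] tip [-8.26 21.68  8.96]
w9 rear 3530 slope_x 0.0067 slope_y 0.0003 z at bend (top face) 2.32 xrange 4.0 42.0 res 0.69
w9 front 3231 slope_x -0.0649 slope_y -0.0001 z at bend (top face) 11.68 xrange 50.0 69.0 res 0.83
t 9.75 tau_pitch 0.024 (free -.30) tau_roll 0.044 F block xyz [-0.48  0.86 -0.5 ] tip [-8.28 21.39  8.95]
[-0.272  0.623  0.413  1.813 -0.404  0.83   0.891]
```

View pics/s9z.png

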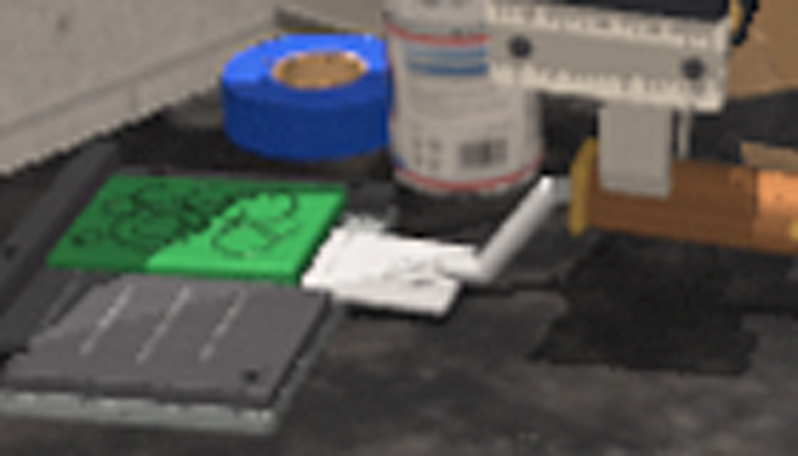

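View pics/w9.png

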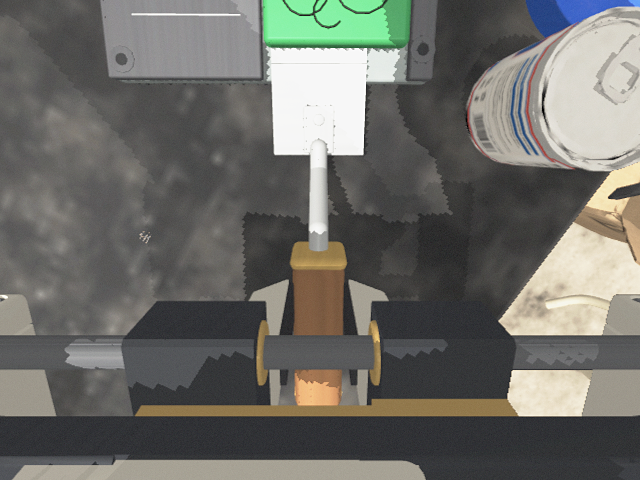

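The blade is well under the pad: its left edge is at u≈272 and the recess wall at u≈263, so it's about 4.5 mm inside. Now the wrist turn begins, pivoting about the blade's ledge-side edge.

Run:
```python
from plan import *
show([dict(tip=(-32,21.5,9+.5*min(1,i/2)),roll=np.radians(a),pitch=.03,edge=24) for i,a in enumerate((0,4,8,12,16,20))])
```

```text
t 9.8 p [ 0.5929 -0.0344  0.0365] F [-0.71  0.34 -1.27] T [-0.007  0.037  0.007] w 0.247
q [-0.272  0.623  0.414  1.812 -0.404  0.831  0.892]
tip [-8.3 21.1  8.9] Fx [-0.001  1.    -0.03 ] Fz [0.   0.03 1.  ]
[[0.0003, -0.0009, -0.0003], [-0.0004, 0.0001, 0.0007], -1]   tcp [ 0.593 -0.034  0.037]
[[-0.0037, -0.0011, -0.004], [-0.0004, 0.0666, -0.004], -1]   tcp [ 0.591 -0.035  0.039]
[[-0.0079, -0.0014, -0.0074], [-0.0005, 0.1331, -0.0087], -1]   tcp [ 0.589 -0.036  0.04 ]
[[-0.0122, -0.0016, -0.0101], [-0.0005, 0.1996, -0.0134], -1]   tcp [ 0.587 -0.037  0.042]
[[-0.0168, -0.0017, -0.0124], [-0.0005, 0.2661, -0.018], -1]   tcp [ 0.585 -0.038  0.043]
[[-0.0215, -0.0019, -0.0143], [-0.0005, 0.3326, -0.0227], -1]   tcp [ 0.583 -0.039  0.044]
```

Call:
play_rows(
  rows=[
    [[-0.002,-0.001,-0.002],[0,0.033,-0.002],-1],
    [[-0.0037,-0.001,-0.004],[0,0.067,-0.004],-1],
    [[-0.0058,-0.0013,-0.0057],[0,0.1,-0.006],-1],
    [[-0.0079,-0.0014,-0.0074],[0,0.133,-0.0087],-1],
    [[-0.01,-0.0015,-0.0088],[0,0.167,-0.011],-1],
    [[-0.0122,-0.0016,-0.0101],[0,0.2,-0.0134],-1],
    [[-0.0145,-0.0017,-0.0113],[0,0.233,-0.0157],-1],
    [[-0.0168,-0.0017,-0.0124],[0,0.266,-0.018],-1],
    [[-0.0215,-0.0019,-0.0143],[0,0.333,-0.0227],-1],
    [[-0.0215,-0.0019,-0.0143],[0,0.333,-0.0227],-1],
  ],
)

```text
clock: 10.8
position: [0.5818, -0.0428, 0.0433]
ee_rot: [-2.842, -0.779, -0.475]
force: [0.5, -0.1, -1.6]
width: 0.252
```

Run:
```python
from look import *
from blade import *
p,R,o=base(); tp(); print(tip_now(edge=24)[0].round(2),o['joints'].round(3)); snap('wrist','w10'); blade('w10',(p,R)); tp()
snap('scene','s10')
a=cv2.imread('pics/s10.png');cv2.imwrite('pics/s10z.png',cv2.resize(a[190:285,190:340],None,fx=5,fy=5,interpolation=cv2.INTER_CUBIC))
```

```text
t 10.8 tau_pitch -0.301 (free -.30) tau_roll 0.473 F block xyz [ 0.39 -0.39 -1.59] tip [-11.46  19.36  17.45]
[-34.01  19.5    9.24] [ 0.099  0.487  0.084  2.078 -0.763  0.465  1.375]
w10 rear 3517 slope_x 0.0006 slope_y 0.0009 z at bend (top face) 1.71 xrange 4.0 42.0 res 0.69
w10 front 2911 slope_x -0.0877 slope_y 0.0044 z at bend (top face) 11.28 xrange 50.0 69.0 res 2.11
t 10.85 tau_pitch -0.239 (free -.30) tau_roll 0.649 F block xyz [ 0.18 -0.3  -2.03] tip [-10.36  19.72  17.8 ]
```

View pics/s10z.png

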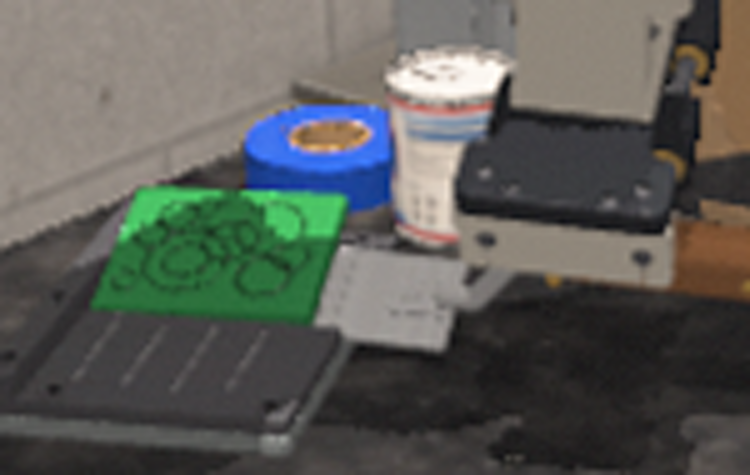

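View pics/w10.png

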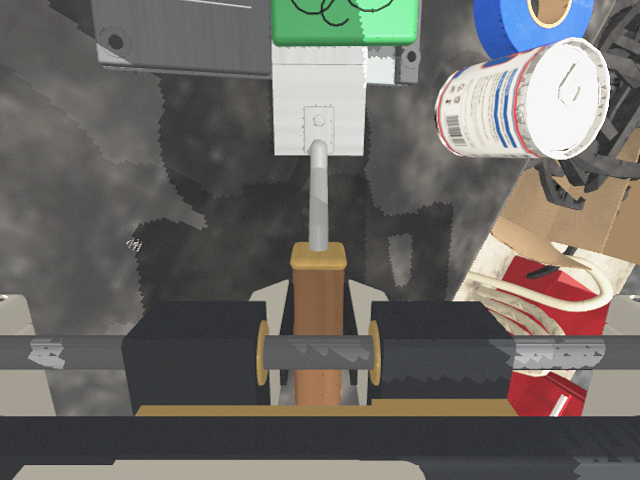

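The pad is tipping with the blade, forces near zero. Continuing the roll.

Run:
```python
from plan import *
show([dict(tip=(-32,21.5,9.5),roll=np.radians(a),pitch=.03,edge=24) for i,a in enumerate((20,24,28,32,36,40))])
```

```text
t 10.9 p [ 0.5836 -0.0409  0.0438] F [-0.36  0.09 -1.35] T [-0.592  0.457  0.033] w 0.246
q [ 0.093  0.488  0.087  2.074 -0.759  0.468  1.369]
tip [-9.5 20.2 17.9] Fx [ 0.013  1.    -0.028] Fz [-0.341  0.03   0.939]
[[0.0009, -0.0025, 0.0008], [0.0004, 0.0004, -0.0024], -1]   tcp [ 0.583 -0.039  0.044]
[[-0.0031, -0.0028, -0.0024], [0.0005, 0.0669, -0.0071], -1]   tcp [ 0.581 -0.041  0.045]
[[-0.0073, -0.0029, -0.0053], [0.0006, 0.1334, -0.0117], -1]   tcp [ 0.579 -0.042  0.045]
[[-0.0117, -0.0031, -0.008], [0.0006, 0.1999, -0.0164], -1]   tcp [ 0.577 -0.043  0.046]
[[-0.0162, -0.0033, -0.0103], [0.0007, 0.2664, -0.021], -1]   tcp [ 0.575 -0.044  0.046]
[[-0.0209, -0.0034, -0.0123], [0.0008, 0.3329, -0.0257], -1]   tcp [ 0.573 -0.046  0.046]
```

Call:
play_rows(
  rows=[
    [[-0.001,-0.0026,-0.0008],[0,0.033,-0.0047],-1],
    [[-0.0031,-0.0028,-0.0024],[0,0.067,-0.0071],-1],
    [[-0.0052,-0.0028,-0.0039],[0,0.1,-0.0094],-1],
    [[-0.0073,-0.0029,-0.0053],[0,0.133,-0.0117],-1],
    [[-0.0095,-0.003,-0.0067],[0,0.167,-0.014],-1],
    [[-0.0117,-0.0031,-0.008],[0,0.2,-0.0164],-1],
    [[-0.014,-0.0032,-0.0092],[0,0.233,-0.0187],-1],
    [[-0.0162,-0.0033,-0.0103],[0,0.266,-0.021],-1],
    [[-0.0162,-0.0033,-0.0103],[0,0.266,-0.021],-1],
  ],
)

```text
clock: 11.8
position: [0.5752, -0.045, 0.0455]
ee_rot: [-2.683, -0.754, -0.852]
force: [0.5, -0.7, -0.8]
width: 0.248
```

Run:
```python
from look import *
from blade import *
p,R,o=base(); tp(); print(tip_now(edge=24)[0].round(2),o['joints'].round(3)); 
snap('scene','s11'); snap('wrist','w11'); p,R,o=base(); tp(); print(tip_now(edge=24)[0].round(2),o['joints'].round(3));
a=cv2.imread('pics/s11.png');cv2.imwrite('pics/s11z.png',cv2.resize(a[190:285,190:340],None,fx=5,fy=5,interpolation=cv2.INTER_CUBIC))
```

```text
t 11.8 tau_pitch -0.27 (free -.30) tau_roll 0.633 F block xyz [ 0.1  -0.92 -0.77] tip [-11.98  20.87  23.54]
[-31.36  20.95   9.38] [ 0.826  0.613 -0.672  2.214 -1.294  0.15   2.133]
t 11.9 tau_pitch -0.266 (free -.30) tau_roll 0.707 F block xyz [ 0.42 -1.12  0.21] tip [-11.28  21.53  23.5 ]
[-30.69  21.53   9.37] [ 0.817  0.61  -0.664  2.213 -1.293  0.153  2.13 ]
```

View pics/s11z.png

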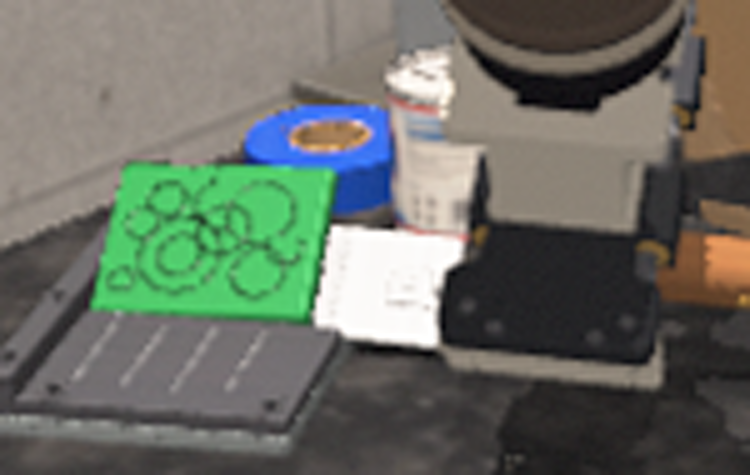

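View pics/w11.png

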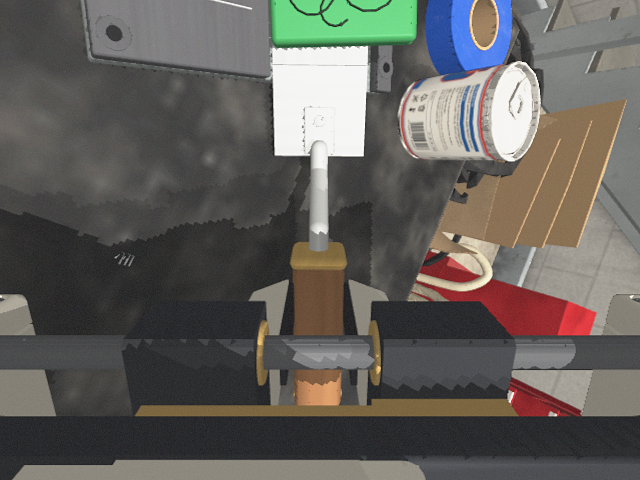

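The arm is running into its wrist limits (j5 ≈ −1.29, j6 ≈ 0.15). I'll fit a kinematic model from the recorded joint/pose pairs so I can plan the rest properly.

```bash
cat > kin.py <<'E'
import numpy as np, itertools
from scipy.spatial.transform import Rotation as Ro
from scipy.optimize import least_squares
D=[([-1.40360562,.43519979,.02495106,1.57409525,-.01158653,1.13401851,-.07511257],[.16648569,.60185084,.20815988],[2.49921986,1.90178953,-.00182292637]),
([-.57205294,.24616642,.60017447,1.90779795,-.16021494,1.03561453,.34692089],[.49949625,-.00943672,.20864037],[3.1166268,.392685588,-.00101661236]),
([.04614921,.41904648,.7394546,1.86930877,-.33633987,.98245652,.74894177],[.42540823,-.34394557,.16001328],[-3.1273483,.288269604,.00110528]),
([.13543138,.56679867,.62732305,1.97565629,-.48262394,.74821382,.86788364],[.42742372,-.34181936,.04652831],[3.12797369,-.28622869,.00298493646]),
([-.114,.645,.451,1.522,-.361,1.111,.975],[.6565,-.1349,.1205],[-2.954,-.812,.031]),
([-.151,.679,.419,1.681,-.402,.919,.970],[.6291,-.1034,.0428],[-2.964,-.788,.031]),
([-.155,.687,.412,1.683,-.406,.911,.973],[.6295,-.0971,.0364],[-2.957,-.801,.034]),
([-.272,.623,.413,1.813,-.404,.830,.891],[.5927,-.0338,.0365],[-2.966,-.805,.028]),
([.099,.487,.084,2.078,-.763,.465,1.375],[.5818,-.0428,.0433],[-2.842,-.779,-.475]),
([.826,.613,-.672,2.214,-1.294,.150,2.133],[.5752,-.045,.0455],[-2.683,-.754,-.852])]
Q=np.array([d[0] for d in D]);P=np.array([d[1] for d in D]);RR=Ro.from_rotvec([d[2] for d in D])
def fk(q,par,s):
    al,d1,L1,a1,L2,a2,L3,a3,g=par
    z=lambda t:Ro.from_euler('z',t); y=lambda t:Ro.from_euler('y',t)
    R=z(al+s[0]*q[0]); p=np.array([0,0,d1.item() if hasattr(d1,'item') else d1])
    R=R*y(s[1]*q[1])*z(s[2]*q[2]); p=p+R.apply([a1,0,L1])
    R=R*y(s[3]*q[3])*z(s[4]*q[4]); p=p+R.apply([a2,0,L2])
    R=R*y(s[5]*q[5])*z(s[6]*q[6]+g); p=p+(R*z(-s[6]*q[6]-g)).apply([a3,0,0])+R.apply([0,0,L3])
    return p,R
def res(par,s):
    o=[]
    for q,p,r in zip(Q,P,RR):
        a,b=fk(q,par,s); o+=list((a-p)*5); o+=list((b*r.inv()).as_rotvec())
    return np.array(o)
if __name__=='__main__':
    best=None
    for s in itertools.product([1,-1],repeat=4):
        s=(s[0],1,s[1],1,s[2],1,s[3])
        for al0 in (2.7,-.44,1.3,-2):
          for g0 in(0,np.pi):
            r=least_squares(lambda v:res(v,s),[al0,.35,.4,0,.4,0,.25,0,g0],max_nfev=60)
            if best is None or r.cost<best[0]: best=(r.cost,s,r.x)
    print(best); r=res(best[2],best[1]).reshape(-1,6); print((r*[200,200,200,1000,1000,1000]).round(1))
    np.savez('kin.npz',par=best[2],s=best[1])
E
python3 kin.py
```

```text
(np.float64(0.010018900492700634), (-1, 1, -1, 1, -1, 1, -1), array([-0.06483809,  0.25891789,  0.53320701,  0.00906342,  0.43804774,
        0.00588342,  0.33543275, -0.00881928,  3.07849337]))
[[ -9.4  13.8   3.7   0.    0.1  -1.7]
 [  0.2  10.    1.5   0.    0.   -1.7]
 [ -4.1   3.   -0.6   0.   -0.1  -1.7]
 [ -7.6   6.2  -1.7  -0.1   0.   -1.7]
 [  0.2  -5.7  -0.1   2.5  -4.4  -2. ]
 [ -2.5  -2.5  -0.8   2.1  -3.8  -1.7]
 [ -2.2  -2.3  -0.7   2.2  -4.5  -2.2]
 [ -2.5   0.4  -1.2   1.9  -3.7  -2.6]
 [ -3.4  -0.7  -0.8 -16.4 -14.6  -5.1]
 [  7.9  -7.4   0.8 -30.1 -21.3 -13.4]]
```

```bash
cat > kin2.py <<'E'
from kin import *
s=(-1,1,-1,1,-1,1,-1)
def fk(q,par):
    al,d1,L1,a1,L2,a2,L3,a3,g,b0,b1,b2,b3,a0=par
    z=lambda t:Ro.from_euler('z',t); y=lambda t:Ro.from_euler('y',t)
    R=z(al-q[0]); p=R.apply([a0,b0,d1])
    R=R*y(q[1])*z(-q[2]); p=p+R.apply([a1,b1,L1])
    R=R*y(q[3])*z(-q[4]); p=p+R.apply([a2,b2,L2])
    R6=R*y(q[5]); p=p+R6.apply([a3,b3,L3]); R=R6*z(-q[6]+g)
    return p,R
if __name__=='__main__':
    from cell import arm
    o=arm.observe(); 
    data=[(np.array(a),np.array(b),Ro.from_rotvec(c)) for a,b,c in D[:8]]+[(o['joints'],o['position'],Ro.from_rotvec(o['ee_rot']))]
    def res(v):
        out=[]
        for q,p,r in data:
            a,b=fk(q,v); out+=list((a-p)*5)+list((b*r.inv()).as_rotvec())
        return np.array(out+list(.003*(v-v0)))
    v0=np.array([0,.26,.5,0,.43,0,.33,0,np.pi]+[0]*5)
    r=least_squares(res,v0); print(r.cost,r.x.round(4)); e=res(r.x)[:-14].reshape(-1,6); print((e*[200,200,200,1000,1000,1000]).round(1)); np.save('kin2.npy',r.x)
    print(o['joints'],o['position'],o['ee_rot'])
E
python3 kin2.py
```

```text
4.766651062257674e-06 [ 5.000e-04  2.729e-01  5.580e-01 -5.000e-04  4.273e-01 -0.000e+00
  3.897e-01 -7.000e-04  3.142e+00 -3.650e-02 -1.650e-02 -3.000e-04
 -3.000e-04 -1.000e-04]
[[-0.1  0.  -0.  -0.  -0.   0.1]
 [-0.1  0.  -0.1 -0.  -0.   0.1]
 [ 0.   0.1 -0.  -0.   0.   0.1]
 [ 0.1 -0.   0.1  0.  -0.   0.1]
 [-0.2 -0.2  0.1  0.1  0.1  0.1]
 [-0.1  0.  -0.  -0.3  0.5  0.3]
 [ 0.3  0.2  0.1 -0.3 -0.1 -0.2]
 [ 0.  -0.2 -0.1 -0.3  0.2 -0.6]
 [-0.   0.   0.   0.2  0.2  0.2]]
[ 0.81650306  0.60954355 -0.66425047  2.21269381 -1.29309831  0.15306814
  2.13036204] [ 0.57596029 -0.04377489  0.04584199] [-2.68274081 -0.75949799 -0.85036932]
```

The model fits to about 0.3 mm, so I can check which arm configurations reach the rest of the tipping path.

```bash
cat > ik.py <<'E'
from kin2 import *
from plan import *
V=np.load('kin2.npy')
LO=np.array([-2.62,-.44,-1.27,.08,-1.32,.12,-2.74]);HI=np.array([2.62,2.09,1.32,2.57,4.46,2,2.74])
def err(q,p,R):
    a,b=fk(q,V); return np.r_[(a-p)*5,(b*Ro.from_matrix(R).inv()).as_rotvec()]
def ik(p,R,q0,w=.01,ref=None):
    ref=q0 if ref is None else ref
    r=least_squares(lambda q:np.r_[err(q,p,R),w*(q-ref)],np.clip(q0,LO+.01,HI-.01),bounds=(LO,HI),max_nfev=80)
    return r.x,np.linalg.norm(err(r.x,p,R))
def margin(q): return np.min(np.minimum(q-LO,HI-q))
def sols(p,R,n=200,seed=0):
    rng=np.random.default_rng(seed); S=[]
    for _ in range(n):
        q0=rng.uniform(LO,HI); r=least_squares(lambda q:err(q,p,R),q0,bounds=(LO,HI),max_nfev=60)
        if np.linalg.norm(r.fun)<1e-3: S.append(r.x)
    return np.array(S)
E
python3 - <<'E'
from ik import *
qc=np.array([.8165,.6095,-.6643,2.2127,-1.2931,.1531,2.1304])
for a,d in((36,0),(45,10),(50,25),(60,35)):
    t=np.radians(a); T=tool_for(tip=(-32+d*np.cos(t),21.5,10+d*np.sin(t)),roll=t,pitch=.03,edge=24)
    S=sols(*T,n=60); 
    if len(S)==0: print(a,'none');continue
    m=np.array([margin(q) for q in S]); i=np.argsort(-m)[:5]
    print(a,len(S),T[0].round(3)); print(np.c_[m[i],S[i]].round(2))
E
```

```text
36 26 [ 0.575 -0.044  0.046]
[[ 0.13  1.12  0.84 -1.14  2.2   1.27  0.25 -0.35]
 [ 0.03  0.82  0.61 -0.66  2.21 -1.28  0.15  2.12]
 [ 0.03  0.82  0.61 -0.67  2.21 -1.27  0.15  2.11]
 [ 0.03  0.83  0.61 -0.67  2.21 -1.27  0.15  2.1 ]
 [ 0.03  1.17  0.91 -1.24  2.19  1.36  0.35 -0.41]]
45 15 [ 0.576 -0.044  0.054]
[[ 0.07  1.24  0.96 -1.2   2.26  1.92  0.2  -0.85]
 [ 0.06  1.24  0.97 -1.21  2.26  1.9   0.21 -0.83]
 [ 0.05  1.25  0.98 -1.22  2.26  1.88  0.22 -0.81]
 [ 0.04  1.22  0.93 -1.16  2.26  2.03  0.16 -0.98]
 [ 0.03  1.21  0.92 -1.15  2.26  2.06  0.15 -1.  ]]
50 19 [ 0.581 -0.041  0.065]
[[ 0.06 -0.31  1.03  1.18  2.4   4.4   1.69  2.62]
 [ 0.05 -0.34  1.12  1.27  2.41  4.39  1.81  2.59]
 [ 0.04  1.28  1.01 -1.23  2.28  2.27  0.19 -1.14]
 [ 0.04 -0.17  0.81  0.87  2.39  4.41  1.37  2.7 ]
 [ 0.04  1.17  0.85 -1.    2.29  3.71  0.16 -2.63]]
60 12 [ 0.577 -0.043  0.075]
[[ 0.05  1.38  1.15 -1.22  2.33  3.04  0.21 -1.72]
 [ 0.04  1.38  1.16 -1.23  2.33  2.97  0.21 -1.65]
 [ 0.02  1.24  0.95 -0.96  2.34  3.96  0.35 -2.72]
 [ 0.02  1.39  1.18 -1.25  2.33  2.86  0.21 -1.53]
 [ 0.01  1.23  0.95 -0.96  2.34  3.97  0.36 -2.73]]
```

```bash
cat > path.py <<'E'
import numpy as np
def P1(d,roll): # slide up along the pad's underside, pad at 36 deg
    a=np.radians(36); return dict(tip=(-31+d*np.cos(a),21.5,9.6+d*np.sin(a)),roll=np.radians(roll),pitch=.03,edge=24)
def P2(phi,roll,s=45):
    f=np.radians(phi)
    if phi<=90: xc=-31+(phi-36)/54*4.5; x,z=xc+s*np.cos(f),9.6+s*np.sin(f)
    else:
        x=-36.5+10*np.sin(f)+(s-8)*np.cos(f); z=18-10*np.cos(f)+(s-8)*np.sin(f)
    return dict(tip=(x,21.5,z),roll=np.radians(roll),pitch=.03,edge=24)
E
python3 - <<'E'
from ik import *
from path import *
q=np.array([.8165,.6095,-.6643,2.2127,-1.2931,.1531,2.1304])
seq=[P1(d,36-d/45*8) for d in(0,5,10,20,30,45)]+[P2(f,28) for f in(40,50,60,70,80,90,100,110,120)]
for k in seq:
    T=tool_for(**k); q,e=ik(*T,q); print(np.array(k['tip']).round(0),round(np.degrees(k['roll'])),T[0].round(3),q.round(2),round(margin(q),2),round(e,4))
E
```

```text
[-31.  22.  10.] 36 [ 0.576 -0.044  0.046] [ 0.81  0.61 -0.66  2.21 -1.29  0.15  2.13] 0.03 0.0
[-27.  22.  13.] 35 [ 0.58  -0.042  0.049] [ 0.74  0.58 -0.59  2.2  -1.25  0.19  2.05] 0.07 0.0001
[-23.  22.  15.] 34 [ 0.584 -0.039  0.052] [ 0.67  0.55 -0.52  2.19 -1.2   0.22  1.98] 0.1 0.0001
[-15.  22.  21.] 32 [ 0.592 -0.035  0.058] [ 0.55  0.52 -0.39  2.16 -1.11  0.28  1.84] 0.16 0.0002
[-7. 22. 27.] 31 [ 0.6   -0.03   0.063] [ 0.43  0.49 -0.28  2.13 -1.02  0.32  1.7 ] 0.2 0.0001
[ 5. 22. 36.] 28 [ 0.611 -0.023  0.072] [ 0.28  0.47 -0.14  2.09 -0.89  0.39  1.52] 0.27 0.0001
[ 4. 22. 39.] 28 [ 0.61  -0.024  0.074] [ 0.28  0.46 -0.13  2.09 -0.89  0.39  1.52] 0.27 0.0
[-1. 22. 44.] 28 [ 0.606 -0.026  0.08 ] [ 0.28  0.45 -0.13  2.09 -0.88  0.41  1.51] 0.29 0.0
[-6. 22. 49.] 28 [ 0.601 -0.029  0.084] [ 0.29  0.44 -0.12  2.1  -0.87  0.42  1.51] 0.3 0.0
[-13.  22.  52.] 28 [ 0.596 -0.032  0.088] [ 0.3   0.43 -0.12  2.1  -0.87  0.42  1.51] 0.3 0.0
[-20.  22.  54.] 28 [ 0.59  -0.036  0.09 ] [ 0.31  0.42 -0.12  2.11 -0.87  0.43  1.52] 0.31 0.0
[-26.  22.  55.] 28 [ 0.584 -0.039  0.09 ] [ 0.32  0.41 -0.12  2.12 -0.88  0.43  1.53] 0.31 0.0
[-33.  22.  56.] 28 [ 0.578 -0.042  0.092] [ 0.33  0.4  -0.12  2.13 -0.88  0.44  1.54] 0.32 0.0
[-40.  22.  56.] 28 [ 0.572 -0.046  0.092] [ 0.34  0.4  -0.13  2.14 -0.88  0.44  1.56] 0.32 0.0
[-46.  22.  55.] 28 [ 0.567 -0.049  0.091] [ 0.36  0.4  -0.13  2.15 -0.89  0.44  1.58] 0.32 0.0
```

The new path is feasible: slide the blade up along the underside while easing the roll, then push the pad past vertical with the blade's edge.

Run:
```python
from plan import *
from path import *
show([P1(d,36-d/45*8) for d in(5,10,15,20,25,30,35,40,45)])
```

```text
t 11.9 p [ 0.576  -0.0438  0.0458] F [ 0.93 -0.75  0.21] T [-0.586  0.476 -0.293] w 0.249
q [ 0.817  0.61  -0.664  2.213 -1.293  0.153  2.13 ]
tip [-11.3  21.5  23.5] Fx [ 0.017  1.    -0.024] Fz [-0.588  0.03   0.808]
[[0.0106, 0.0, -0.0001], [-0.0004, -0.0158, 0.0013], -1]   tcp [ 0.58  -0.042  0.049]
[[0.0214, 0.0001, 0.0007], [-0.0004, -0.0306, 0.0024], -1]   tcp [ 0.584 -0.039  0.052]
[[0.0322, 0.0002, 0.0015], [-0.0004, -0.0453, 0.0034], -1]   tcp [ 0.588 -0.037  0.055]
[[0.0431, 0.0002, 0.0023], [-0.0004, -0.0601, 0.0045], -1]   tcp [ 0.592 -0.035  0.058]
[[0.0539, 0.0003, 0.0031], [-0.0004, -0.0749, 0.0055], -1]   tcp [ 0.596 -0.032  0.06 ]
[[0.0647, 0.0003, 0.0039], [-0.0004, -0.0897, 0.0065], -1]   tcp [ 0.6   -0.03   0.063]
[[0.0754, 0.0004, 0.0048], [-0.0004, -0.1044, 0.0076], -1]   tcp [ 0.604 -0.028  0.066]
[[0.0862, 0.0005, 0.0056], [-0.0004, -0.1192, 0.0086], -1]   tcp [ 0.607 -0.025  0.069]
[[0.097, 0.0005, 0.0065], [-0.0004, -0.134, 0.0097], -1]   tcp [ 0.611 -0.023  0.072]
```

Call:
play_rows(
  rows=[
    [[0.005,0,0],[0,-0.008,0.001],-1],
    [[0.0106,0,0],[0,-0.016,0.0013],-1],
    [[0.016,0,0.0004],[0,-0.023,0.002],-1],
    [[0.0214,0,0.0007],[0,-0.03,0.0024],-1],
    [[0.027,0,0.001],[0,-0.038,0.003],-1],
    [[0.0322,0,0.0015],[0,-0.045,0.0034],-1],
    [[0.038,0,0.002],[0,-0.053,0.004],-1],
    [[0.0431,0,0.0023],[0,-0.06,0.0045],-1],
    [[0.0485,0,0.0027],[0,-0.067,0.005],-1],
    [[0.0539,0,0.003],[0,-0.075,0.0055],-1],
  ],
)

```text
clock: 12.9
position: [0.595, -0.03, 0.0612]
ee_rot: [-2.731, -0.777, -0.746]
force: [-0.2, 0.3, -1.7]
width: 0.253
```

Run:
```python
from look import *
from blade import *
snap('scene','s12');p,R,o=base(); tp(); print(tip_now(edge=24)[0].round(2),o['joints'].round(3)); snap('wrist','w12'); blade('w12',(p,R))
a=cv2.imread('pics/s12.png');cv2.imwrite('pics/s12z.png',cv2.resize(a[180:285,190:340],None,fx=5,fy=5,interpolation=cv2.INTER_CUBIC))
```

```text
t 12.95 tau_pitch -0.334 (free -.30) tau_roll 0.822 F block xyz [ 1.74  0.41 -1.25] tip [10.25 24.05 37.81]
[-10.21  23.88  25.27] [ 0.47   0.497 -0.316  2.148 -1.071  0.308  1.774]
w12 rear 3405 slope_x -0.0291 slope_y 0.0025 z at bend (top face) -1.55 xrange 4.0 42.0 res 0.69
w12 front 3193 slope_x -0.1272 slope_y 0.0256 z at bend (top face) 8.52 xrange 50.0 70.0 res 0.71
```

View pics/s12z.png

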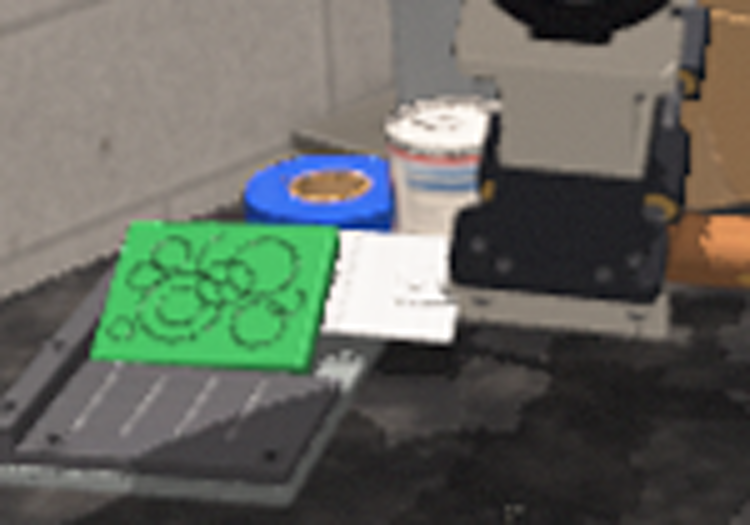

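```bash
python3 - <<'E'
s=open('plan.py').read()
s=s.replace("def rb():","SAG=float(open('sag.txt').read())\nRtt=Rtt@Ro.from_euler('y',SAG).as_matrix()\ndef rb():")
open('plan.py','w').write(s)
b=open('blade.py').read().replace("(R@Rtt)-TT","(R@RT0)-TT").replace("def blade","RT0=np.array([[0,-1,0],[-1,0,0],[0,0,-1.]])\ndef blade")
open('blade.py','w').write(b)
p=open('path.py').read().replace("pitch=.03","pitch=.01").replace('(36)','(34)');open('path.py','w').write(p)
E
echo 0.029 > sag.txt
python3 - <<'E'
from plan import *
from path import *
print(tip_now(edge=24)[0].round(1))
show([P1(d,31.5-(d-25)/20*3.5) for d in(25,30,35,40,45)])
E
```

```text
[-7.7 22.9 20.5]
t 13.0 p [ 0.5956 -0.0295  0.0617] F [ 0.75 -0.21 -2.69] T [-0.754  0.622 -0.047] w 0.251
q [ 0.472  0.497 -0.318  2.149 -1.074  0.307  1.777]
tip [12.8 23.1 33. ] Fx [ 0.024  0.998 -0.053] Fz [-0.522  0.058  0.851]
[[-0.0037, 0.0065, 0.0092], [0.0461, 0.0001, 0.0068], -1]   tcp [ 0.598 -0.032  0.057]
[[0.007, 0.0066, 0.0095], [0.0461, -0.0144, 0.0082], -1]   tcp [ 0.602 -0.029  0.059]
[[0.0177, 0.0067, 0.0098], [0.0462, -0.0289, 0.0096], -1]   tcp [ 0.606 -0.027  0.062]
[[0.0284, 0.0068, 0.0101], [0.0462, -0.0434, 0.011], -1]   tcp [ 0.61  -0.025  0.065]
[[0.0391, 0.0069, 0.0105], [0.0463, -0.058, 0.0123], -1]   tcp [ 0.614 -0.022  0.067]
```

Call:
play_rows(
  rows=[
    [[0,0.003,0.003],[0.015,-0.003,0.003],-1],
    [[0.003,0.0066,0.007],[0.032,-0.008,0.006],-1],
    [[0.007,0.0066,0.0095],[0.046,-0.014,0.008],-1],
    [[0.0124,0.0067,0.0097],[0.046,-0.022,0.009],-1],
    [[0.0177,0.0067,0.0098],[0.046,-0.029,0.0096],-1],
    [[0.023,0.0067,0.01],[0.046,-0.036,0.01],-1],
    [[0.0284,0.0068,0.0101],[0.046,-0.043,0.011],-1],
    [[0.0284,0.0068,0.0101],[0.046,-0.043,0.011],-1],
  ],
)

```text
clock: 13.8
position: [0.6093, -0.0263, 0.064]
ee_rot: [-2.715, -0.773, -0.659]
force: [0.2, -0.4, -2.9]
width: 0.251
```

Run:
```python
from look import *
from blade import *
snap('scene','s13');p,R,o=base(); tp(); print(tip_now(edge=24)[0].round(2),o['joints'].round(3)); snap('wrist','w13'); blade('w13',(p,R))
a=cv2.imread('pics/s13.png');cv2.imwrite('pics/s13z.png',cv2.resize(a[180:285,190:340],None,fx=5,fy=5,interpolation=cv2.INTER_CUBIC))
```

```text
t 13.85 tau_pitch -0.476 (free -.30) tau_roll 0.761 F block xyz [ 0.63 -1.02 -3.64] tip [22.14 20.22 43.07]
[ 1.13 20.33 31.46] [ 0.348  0.504 -0.168  2.068 -0.924  0.435  1.591]
w13 rear 3386 slope_x -0.043 slope_y 0.0001 z at bend (top face) -2.96 xrange 4.0 42.0 res 0.69
w13 front 3146 slope_x -0.153 slope_y 0.3993 z at bend (top face) 4.27 xrange 50.0 73.0 res 3.38
```

View pics/s13z.png

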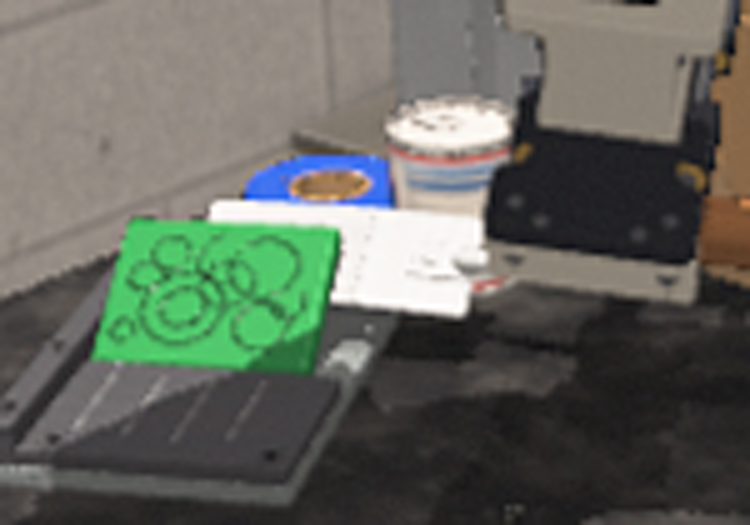

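View pics/w13.png

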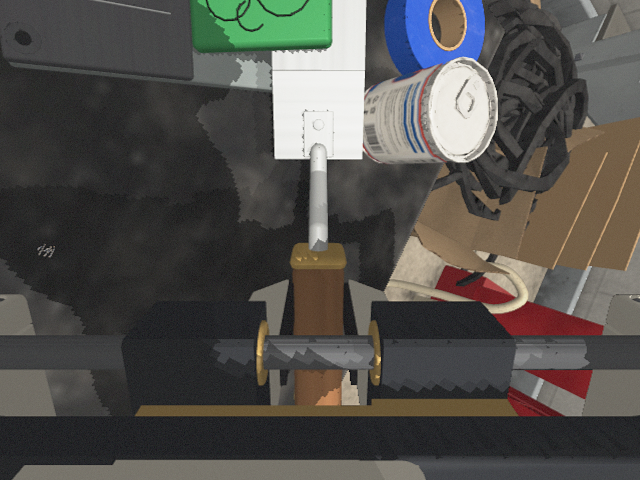

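The blade still overlaps the pad's upper part by about 31 mm, and the pad's lower edge is held in the recess. Sag is now about 0.041 rad, which I'll compensate. Now raising the pad along an arc.

```bash
echo 0.043 > sag.txt; sed -i 's/z=xc+s\*np.cos(f),9.6/z=xc+s*np.cos(f),11/' path.py
python3 - <<'E'
from plan import *
from path import *
print(tip_now(edge=24)[0].round(1))
show([P2(f,29,s=42) for f in(36,44,52,60,68,76,84,90)])
E
```

```text
[ 2.1 20.  29.1]
t 13.9 p [ 0.6088 -0.0267  0.0636] F [ 0.47 -0.38 -2.42] T [-0.833  0.465 -0.141] w 0.244
q [ 0.349  0.504 -0.169  2.069 -0.924  0.435  1.591]
tip [23.1 19.9 40.7] Fx [ 0.016  1.    -0.019] Fz [-0.483  0.025  0.875]
[[0.0096, -0.0032, -0.0051], [0.014, 0.0008, -0.0048], -1]   tcp [ 0.611 -0.024  0.068]
[[0.0085, -0.0045, -0.0159], [0.014, 0.0008, -0.0048], -1]   tcp [ 0.608 -0.026  0.073]
[[0.0058, -0.0057, -0.0263], [0.014, 0.0008, -0.0048], -1]   tcp [ 0.605 -0.028  0.077]
[[0.0017, -0.0068, -0.036], [0.014, 0.0008, -0.0048], -1]   tcp [ 0.601 -0.03   0.08 ]
[[-0.0039, -0.0078, -0.0449], [0.014, 0.0008, -0.0048], -1]   tcp [ 0.597 -0.032  0.083]
[[-0.0107, -0.0087, -0.0527], [0.014, 0.0008, -0.0048], -1]   tcp [ 0.593 -0.034  0.084]
[[-0.0187, -0.0095, -0.0594], [0.014, 0.0008, -0.0048], -1]   tcp [ 0.589 -0.037  0.085]
[[-0.0253, -0.01, -0.0635], [0.014, 0.0008, -0.0048], -1]   tcp [ 0.585 -0.039  0.086]
```

Call:
play_rows(
  rows=[
    [[0.005,-0.002,-0.003],[0.007,0,-0.002],-1],
    [[0.0096,-0.003,-0.006],[0.014,0.001,-0.005],-1],
    [[0.009,-0.004,-0.011],[0.014,0.001,-0.005],-1],
    [[0.0085,-0.0045,-0.016],[0.014,0.001,-0.005],-1],
    [[0.0058,-0.0057,-0.0263],[0.014,0.001,-0.005],-1],
    [[0.0017,-0.0068,-0.036],[0.014,0.001,-0.005],-1],
    [[-0.0039,-0.0078,-0.045],[0.014,0.001,-0.005],-1],
    [[-0.0107,-0.0087,-0.0527],[0.014,0.001,-0.005],-1],
    [[-0.0107,-0.0087,-0.0527],[0.014,0.001,-0.005],-1],
  ],
)

```text
clock: 14.8
position: [0.5923, -0.0354, 0.0845]
ee_rot: [-2.702, -0.78, -0.653]
force: [-0.1, 0.2, -1.9]
width: 0.251
```

Run:
```python
from look import *
from blade import *
snap('scene','s14');p,R,o=base(); tp(); print(tip_now(edge=24)[0].round(2),o['joints'].round(3)); snap('wrist','w14'); blade('w14',(p,R))
a=cv2.imread('pics/s14.png');cv2.imwrite('pics/s14z.png',cv2.resize(a[180:285,190:340],None,fx=5,fy=5,interpolation=cv2.INTER_CUBIC))
```

```text
t 14.85 tau_pitch -0.367 (free -.30) tau_roll 0.814 F block xyz [ 0.29 -0.36 -2.14] tip [ 2.99 21.08 63.36]
[-18.    21.09  51.73] [ 0.364  0.459 -0.143  2.076 -0.89   0.499  1.576]
w14 rear 3429 slope_x -0.0228 slope_y 0.0031 z at bend (top face) -0.68 xrange 4.0 42.0 res 0.71
w14 front 3375 slope_x -0.1217 slope_y 0.0026 z at bend (top face) -0.92 xrange 50.0 73.0 res 0.7
```

View pics/s14z.png

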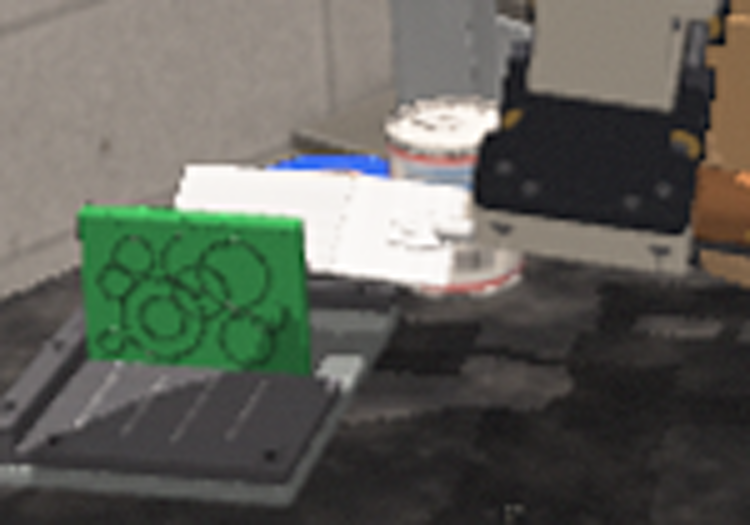

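View pics/w14.png

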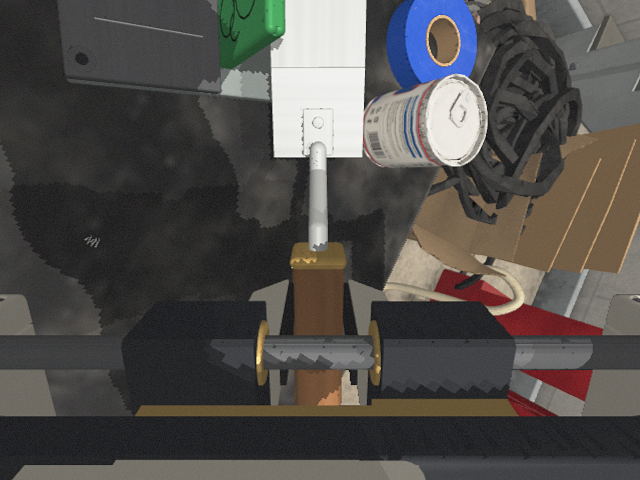

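The pad stands nearly vertical, with its lower edge held in the recess and the blade's edge behind it. Now pushing gently past the balance point.

```bash
echo 0.023 > sag.txt
python3 - <<'E'
from plan import *
from path import *
print(tip_now(edge=24)[0].round(1))
show([dict(tip=(x,21.5,z),roll=np.radians(29),pitch=.01,edge=24) for x,z in((-20,54),(-26,54),(-32,54),(-38,54),(-44,54),(-50,54))])
E
```

```text
[-19.6  21.7  54.9]
t 14.9 p [ 0.5928 -0.0349  0.0843] F [-0.23 -0.29 -2.13] T [-0.788  0.589 -0.037] w 0.249
q [ 0.363  0.459 -0.144  2.076 -0.89   0.499  1.576]
tip [ 1.4 21.6 66.5] Fx [-0.004  1.     0.009] Fz [-0.485 -0.01   0.875]
[[-0.0014, -0.0014, -0.0061], [-0.0189, -0.0, -0.0005], -1]   tcp [ 0.591 -0.036  0.087]
[[-0.0119, -0.0022, -0.0118], [-0.0189, -0.0, -0.0005], -1]   tcp [ 0.586 -0.039  0.087]
[[-0.0224, -0.0029, -0.0176], [-0.0189, -0.0, -0.0005], -1]   tcp [ 0.58  -0.042  0.087]
[[-0.0329, -0.0037, -0.0234], [-0.0189, -0.0, -0.0005], -1]   tcp [ 0.575 -0.045  0.087]
[[-0.0434, -0.0045, -0.0291], [-0.0189, -0.0, -0.0005], -1]   tcp [ 0.57  -0.048  0.087]
[[-0.0539, -0.0052, -0.0349], [-0.0189, -0.0, -0.0005], -1]   tcp [ 0.565 -0.051  0.087]
```

Call:
play_rows(
  rows=[
    [[-0.005,-0.0004,-0.003],[0,0,0],-1],
    [[-0.0105,-0.001,-0.006],[0,0,0],-1],
    [[-0.016,-0.001,-0.009],[0,0,0],-1],
    [[-0.021,-0.002,-0.012],[0,0,0],-1],
    [[-0.026,-0.002,-0.0145],[0,0,0],-1],
    [[-0.0315,-0.0025,-0.0175],[0,0,0],-1],
    [[-0.037,-0.003,-0.02],[0,0,0],-1],
    [[-0.042,-0.003,-0.023],[0,0,0],-1],
    [[-0.042,-0.003,-0.023],[0,0,0],-1],
  ],
)

```text
clock: 15.8
position: [0.5719, -0.0473, 0.0842]
ee_rot: [-2.701, -0.78, -0.653]
force: [-1.0, -0.9, -2.6]
width: 0.249
```

Run:
```python
from look import *
from blade import *
snap('scene','s15');p,R,o=base(); tp(); print(tip_now(edge=24)[0].round(2),o['joints'].round(3)); snap('wrist','w15'); blade('w15',(p,R))
a=cv2.imread('pics/s15.png');cv2.imwrite('pics/s15z.png',cv2.resize(a[180:285,190:340],None,fx=5,fy=5,interpolation=cv2.INTER_CUBIC))
```

```text
t 15.85 tau_pitch -0.382 (free -.30) tau_roll 0.835 F block xyz [-0.17 -0.23 -1.29] tip [-22.53  21.56  66.46]
[-43.53  21.58  54.82] [ 0.408  0.443 -0.153  2.11  -0.901  0.504  1.624]
w15 rear 3426 slope_x -0.0193 slope_y 0.0023 z at bend (top face) -0.57 xrange 4.0 42.0 res 0.72
w15 front 3490 slope_x -0.123 slope_y 0.0028 z at bend (top face) -0.86 xrange 50.0 73.0 res 0.7
```

View pics/s15z.png

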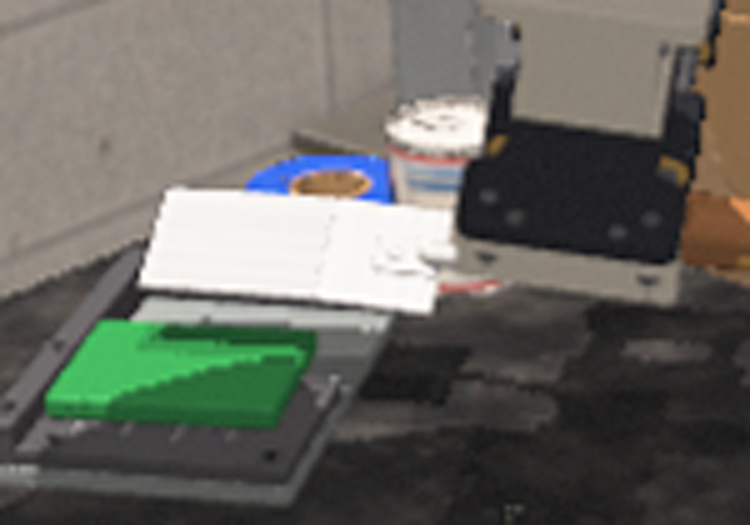

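The pad has turned over and lies on the ledge with its clean face up. Next I'll measure its pose.

```bash
cat > padpose.py <<'E'
from geo import *
from plan import *
def pad(tag,z=.028,vmax=480):
    im,d,K,R,t=load(tag); W=cloud(tag)
    hsv=cv2.cvtColor(im,cv2.COLOR_RGB2HSV)
    g=cv2.inRange(hsv,(45,90,30),(85,255,255)); g[vmax:]=0
    g[(W[...,2]>.08)|(W[...,0]>.75)]=0
    g=cv2.morphologyEx(g,cv2.MORPH_CLOSE,np.ones((5,5)))
    n,l,s,c=cv2.connectedComponentsWithStats(g);k=1+np.argmax(s[1:,4]);g=(l==k)
    X=((W[g]-[*BO,0])@rb())*1000
    top=np.abs(X[:,2]-z*1000)<4
    A=np.c_[X[top][:,:2],np.ones(top.sum())];c=np.linalg.lstsq(A,X[top][:,2],rcond=None)[0]
    r=cv2.minAreaRect(X[top][:,:2].astype(np.float32))
    print(tag,'n',g.sum(),top.sum(),'z med',np.median(X[:,2]).round(1),'slopes',c[:2].round(3),'rect',[np.round(v,1) for v in r],'x',np.percentile(X[top][:,0],[.5,99.5]).round(1),'y',np.percentile(X[top][:,1],[.5,99.5]).round(1))
E
python3 - <<'E'
from look import *
from padpose import *
snap('top','t15'); pad('t15'); pad('s15')
a=cv2.imread('pics/t15.png');cv2.imwrite('pics/t15z.png',cv2.resize(a[165:310,165:325],None,fx=4,fy=4,interpolation=cv2.INTER_CUBIC)[:600])
E
```

```text
t15 n 825 789 z med 27.7 slopes [0.005 0.   ] rect [array([-53.4,  -0.1]), array([69. , 89.5]), np.float64(1.9)] x [-88.3 -21.4] y [-44.7  44.5]
s15 n 935 816 z med 28.3 slopes [0.015 0.007] rect [array([-54.9,   0.3]), array([73.6, 89. ]), np.float64(1.9)] x [-90.3 -19.2] y [-44.1  44.2]
```

View pics/t15z.png

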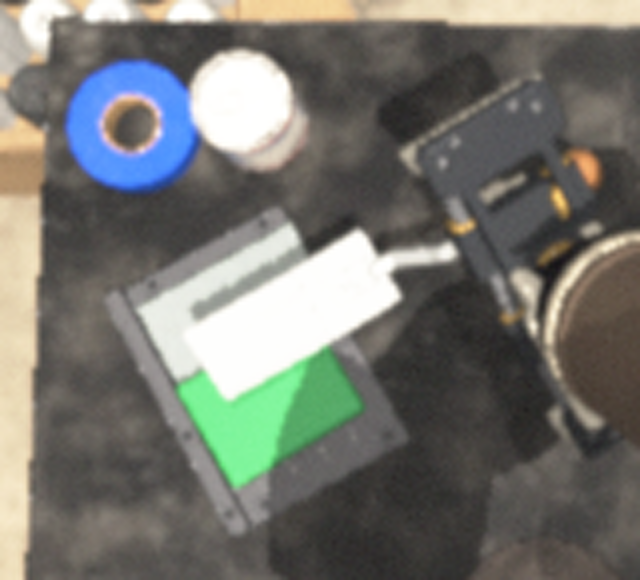

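The pad lies flat on the ledge at x≈−54, y≈0, about 0 rad of yaw, clean face up. Next I'll check arm feasibility for pushing with the rolled blade.

Run:
```python
from ik import *
q0=base()[2]['joints']
for roll in(25,30,36,-30,-45):
    q=q0.copy()
    for x in (-105,-80,-60,-37):
        e0=24 if roll>0 else -24
        k=dict(tip=(x,24,20),roll=np.radians(roll),pitch=.0,edge=e0)
        T=tool_for(**k)
        if x==-105 and roll<0:
            for rr in (20,0,-15,roll): q,e=ik(*tool_for(tip=(x,24,40),roll=np.radians(rr),pitch=0,edge=e0),q)
        q,e=ik(*T,q,w=.003); print(roll,x,T[0].round(3),q.round(2),round(margin(q),2),round(e,4))
```

```text
25 -105 [ 0.519 -0.075  0.05 ] [ 0.44  0.45 -0.13  2.19 -0.88  0.46  1.67] 0.34 0.0
25 -80 [ 0.54  -0.063  0.05 ] [ 0.39  0.47 -0.12  2.15 -0.87  0.46  1.62] 0.34 0.0
25 -60 [ 0.558 -0.052  0.05 ] [ 0.35  0.48 -0.11  2.13 -0.86  0.46  1.58] 0.34 0.0
25 -37 [ 0.578 -0.041  0.05 ] [ 0.31  0.49 -0.1   2.09 -0.85  0.46  1.53] 0.34 0.0
30 -105 [ 0.517 -0.076  0.051] [ 0.61  0.47 -0.27  2.23 -1.04  0.43  1.9 ] 0.28 0.0
30 -80 [ 0.538 -0.064  0.051] [ 0.56  0.49 -0.26  2.2  -1.04  0.41  1.85] 0.28 0.0
30 -60 [ 0.555 -0.054  0.051] [ 0.51  0.5  -0.25  2.17 -1.03  0.41  1.81] 0.29 0.0
30 -37 [ 0.575 -0.042  0.051] [ 0.47  0.51 -0.24  2.14 -1.02  0.4   1.77] 0.28 0.0
36 -105 [ 0.514 -0.078  0.052] [ 0.75  0.51 -0.36  2.27 -1.29  0.43  2.24] 0.03 0.0
36 -80 [ 0.535 -0.066  0.052] [ 0.7   0.53 -0.36  2.25 -1.3   0.41  2.2 ] 0.02 0.0
36 -60 [ 0.553 -0.055  0.052] [ 0.67  0.53 -0.37  2.22 -1.31  0.39  2.17] 0.01 0.0
36 -37 [ 0.572 -0.044  0.052] [ 0.62  0.55 -0.37  2.19 -1.3   0.38  2.13] 0.02 0.0
-30 -105 [ 0.5   -0.086  0.051] [-0.28  0.78  0.4   1.61 -0.09  1.31  0.63] 0.69 0.0
-30 -80 [ 0.521 -0.074  0.051] [-0.29  0.81  0.4   1.55 -0.11  1.35  0.62] 0.65 0.0
-30 -60 [ 0.539 -0.064  0.051] [-0.29  0.83  0.4   1.49 -0.12  1.38  0.61] 0.62 0.0
-30 -37 [ 0.559 -0.052  0.051] [-0.29  0.86  0.39  1.43 -0.13  1.42  0.6 ] 0.58 0.0
-45 -105 [ 0.507 -0.082  0.053] [-0.32  0.96  0.43  1.4  -0.05  1.58  0.57] 0.42 0.0
-45 -80 [ 0.529 -0.069  0.053] [-0.32  0.99  0.43  1.32 -0.06  1.63  0.56] 0.37 0.0
-45 -60 [ 0.546 -0.059  0.053] [-0.32  1.02  0.43  1.26 -0.07  1.67  0.56] 0.33 0.0
-45 -37 [ 0.566 -0.048  0.053] [-0.32  1.05  0.43  1.19 -0.08  1.71  0.55] 0.29 0.0
```

I'll use the rolled blade (29°) behind the pad's ledge-side edge. Its underside overhangs the top edge, so it pushes forward and slightly down.

```bash
echo 0.019 > sag.txt
python3 - <<'E'
from plan import *
print(tip_now(edge=24)[0].round(1))
show([dict(tip=(x,24,z),roll=np.radians(29),pitch=.005,edge=24) for x,z in((-60,58),(-85,58),(-112,56),(-112,40),(-112,28),(-112,22))])
E
```

```text
[-43.6  21.7  55.5]
t 15.95 p [ 0.5723 -0.0469  0.0843] F [ 0.14  0.53 -2.63] T [-0.696  0.548 -0.047] w 0.249
q [ 0.407  0.443 -0.153  2.11  -0.901  0.504  1.624]
tip [-22.6  21.7  67.2] Fx [-0.007  1.     0.012] Fz [-0.485 -0.014  0.874]
[[-0.0262, -0.0089, -0.0262], [-0.018, -0.0002, -0.0002], -1]   tcp [ 0.555 -0.054  0.09 ]
[[-0.0699, -0.0121, -0.0502], [-0.018, -0.0002, -0.0002], -1]   tcp [ 0.534 -0.066  0.09 ]
[[-0.119, -0.0151, -0.0727], [-0.018, -0.0002, -0.0002], -1]   tcp [ 0.511 -0.08   0.088]
[[-0.1346, -0.0114, -0.045], [-0.018, -0.0002, -0.0002], -1]   tcp [ 0.511 -0.08   0.072]
[[-0.1462, -0.0086, -0.0242], [-0.018, -0.0002, -0.0002], -1]   tcp [ 0.511 -0.08   0.06 ]
[[-0.152, -0.0072, -0.0138], [-0.018, -0.0002, -0.0002], -1]   tcp [ 0.511 -0.08   0.054]
```

Call:
play_rows(
  rows=[
    [[-0.012,-0.005,-0.013],[-0.009,0,0],-1],
    [[-0.035,-0.009,-0.031],[-0.018,0,0],-1],
    [[-0.07,-0.012,-0.05],[-0.018,0,0],-1],
    [[-0.1,-0.014,-0.064],[-0.018,0,0],-1],
    [[-0.119,-0.015,-0.0727],[-0.018,0,0],-1],
    [[-0.1265,-0.0132,-0.059],[-0.018,0,0],-1],
    [[-0.1346,-0.0114,-0.045],[-0.018,0,0],-1],
    [[-0.1462,-0.0086,-0.0242],[-0.018,0,0],-1],
    [[-0.1462,-0.0086,-0.0242],[-0.018,0,0],-1],
    [[-0.1462,-0.0086,-0.0242],[-0.018,0,0],-1],
  ],
)

```text
clock: 16.95
position: [0.5105, -0.0793, 0.0594]
ee_rot: [-2.717, -0.778, -0.662]
force: [0.6, -0.2, -2.4]
width: 0.251
```

Run:
```python
from look import *
from blade import *
from padpose import pad
snap('scene','s16');p,R,o=base(); tp(); print(tip_now(edge=24)[0].round(2),o['joints'].round(3)); snap('wrist','w16'); blade('w16',(p,R)); pad('s16')
a=cv2.imread('pics/s16.png');cv2.imwrite('pics/s16z.png',cv2.resize(a[180:285,190:340],None,fx=5,fy=5,interpolation=cv2.INTER_CUBIC))
```

```text
t 17.0 tau_pitch -0.379 (free -.30) tau_roll 0.78 F block xyz [ 0.04 -0.21 -2.45] tip [-90.75  24.27  39.66]
[-111.74   24.27   28.02] [ 0.566  0.441 -0.218  2.23  -1.007  0.448  1.853]
w16 rear 3427 slope_x -0.0167 slope_y 0.0014 z at bend (top face) -0.46 xrange 4.0 42.0 res 0.69
w16 front 3486 slope_x -0.1181 slope_y 0.0027 z at bend (top face) -0.89 xrange 50.0 73.0 res 0.71
s16 n 111 94 z med 28.3 slopes [ 0.024 -0.057] rect [array([-56.8,  41.2]), array([69.5, 13.8]), np.float64(10.2)] x [-91.1 -23.2] y [28.7 45. ]
```

View pics/s16z.png

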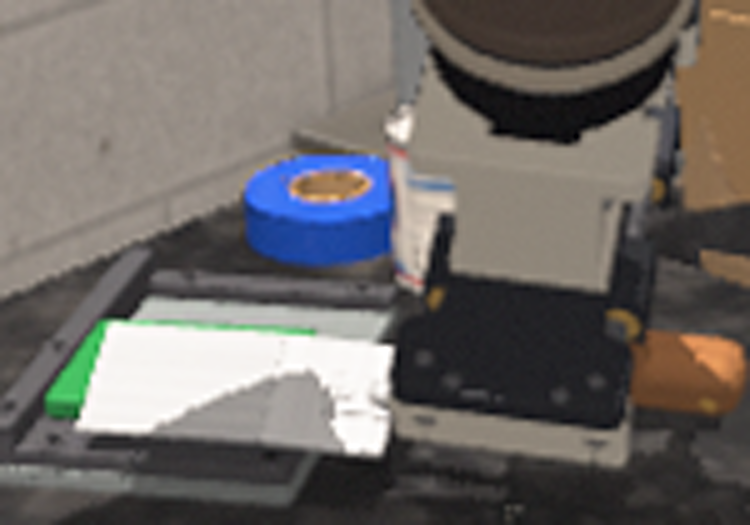

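View pics/w16.png

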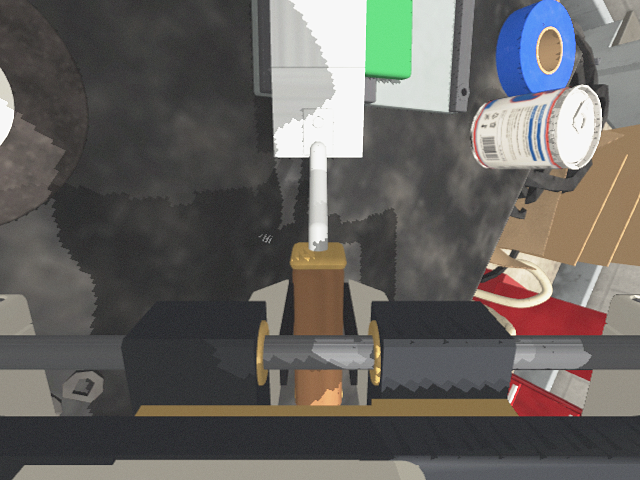

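```bash
echo 0.017 > sag.txt
python3 - <<'E'
from plan import *
show([dict(tip=(x,24,z),roll=np.radians(29),pitch=.008,edge=24) for x,z in((-111,21.2),(-102,21.2),(-90,21.2),(-80,21.2),(-70,21.2),(-60,21.2))])
E
```

```text
t 17.05 p [ 0.5107 -0.0796  0.0599] F [-0.7   0.23 -2.22] T [-0.72   0.569  0.015] w 0.249
q [ 0.566  0.44  -0.218  2.23  -1.007  0.448  1.853]
tip [-90.9  24.2  40.1] Fx [ 0.001  1.    -0.002] Fz [-0.485  0.003  0.874]
[[-0.0055, 0.0014, 0.0115], [-0.0051, -0.0003, 0.0002], -1]   tcp [ 0.511 -0.079  0.054]
[[0.0103, 0.0024, 0.0202], [-0.0051, -0.0003, 0.0002], -1]   tcp [ 0.519 -0.075  0.054]
[[0.0312, 0.0037, 0.0318], [-0.0051, -0.0003, 0.0002], -1]   tcp [ 0.529 -0.069  0.054]
[[0.0487, 0.0048, 0.0414], [-0.0051, -0.0003, 0.0002], -1]   tcp [ 0.538 -0.064  0.054]
[[0.0662, 0.0059, 0.051], [-0.0051, -0.0003, 0.0002], -1]   tcp [ 0.547 -0.059  0.054]
[[0.0837, 0.007, 0.0607], [-0.0051, -0.0003, 0.0002], -1]   tcp [ 0.555 -0.054  0.054]
```

Call:
play_rows(
  rows=[
    [[-0.0028,0.0007,0.006],[-0.005,0,0],-1],
    [[-0.0055,0.0014,0.0115],[-0.005,0,0],-1],
    [[0.0024,0.002,0.016],[-0.005,0,0],-1],
    [[0.0103,0.0024,0.0202],[-0.005,0,0],-1],
    [[0.018,0.003,0.0245],[-0.005,0,0],-1],
    [[0.0245,0.0033,0.028],[-0.005,0,0],-1],
    [[0.0312,0.0037,0.0318],[-0.005,0,0],-1],
    [[0.0312,0.0037,0.0318],[-0.005,0,0],-1],
  ],
)

```text
clock: 17.85
position: [0.5294, -0.0686, 0.0535]
ee_rot: [-2.722, -0.779, -0.667]
force: [0.2, 0.1, -1.1]
width: 0.244
```

Run:
```python
from look import *
from blade import *
from padpose import pad
snap('scene','s17');p,R,o=base(); tp(); print(tip_now(edge=24)[0].round(2),o['joints'].round(3)); snap('wrist','w17'); blade('w17',(p,R)); pad('s17'); tp()
a=cv2.imread('pics/s17.png');cv2.imwrite('pics/s17z.png',cv2.resize(a[180:285,190:340],None,fx=5,fy=5,interpolation=cv2.INTER_CUBIC))
```

```text
t 17.9 tau_pitch -0.241 (free -.30) tau_roll 0.865 F block xyz [-0.38  0.58 -1.48] tip [-69.19  24.1   32.73]
[-90.17  24.1   21.09] [ 0.532  0.463 -0.23   2.213 -1.026  0.414  1.837]
w17 rear 3507 slope_x -0.0021 slope_y 0.0019 z at bend (top face) 1.29 xrange 4.0 42.0 res 0.69
w17 front 3466 slope_x -0.104 slope_y 0.0031 z at bend (top face) 1.03 xrange 50.0 72.0 res 0.71
s17 n 160 141 z med 28.4 slopes [ 0.02  -0.006] rect [array([-54.6,  38.6]), array([70.6, 19.4]), np.float64(9.6)] x [-88.6 -19.6] y [23.9 44.2]
t 17.95 tau_pitch -0.275 (free -.30) tau_roll 0.827 F block xyz [-0.48 -1.03 -1.66] tip [-69.4   24.02  32.67]
```

View pics/s17z.png

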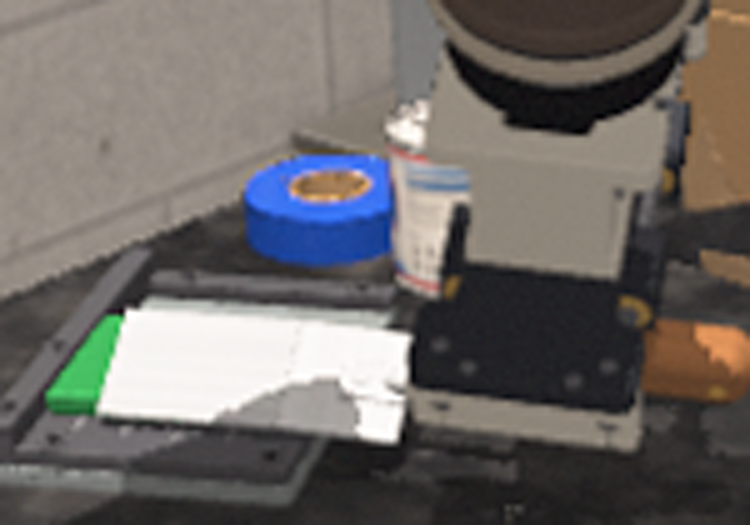

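View pics/w17.png

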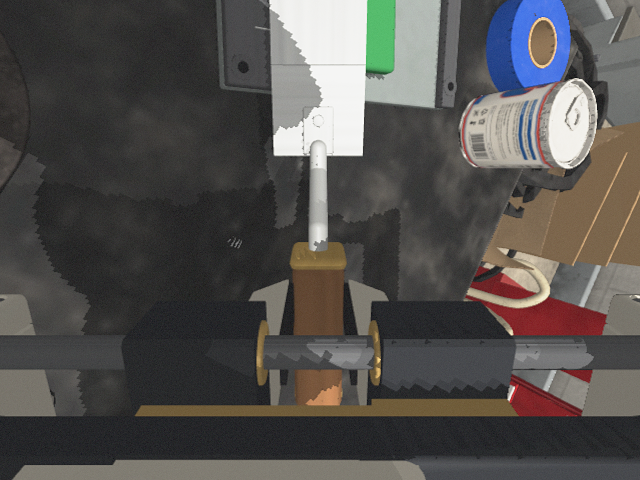

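The overhanging underside is riding up the edge rather than pushing: the pad hasn't moved, and the forces are small. I'll switch to the opposite roll so the blade's lower long edge meets the pad's side squarely.

Run:
```python
from ik import *
b=base(); q=b[2]['joints'].copy()
# centre-line path: blade centre (edge=0) tip point
seq=[(-95,24,60,29),(-105,24,85,20),(-112,24,90,5),(-115,24,90,-10),(-117,24,85,-25),(-117,24,75,-40),(-117,24,55,-40)]
ts=[dict(tip=(x,y,z),roll=np.radians(r),pitch=.008,edge=0) for x,y,z,r in seq]
for k in ts:
    q,e=ik(*tool_for(**k),q); print(q.round(2),round(margin(q),2),round(e,4))
show(ts)
```

```text
[ 0.55  0.39 -0.18  2.23 -0.96  0.49  1.79] 0.34 0.0
[ 0.31  0.32  0.01  2.14 -0.6   0.62  1.35] 0.43 0.0002
[ 0.04  0.36  0.17  1.98 -0.27  0.83  0.92] 0.59 0.0002
[-0.12  0.48  0.25  1.8  -0.11  1.08  0.7 ] 0.77 0.0001
[-0.21  0.65  0.29  1.62 -0.03  1.32  0.58] 0.68 0.0001
[-0.27  0.84  0.32  1.43  0.01  1.56  0.52] 0.44 0.0001
[-0.26  0.86  0.32  1.44  0.01  1.53  0.52] 0.47 0.0
t 17.95 p [ 0.5289 -0.069   0.0534] F [ 0.11 -1.13 -1.66] T [-0.654  0.575  0.057] w 0.253
q [ 0.533  0.463 -0.23   2.213 -1.026  0.414  1.837]
tip [-69.4  24.   32.7] Fx [ 0.004  1.    -0.007] Fz [-0.485  0.008  0.875]
[[-0.0183, -0.0078, -0.0722], [0.0001, -0.0, 0.0], -1]   tcp [ 0.507 -0.082  0.081]
[[-0.0041, -0.0136, -0.1247], [0.0001, -0.1491, 0.0163], -1]   tcp [ 0.501 -0.085  0.107]
[[0.0003, -0.0149, -0.1367], [0.0001, -0.3977, 0.0435], -1]   tcp [ 0.5   -0.086  0.114]
[[0.0056, -0.0145, -0.1331], [0.0001, -0.6462, 0.0707], -1]   tcp [ 0.503 -0.084  0.113]
[[0.0057, -0.0128, -0.1175], [0.0001, -0.8947, 0.0979], -1]   tcp [ 0.506 -0.082  0.106]
[[0.0019, -0.0097, -0.0893], [0.0001, -1.1432, 0.1251], -1]   tcp [ 0.511 -0.08   0.093]
[[-0.0175, -0.0059, -0.0545], [0.0001, -1.1432, 0.1251], -1]   tcp [ 0.511 -0.08   0.073]
```

Call:
play_rows(
  rows=[
    [[-0.01,-0.004,-0.036],[0,0,0],-1],
    [[-0.0183,-0.0078,-0.0722],[0,-0.02,0.002],-1],
    [[-0.01,-0.011,-0.1],[0,-0.08,0.009],-1],
    [[-0.0041,-0.0136,-0.1247],[0,-0.16,0.017],-1],
    [[0,-0.0145,-0.134],[0,-0.28,0.03],-1],
    [[0.0003,-0.0149,-0.1367],[0,-0.4,0.0435],-1],
    [[0.003,-0.0148,-0.135],[0,-0.52,0.057],-1],
    [[0.0056,-0.0145,-0.1331],[0,-0.646,0.0707],-1],
    [[0.0057,-0.0137,-0.125],[0,-0.77,0.084],-1],
    [[0.0057,-0.0128,-0.1175],[0,-0.895,0.098],-1],
  ],
)

```text
clock: 18.95
position: [0.5072, -0.0819, 0.1071]
ee_rot: [2.953, 0.76, -0.701]
force: [0.3, -0.4, -2.1]
width: 0.252
```

Run:
```python
from look import *
from blade import *
from padpose import pad
snap('scene','s18'); pad('s18'); snap('top','t18'); pad('t18');p,R,o=base(); tp(); print(tip_now(edge=-24)[0].round(2)); snap('wrist','w18'); blade('w18',(p,R)); 
ts=[dict(tip=(x,24,z),roll=np.radians(r),pitch=.008,edge=-24) for x,z,r in((-100,60,-30),(-98,50,-40),(-98,35,-40),(-98,26,-40))]
show(ts)
```

```text
s18 n 932 809 z med 28.3 slopes [0.017 0.004] rect [array([-53.2,  -0.1]), array([72.8, 90.4]), np.float64(1.3)] x [-88.3 -17.4] y [-45.   43.7]Traceback (most recent call last):
  File "<stdin>", line 4, in <module>
  File "padpose.py", line 14, in pad
    print(tag,'n',g.sum(),top.sum(),'z med',np.median(X[:,2]).round(1),'slopes',c[:2].round(3),'rect',[np.round(v,1) for v in r],'x',np.percentile(X[top][:,0],[.5,99.5]).round(1),'y',np.percentile(X[top][:,1],[.5,99.5]).round(1))
                                                                                                                                     ~~~~~~~~~~~~~^^^^^^^^^^^^^^^^^^^^^^^
    return _quantile_unchecked(
        a, q, axis, out, overwrite_input, method, keepdims, weights)
    return _ureduce(a,
                    func=_quantile_ureduce_func,
    ...<5 lines>...
                    overwrite_input=overwrite_input,
                    method=method)
    r = func(a, **kwargs)
    result = _quantile(arr,
                       quantiles=q,
    ...<2 lines>...
                       out=out,
                       weights=wgt)
    slices_having_nans = np.isnan(arr[-1, ...])
                                  ~~~^^^^^^^^^
IndexError: index -1 is out of bounds for axis 0 with size 0
```

View pics/s18.png

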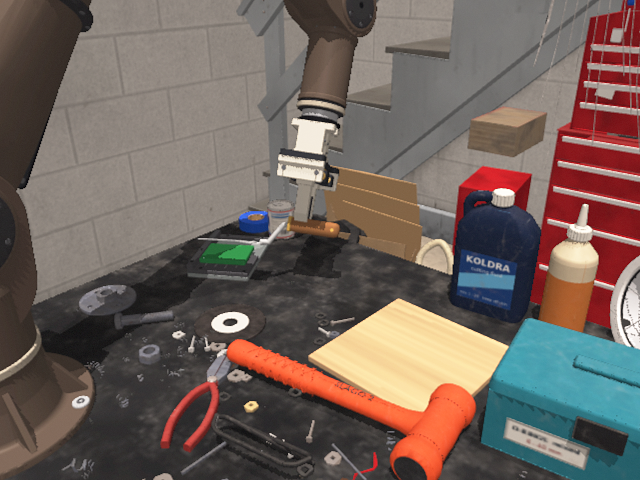

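Run:
```python
from look import *
from blade import *
p,R,o=base(); tp(); print(tip_now(edge=-24)[0].round(2)); snap('wrist','w18'); blade('w18',(p,R)); 
ts=[dict(tip=(x,24,z),roll=np.radians(r),pitch=.008,edge=-24) for x,z,r in((-100,60,-30),(-98,50,-40),(-98,35,-40),(-98,26,-40))]
show(ts)
```

```text
t 19.05 tau_pitch -0.3 (free -.30) tau_roll -0.723 F block xyz [ 0.67  1.67 -2.06] tip [-115.46   26.88   81.91]
[-93.79  27.05  71.61]
w18 rear 3428 slope_x -0.0199 slope_y -0.0014 z at bend (top face) -0.44 xrange 4.0 42.0 res 0.7
w18 front 3483 slope_x -0.1212 slope_y 0.0013 z at bend (top face) -0.75 xrange 50.0 73.0 res 0.7
t 19.1 p [ 0.5067 -0.0802  0.1039] F [-0.58  0.17 -1.8 ] T [-0.042 -0.71   0.012] w 0.248
q [-0.216  0.654  0.295  1.619 -0.034  1.322  0.583]
tip [-116.3   25.6   82.8] Fx [-0.007  1.    -0.005] Fz [0.426 0.008 0.905]
[[0.0036, 0.0057, 0.0229], [-0.0002, -0.0793, 0.0127], -1]   tcp [ 0.505 -0.083  0.092]
[[0.0253, 0.0069, 0.0324], [0.0001, -0.2449, 0.0308], -1]   tcp [ 0.511 -0.079  0.084]
[[0.0381, 0.0099, 0.0594], [0.0001, -0.2449, 0.0308], -1]   tcp [ 0.511 -0.079  0.069]
[[0.0457, 0.0117, 0.0756], [0.0001, -0.2449, 0.0308], -1]   tcp [ 0.511 -0.079  0.06 ]
```

View pics/w18.png

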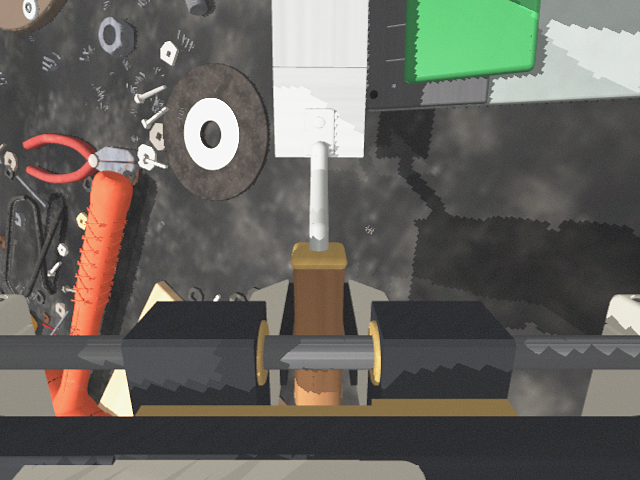

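Call:
play_rows(
  rows=[
    [[0.0036,0.0057,0.018],[0,-0.08,0.0127],-1],
    [[0.015,0.0062,0.026],[0,-0.16,0.021],-1],
    [[0.0253,0.0069,0.0324],[0,-0.245,0.031],-1],
    [[0.0317,0.0084,0.046],[0,-0.245,0.031],-1],
    [[0.0381,0.0099,0.0594],[0,-0.245,0.031],-1],
    [[0.0457,0.0117,0.0756],[0,-0.245,0.031],-1],
    [[0.0457,0.0117,0.0756],[0,-0.245,0.031],-1],
    [[0.0457,0.0117,0.0756],[0,-0.245,0.031],-1],
  ],
)

```text
clock: 19.9
position: [0.5109, -0.0821, 0.0629]
ee_rot: [2.795, 0.689, -1.045]
force: [-0.1, -0.2, -0.6]
width: 0.247
```

```bash
echo 0.0195 > sag.txt
python3 - <<'E'
from look import *
from blade import *
p,R,o=base(); tp(); print(tip_now(edge=-24)[0].round(2)); snap('wrist','w19'); blade('w19',(p,R)); 
ts=[dict(tip=(x,24,z),roll=np.radians(-40),pitch=.005,edge=-24) for x,z in((-98,22.5),(-92,22.5),(-85,22.5),(-75,22.5),(-65,22.5))]
show(ts)
E
```

```text
t 19.9 tau_pitch -0.383 (free -.30) tau_roll -1.027 F block xyz [-0.22 -0.15 -0.62] tip [-117.51   21.77   43.86]
[-99.06  21.63  28.51]
w19 rear 3432 slope_x -0.0161 slope_y -0.0022 z at bend (top face) -0.16 xrange 4.0 42.0 res 0.71
w19 front 3487 slope_x -0.119 slope_y 0.0003 z at bend (top face) -0.5 xrange 50.0 73.0 res 0.7
t 19.95 p [ 0.5111 -0.082   0.063 ] F [-0.27  0.27 -1.64] T [ 0.2   -1.035 -0.082] w 0.248
q [-0.259  0.871  0.319  1.451  0.006  1.507  0.515]
tip [-117.3   21.8   43.9] Fx [-0.002  1.    -0.011] Fz [0.639 0.01  0.769]
[[0.0112, -0.0032, 0.0101], [0.0043, -0.0047, -0.0048], -1]   tcp [ 0.511 -0.08   0.056]
[[0.0205, -0.0041, 0.0025], [0.0043, -0.0047, -0.0048], -1]   tcp [ 0.516 -0.076  0.056]
[[0.0312, -0.0051, -0.0064], [0.0043, -0.0047, -0.0048], -1]   tcp [ 0.522 -0.073  0.056]
[[0.0466, -0.0066, -0.0191], [0.0043, -0.0047, -0.0048], -1]   tcp [ 0.531 -0.068  0.056]
[[0.062, -0.0081, -0.0318], [0.0043, -0.0047, -0.0048], -1]   tcp [ 0.54  -0.063  0.056]
```

View pics/w19.png

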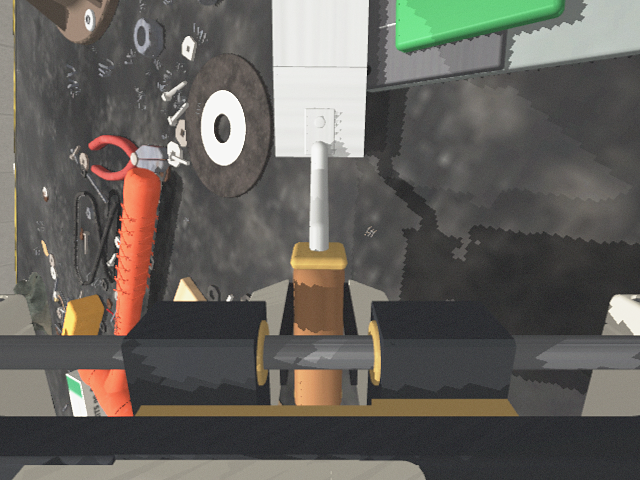

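Call:
play_rows(
  rows=[
    [[0.006,-0.0016,0.005],[0.004,-0.005,-0.005],-1],
    [[0.0112,-0.0032,0.0101],[0.004,-0.005,-0.005],-1],
    [[0.0158,-0.0036,0.0063],[0.004,-0.005,-0.005],-1],
    [[0.0205,-0.0041,0.0025],[0.004,-0.005,-0.005],-1],
    [[0.0259,-0.0046,-0.002],[0.004,-0.005,-0.005],-1],
    [[0.0312,-0.0051,-0.0064],[0.004,-0.005,-0.005],-1],
    [[0.039,-0.0059,-0.0128],[0.004,-0.005,-0.005],-1],
    [[0.0466,-0.0066,-0.0191],[0.004,-0.005,-0.005],-1],
    [[0.0466,-0.0066,-0.0191],[0.004,-0.005,-0.005],-1],
  ],
)

```text
clock: 20.85
position: [0.5316, -0.0669, 0.0546]
ee_rot: [2.793, 0.697, -1.056]
force: [0.2, 0.1, -1.0]
width: 0.247
```

Run:
```python
from look import *
from blade import *
from padpose import pad
p,R,o=base(); tp(); print(tip_now(edge=-24)[0].round(2)); snap('wrist','w20'); blade('w20',(p,R)); snap('scene','s20'); 
a=cv2.imread('pics/s20.png');cv2.imwrite('pics/s20z.png',cv2.resize(a[180:285,190:340],None,fx=5,fy=5,interpolation=cv2.INTER_CUBIC))
pad('s20'); tp()
```

```text
t 20.85 tau_pitch -0.388 (free -.30) tau_roll -1.037 F block xyz [ 0.24 -0.02 -1.03] tip [-92.64  24.55  36.97]
[-74.27  24.59  21.52]
w20 rear 3447 slope_x -0.0148 slope_y -0.0006 z at bend (top face) -0.1 xrange 4.0 42.0 res 0.69
w20 front 3493 slope_x -0.1201 slope_y 0.0004 z at bend (top face) -0.44 xrange 50.0 73.0 res 0.69
s20 n 634 588 z med 28.6 slopes [-0.002  0.002] rect [array([-38.4,  -0.7]), array([69.5, 90.3]), np.float64(2.2)] x [-74.1  -5. ] y [-44.8  43.2]
t 20.95 tau_pitch -0.392 (free -.30) tau_roll -0.98 F block xyz [-0.52  0.09 -2.76] tip [-93.36  24.39  37.05]
```

View pics/s20z.png

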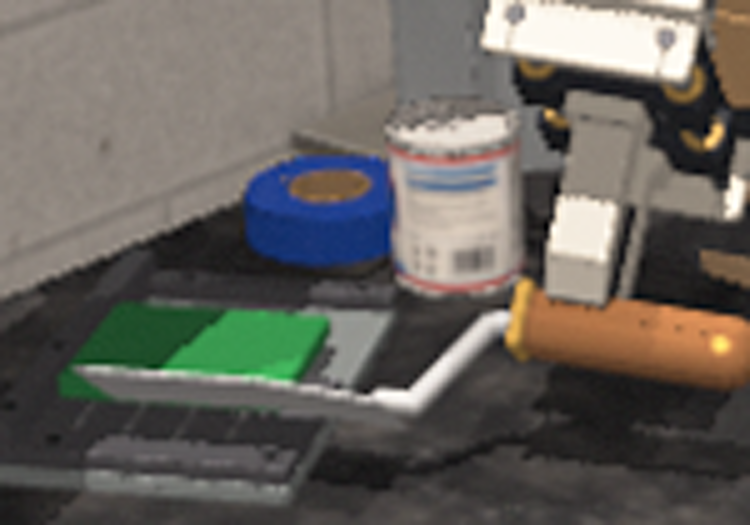

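View pics/w20.png

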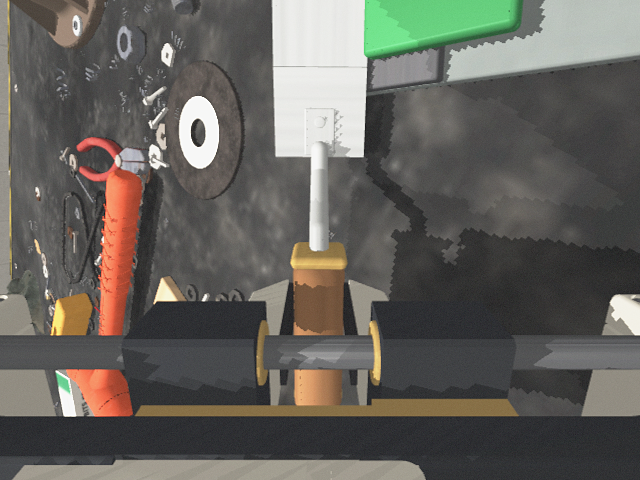

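The edge push works: the pad is square to the blade and its centre is at x≈−38. Now I'll push it over the lip, raising the edge slightly to follow the trailing side.

```bash
echo 0.0155 > sag.txt
python3 - <<'E'
from plan import *
print(tip_now(edge=-24)[0].round(2))
show([dict(tip=(x,24,z),roll=np.radians(-40),pitch=.005,edge=-24) for x,z in((-73,24),(-70,25),(-67,25.5),(-64,26))])
E
```

```text
[-74.53  24.52  22.16]
t 20.95 p [ 0.531  -0.0674  0.0547] F [-0.5  -0.18 -2.76] T [ 0.155 -1.044  0.012] w 0.248
q [-0.264  0.914  0.312  1.381 -0.009  1.545  0.508]
tip [-92.9  24.5  37.6] Fx [-0.002  1.    -0.   ] Fz [0.644 0.002 0.765]
[[-0.0006, 0.0001, -0.006], [-0.0031, 0.0017, 0.001], -1]   tcp [ 0.533 -0.067  0.057]
[[0.0027, -0.0005, -0.0113], [-0.0031, 0.0017, 0.001], -1]   tcp [ 0.535 -0.065  0.058]
[[0.0067, -0.001, -0.0159], [-0.0031, 0.0017, 0.001], -1]   tcp [ 0.538 -0.064  0.059]
[[0.0106, -0.0015, -0.0205], [-0.0031, 0.0017, 0.001], -1]   tcp [ 0.54  -0.062  0.059]
```

Call:
play_rows(
  rows=[
    [[-0.0006,0,-0.006],[0,0,0],-1],
    [[0.0011,0,-0.0087],[0,0,0],-1],
    [[0.0027,-0.0005,-0.0113],[0,0,0],-1],
    [[0.0067,-0.001,-0.0159],[0,0,0],-1],
    [[0.0106,-0.0015,-0.0205],[0,0,0],-1],
    [[0.0106,-0.0015,-0.0205],[0,0,0],-1],
  ],
)

```text
clock: 21.55
position: [0.5408, -0.0621, 0.0591]
ee_rot: [2.793, 0.696, -1.056]
force: [0.8, 0.3, -1.4]
width: 0.246
```

```bash
cat > chk.py <<'E'
import sys
from look import *
from blade import *
from padpose import pad
n=sys.argv[1]; e=float(sys.argv[2]); z=float(sys.argv[3])
p,R,o=base(); tp(); print('edge',tip_now(edge=e)[0].round(2)); snap('wrist','w'+n); blade('w'+n,(p,R)); snap('scene','s'+n)
a=cv2.imread(f'pics/s{n}.png');cv2.imwrite(f'pics/s{n}z.png',cv2.resize(a[180:285,190:340],None,fx=5,fy=5,interpolation=cv2.INTER_CUBIC))
try: pad('s'+n,z)
except Exception as x: print('pad fail')
tp()
E
python3 chk.py 21 -24 .026
```

```text
t 21.55 tau_pitch -0.424 (free -.30) tau_roll -1.035 F block xyz [ 0.8  -0.14 -1.37] tip [-81.79  24.17  42.07]
edge [-63.42  24.2   26.62]
w21 rear 3426 slope_x -0.0165 slope_y -0.0012 z at bend (top face) -0.15 xrange 4.0 42.0 res 0.7
w21 front 3476 slope_x -0.1166 slope_y -0.0003 z at bend (top face) -0.52 xrange 50.0 73.0 res 0.71
s21 n 366 260 z med 26.3 slopes [-0.108 -0.009] rect [array([-26.6,   3.4]), array([56.8, 97.6]), np.float64(15.9)] x [-63.5  -1.9] y [-45.1  43.7]
t 21.65 tau_pitch -0.344 (free -.30) tau_roll -0.997 F block xyz [-0.29  0.58 -2.09] tip [-82.25  24.08  42.06]
```

View pics/s21z.png

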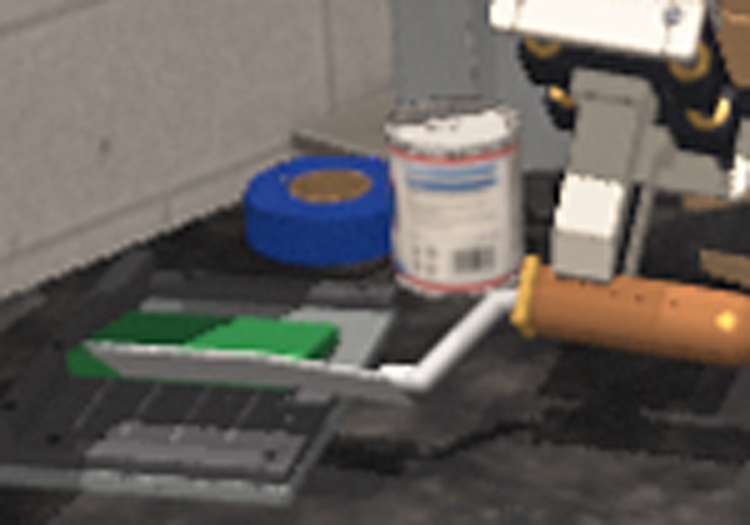

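The pad has tipped into the recess (top slope −0.11). I'll keep pushing while lowering the edge with the trailing side.

Run:
```python
from plan import *
print(tip_now(edge=-24)[0].round(2))
show([dict(tip=(x,24,z),roll=np.radians(-40),pitch=.005,edge=-24) for x,z in((-60,26.5),(-55,25.8),(-50,24.8),(-45,24),(-40,23),(-36,22.3))])
```

```text
[-63.89  24.11  26.6 ]
t 21.65 p [ 0.5404 -0.0624  0.0591] F [-0.55  0.36 -2.09] T [ 0.206 -1.034 -0.037] w 0.25
q [-0.266  0.922  0.312  1.348 -0.012  1.571  0.506]
tip [-82.2  24.1  42.1] Fx [-0.002  1.    -0.   ] Fz [0.644 0.002 0.765]
[[0.0055, -0.0007, -0.006], [-0.0032, 0.0018, 0.001], -1]   tcp [ 0.544 -0.06   0.06 ]
[[0.0141, -0.0013, -0.0113], [-0.0032, 0.0018, 0.001], -1]   tcp [ 0.548 -0.058  0.059]
[[0.023, -0.0018, -0.0162], [-0.0032, 0.0018, 0.001], -1]   tcp [ 0.553 -0.055  0.058]
[[0.0317, -0.0024, -0.0214], [-0.0032, 0.0018, 0.001], -1]   tcp [ 0.557 -0.053  0.057]
[[0.0407, -0.0029, -0.0263], [-0.0032, 0.0018, 0.001], -1]   tcp [ 0.561 -0.05   0.056]
[[0.0477, -0.0034, -0.0303], [-0.0032, 0.0018, 0.001], -1]   tcp [ 0.565 -0.048  0.055]
```

Call:
play_rows(
  rows=[
    [[0.0055,-0.0007,-0.006],[0,0,0],-1],
    [[0.0098,-0.001,-0.0087],[0,0,0],-1],
    [[0.0141,-0.0013,-0.0113],[0,0,0],-1],
    [[0.0186,-0.0015,-0.0138],[0,0,0],-1],
    [[0.023,-0.0018,-0.0162],[0,0,0],-1],
    [[0.0274,-0.002,-0.0188],[0,0,0],-1],
    [[0.0317,-0.0024,-0.0214],[0,0,0],-1],
    [[0.0362,-0.0026,-0.0238],[0,0,0],-1],
    [[0.0362,-0.0026,-0.0238],[0,0,0],-1],
  ],
)

```text
clock: 22.55
position: [0.5592, -0.0514, 0.0565]
ee_rot: [2.793, 0.696, -1.057]
force: [0.2, 0.5, -2.3]
width: 0.252
```

```bash
python3 chk.py 22 -24 .024
```

```text
t 22.55 tau_pitch -0.396 (free -.30) tau_roll -0.992 F block xyz [ 0.46  0.33 -2.25] tip [-60.47  24.13  39.48]
edge [-42.11  24.16  24.02]
w22 rear 3441 slope_x -0.0179 slope_y -0.0014 z at bend (top face) -0.18 xrange 4.0 42.0 res 0.7
w22 front 3493 slope_x -0.1185 slope_y 0.0009 z at bend (top face) -0.51 xrange 50.0 73.0 res 0.72
s22 n 430 357 z med 23.3 slopes [-0.041  0.002] rect [array([-9.5, -0.7]), array([88.3, 72.6]), np.float64(88.4)] x [-44.8  25. ] y [-44.3  43.7]
t 22.65 tau_pitch -0.375 (free -.30) tau_roll -0.968 F block xyz [-0.44  0.22 -1.65] tip [-60.73  24.01  39.58]
```

View pics/s22z.png

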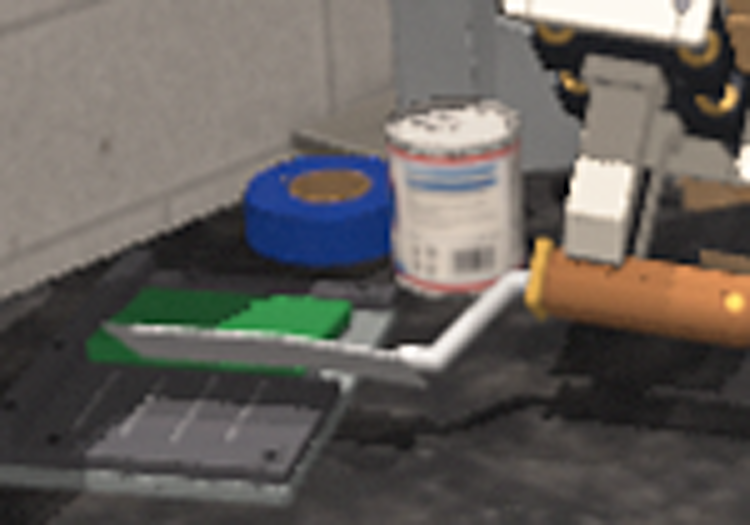

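View pics/w22.png

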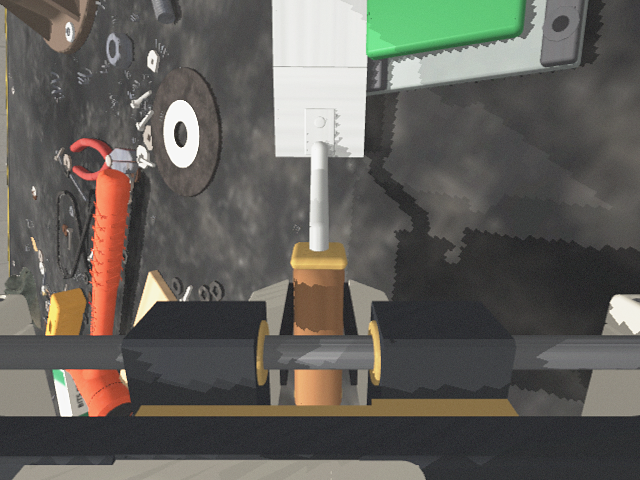

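```bash
echo .017 > sag.txt
python3 - <<'E'
from plan import *
print(tip_now(edge=-24)[0].round(2))
show([dict(tip=(x,24,z),roll=np.radians(-40),pitch=.005,edge=-24) for x,z in((-40,22.8),(-38,22.5),(-36.5,22.2),(-35,22.2))])
E
```

```text
[-42.55  24.    23.91]
t 22.65 p [ 0.559  -0.0516  0.0566] F [-0.49 -0.03 -1.65] T [ 0.164 -1.025  0.022] w 0.249
q [-0.27   0.952  0.31   1.283 -0.023  1.607  0.499]
tip [-60.9  24.   39.4] Fx [-0.003  1.    -0.002] Fz [0.644 0.003 0.765]
[[0.0048, -0.0004, -0.0022], [-0.0018, 0.0017, 0.001], -1]   tcp [ 0.561 -0.05   0.056]
[[0.0082, -0.0006, -0.0043], [-0.0018, 0.0017, 0.001], -1]   tcp [ 0.563 -0.049  0.056]
[[0.0109, -0.0008, -0.0057], [-0.0018, 0.0017, 0.001], -1]   tcp [ 0.564 -0.049  0.055]
[[0.0132, -0.001, -0.0076], [-0.0018, 0.0017, 0.001], -1]   tcp [ 0.565 -0.048  0.055]
```

Call:
play_rows(
  rows=[
    [[0.0024,-0.0002,-0.0011],[0,0,0],-1],
    [[0.0048,-0.0004,-0.0022],[0,0,0],-1],
    [[0.0065,-0.0005,-0.0032],[0,0,0],-1],
    [[0.0082,-0.0006,-0.0043],[0,0,0],-1],
    [[0.0109,-0.0008,-0.0057],[0,0,0],-1],
    [[0.0109,-0.0008,-0.0057],[0,0,0],-1],
    [[0.0109,-0.0008,-0.0057],[0,0,0],-1],
  ],
)

```text
clock: 23.35
position: [0.5641, -0.0485, 0.0553]
ee_rot: [2.793, 0.696, -1.057]
force: [-0.4, 0.7, -2.0]
width: 0.249
```

```bash
python3 chk.py 23 -24 .021
```

```text
t 23.35 tau_pitch -0.349 (free -.30) tau_roll -0.992 F block xyz [ 0.04  0.82 -1.98] tip [-54.92  24.09  38.09]
edge [-36.56  24.12  22.63]
w23 rear 3452 slope_x -0.0159 slope_y -0.0033 z at bend (top face) -0.14 xrange 4.0 42.0 res 0.69
w23 front 3480 slope_x -0.1189 slope_y 0.0009 z at bend (top face) -0.5 xrange 50.0 73.0 res 0.71
s23 n 472 445 z med 20.4 slopes [0.017 0.005] rect [array([-4.2, -0.1]), array([88.7, 74.7]), np.float64(89.2)] x [-40.1  32.6] y [-43.9  43.5]
t 23.45 tau_pitch -0.39 (free -.30) tau_roll -0.963 F block xyz [ 0.52 -0.17 -2.72] tip [-54.96  24.08  38.12]
```

View pics/s23z.png

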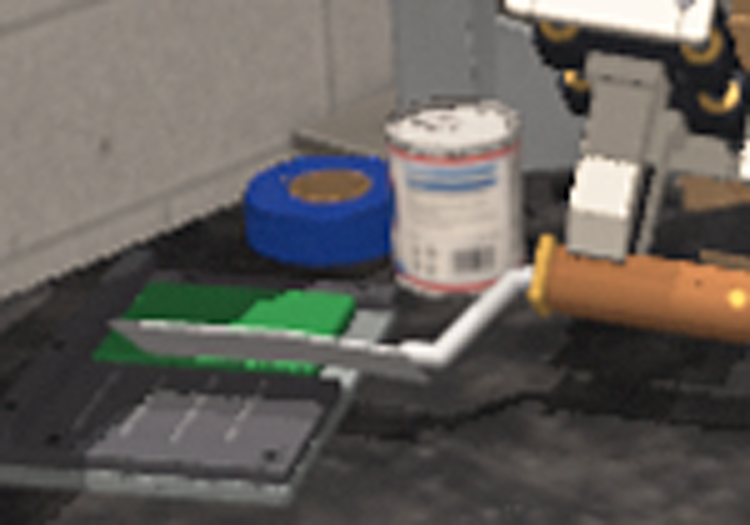

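The pad has dropped in: top at z≈20.4 and level. I'll back the trowel off, unroll it, and come in from the open end to seat the pad against the fence.

Run:
```python
from ik import *
q=base()[2]['joints'].copy()
seq=[(-75,20,70,-40),(-60,-10,95,-30),(-35,-50,95,-15),(-10,-90,85,0),(0,-95,60,0),(0,-80,30,0)]
ts=[dict(tip=(x,y,z),roll=np.radians(r),pitch=.015,edge=0) for x,y,z,r in seq]
for k in ts:
    q,e=ik(*tool_for(**k),q); print(q.round(2),round(margin(q),2),round(e,4))
show(ts)
```

```text
[-0.27  0.9   0.32  1.31 -0.    1.63  0.51] 0.37 0.0
[-0.21  0.79  0.31  1.34 -0.03  1.53  0.57] 0.47 0.0
[-0.11  0.69  0.28  1.43 -0.1   1.31  0.68] 0.69 0.0001
[ 0.04  0.63  0.21  1.53 -0.22  1.08  0.85] 0.92 0.0001
[ 0.04  0.67  0.2   1.52 -0.23  1.05  0.86] 0.93 0.0
[ 0.03  0.68  0.19  1.57 -0.24  0.98  0.85] 0.86 0.0
t 23.45 p [ 0.5641 -0.0485  0.0554] F [ 0.53  0.11 -2.72] T [ 0.149 -1.029 -0.028] w 0.251
q [-0.271  0.962  0.31   1.265 -0.026  1.617  0.496]
tip [-55.   24.1  38.1] Fx [-0.003  1.    -0.002] Fz [0.644 0.003 0.765]
[[-0.0723, 0.0043, -0.028], [-0.0114, 0.0018, 0.0009], -1]   tcp [ 0.55  -0.061  0.089]
[[-0.0902, 0.0575, -0.0913], [-0.0115, 0.1675, -0.0171], -1]   tcp [ 0.575 -0.081  0.117]
[[-0.0645, 0.1338, -0.1284], [-0.0115, 0.4161, -0.044], -1]   tcp [ 0.611 -0.106  0.119]
[[-0.0244, 0.2122, -0.1474], [-0.0113, 0.6646, -0.071], -1]   tcp [ 0.648 -0.132  0.11 ]
[[0.0231, 0.2251, -0.1233], [-0.0113, 0.6646, -0.071], -1]   tcp [ 0.659 -0.131  0.085]
[[0.0618, 0.2005, -0.0743], [-0.0113, 0.6646, -0.071], -1]   tcp [ 0.651 -0.118  0.055]
```

Call:
play_rows(
  rows=[
    [[-0.035,0.002,-0.014],[-0.005,0,0],-1],
    [[-0.0723,0.0043,-0.028],[-0.0114,0.002,0.001],-1],
    [[-0.083,0.03,-0.06],[-0.0115,0.085,-0.008],-1],
    [[-0.0902,0.0575,-0.0913],[-0.0115,0.1675,-0.017],-1],
    [[-0.078,0.095,-0.11],[-0.0115,0.29,-0.03],-1],
    [[-0.0645,0.1338,-0.1284],[-0.0115,0.416,-0.044],-1],
    [[-0.045,0.172,-0.138],[-0.0115,0.54,-0.0575],-1],
    [[-0.0244,0.2122,-0.1474],[-0.0113,0.6646,-0.071],-1],
    [[0.0231,0.2251,-0.1233],[-0.0113,0.6646,-0.071],-1],
    [[0.0231,0.2251,-0.1233],[-0.0113,0.6646,-0.071],-1],
  ],
)

```text
clock: 24.45
position: [0.6569, -0.1323, 0.0828]
ee_rot: [-2.937, -0.79, 0.045]
force: [-0.4, 1.3, -2.5]
width: 0.251
```

```bash
python3 chk.py 24 0 .020
python3 - <<'E'
from look import *
from padpose import *
snap('top','t24'); pad('t24',.020)
a=cv2.imread('pics/t24.png');cv2.imwrite('pics/t24z.png',cv2.resize(a[165:310,165:325],None,fx=4,fy=4,interpolation=cv2.INTER_CUBIC)[:600])
tp(); print('tip',tip_now()[0].round(2)); show([dict(tip=(0,-85,30),roll=0,pitch=.015),dict(tip=(0,-56,14.5),roll=0,pitch=.015)])
E
```

```text
t 24.45 tau_pitch -0.174 (free -.30) tau_roll 0.056 F block xyz [ 0.34  1.34 -2.48] tip [ -1.87 -95.27  58.24]
edge [ -1.87 -95.27  58.24]
w24 rear 3438 slope_x -0.0159 slope_y 0.0005 z at bend (top face) -0.14 xrange 4.0 42.0 res 0.69
w24 front 3473 slope_x -0.1148 slope_y 0.0001 z at bend (top face) -0.45 xrange 50.0 73.0 res 0.7
s24 n 742 723 z med 20.5 slopes [0.009 0.007] rect [array([-2.9, -0.1]), array([90.8, 75.1]), np.float64(89.2)] x [-39.3  33.2] y [-44.5  43.6]
t 24.55 tau_pitch -0.383 (free -.30) tau_roll 0.029 F block xyz [ 0.68  0.11 -2.48] tip [ -0.48 -94.06  59.95]
t24 n 1108 1039 z med 19.6 slopes [-0.003  0.003] rect [array([-1.7, -0.4]), array([70.4, 89. ]), np.float64(0.1)] x [-36.   32.7] y [-44.6  43.5]
t 24.6 tau_pitch -0.306 (free -.30) tau_roll 0.007 F block xyz [ 0.82  0.1  -1.84] tip [ 8.000e-02 -9.419e+01  6.038e+01]
tip [ 8.000e-02 -9.419e+01  6.038e+01]
t 24.6 p [ 0.6586 -0.13    0.0852] F [ 0.65  0.5  -1.84] T [-0.268 -0.148 -0.093] w 0.249
q [ 0.042  0.666  0.195  1.518 -0.227  1.048  0.851]
tip [  0.1 -94.2  60.4] Fx [-0.001  1.    -0.014] Fz [0.    0.014 1.   ]
[[-0.0006, -0.0121, 0.062], [-0.0008, 0.0006, 0.0012], -1]   tcp [ 0.654 -0.122  0.055]
[[-0.0005, -0.0666, 0.0988], [-0.0008, 0.0006, 0.0012], -1]   tcp [ 0.639 -0.097  0.039]
```

View pics/s24z.png

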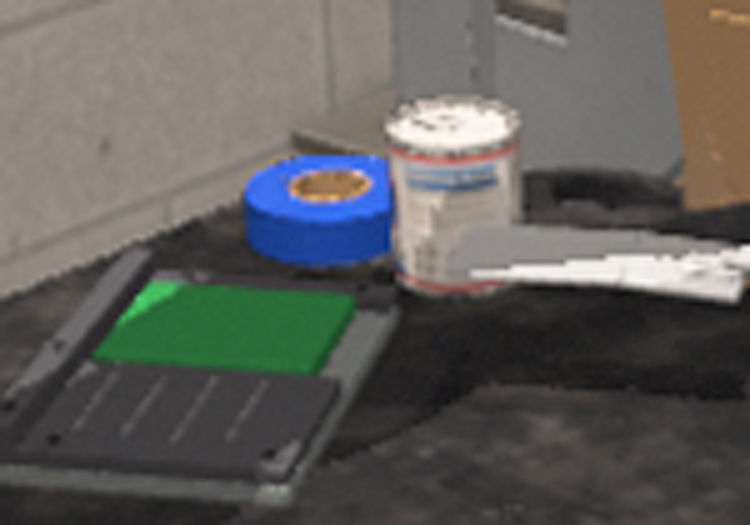

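View pics/t24z.png

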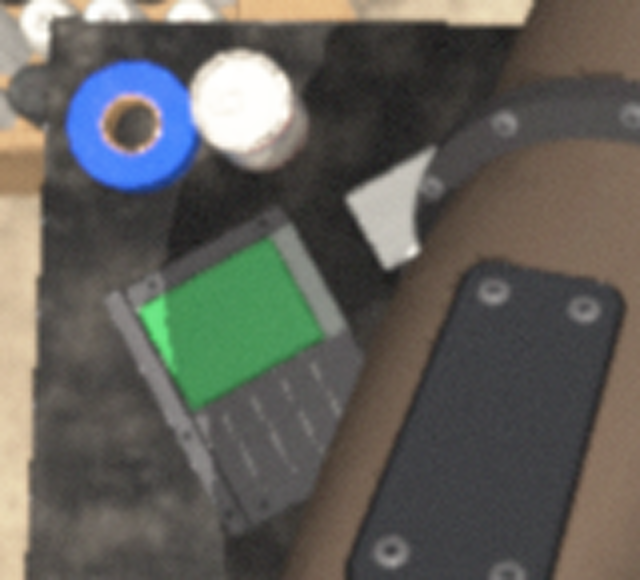

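The pad is seated flat with its clean face up. It's roughly 1–2 mm from the fence, so now a gentle push from the open end.

Call:
play_rows(
  rows=[
    [[0,-0.006,0.03],[0,0,0],-1],
    [[0,-0.012,0.06],[0,0,0],-1],
    [[0,-0.03,0.078],[0,0,0],-1],
    [[0,-0.05,0.09],[0,0,0],-1],
    [[0,-0.062,0.0985],[0,0,0],-1],
    [[0,-0.0666,0.1],[0,0,0],-1],
    [[0,-0.0666,0.1],[0,0,0],-1],
    [[0,-0.0666,0.1],[0,0,0],-1],
  ],
)

```text
clock: 25.4
position: [0.64, -0.0983, 0.0392]
ee_rot: [-2.938, -0.795, 0.039]
force: [0.8, 0.8, -0.8]
width: 0.246
```

```bash
python3 chk.py 25 0 .020
python3 - <<'E'
from plan import *
show([dict(tip=(0,y,13.8),roll=0,pitch=.015) for y in (-50,-46,-44,-43)])
E
```

```text
t 25.4 tau_pitch -0.374 (free -.30) tau_roll 0.064 F block xyz [ 1.08  0.29 -0.79] tip [  0.32 -57.49  14.08]
edge [  0.32 -57.49  14.08]
w25 rear 3421 slope_x -0.0234 slope_y 0.0001 z at bend (top face) -0.88 xrange 4.0 42.0 res 0.7
w25 front 3478 slope_x -0.123 slope_y 0.0023 z at bend (top face) -1.21 xrange 50.0 73.0 res 0.71
s25 n 734 716 z med 20.6 slopes [0.01  0.006] rect [array([-3.3,  0. ]), array([74.6, 90.5]), np.float64(0.8)] x [-39.5  31.8] y [-44.6  42.9]
t 25.5 tau_pitch -0.335 (free -.30) tau_roll 0.009 F block xyz [ 0.47  0.31 -1.43] tip [  0.18 -57.58  13.92]
t 25.5 p [ 0.6398 -0.0985  0.039 ] F [ 0.25  0.5  -1.43] T [-0.293 -0.161  0.017] w 0.248
q [ 0.006  0.68   0.178  1.626 -0.24   0.922  0.83 ]
tip [  0.2 -57.6  13.9] Fx [ 0.001  1.    -0.016] Fz [-0.     0.016  1.   ]
[[-0.0001, -0.015, 0.002], [0.0007, -0.0005, -0.0004], -1]   tcp [ 0.636 -0.092  0.039]
[[-0.0001, -0.0229, 0.0029], [0.0007, -0.0005, -0.0004], -1]   tcp [ 0.634 -0.089  0.039]
[[-0.0002, -0.0269, 0.0033], [0.0007, -0.0005, -0.0004], -1]   tcp [ 0.633 -0.087  0.039]
[[-0.0002, -0.0289, 0.0035], [0.0007, -0.0005, -0.0004], -1]   tcp [ 0.632 -0.086  0.039]
```

View pics/s25z.png

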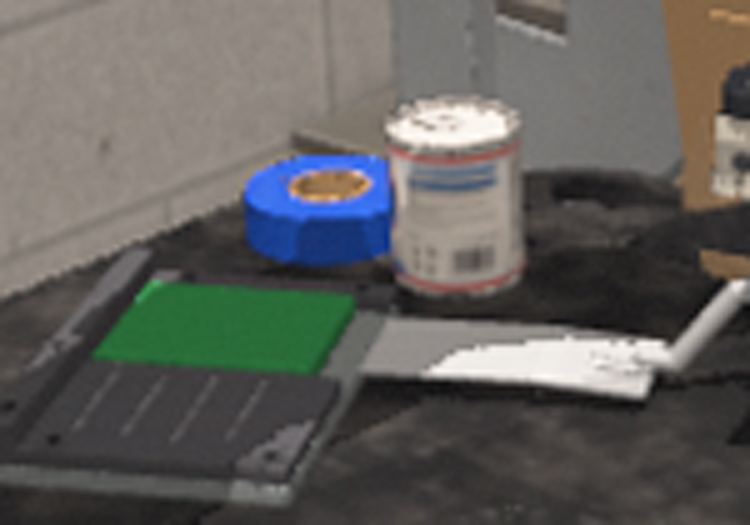

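Call:
play_rows(
  rows=[
    [[0,-0.008,0],[0,0,0],-1],
    [[0,-0.015,0.0005],[0,0,0],-1],
    [[0,-0.02,0.001],[0,0,0],-1],
    [[0,-0.023,0.0013],[0,0,0],-1],
    [[0,-0.025,0.0015],[0,0,0],-1],
    [[0,-0.025,0.0015],[0,0,0],-1],
  ],
)

```text
clock: 26.1
position: [0.6331, -0.0869, 0.0391]
ee_rot: [-2.937, -0.795, 0.041]
force: [-0.2, -0.0, -1.7]
width: 0.246
```

```bash
python3 chk.py 26 0 .020
```

```text
t 26.1 tau_pitch -0.346 (free -.30) tau_roll 0.04 F block xyz [-0.14  0.07 -1.73] tip [ 4.000e-02 -4.414e+01  1.419e+01]
edge [ 4.000e-02 -4.414e+01  1.419e+01]
w26 rear 3415 slope_x -0.021 slope_y 0.0014 z at bend (top face) -0.8 xrange 4.0 42.0 res 0.68
w26 front 3483 slope_x -0.125 slope_y 0.0016 z at bend (top face) -1.15 xrange 50.0 73.0 res 0.71
s26 n 738 719 z med 20.5 slopes [0.011 0.007] rect [array([-4.5, -0.9]), array([89.7, 76. ]), np.float64(87.9)] x [-38.9  32.4] y [-44.6  43.2]
t 26.2 tau_pitch -0.343 (free -.30) tau_roll 0.044 F block xyz [ 0.22  0.63 -1.93] tip [ 3.000e-02 -4.440e+01  1.418e+01]
```

View pics/w26.png

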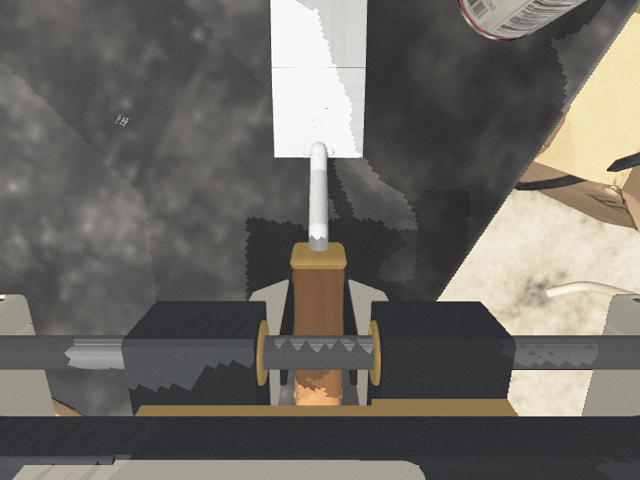

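View pics/s26z.png

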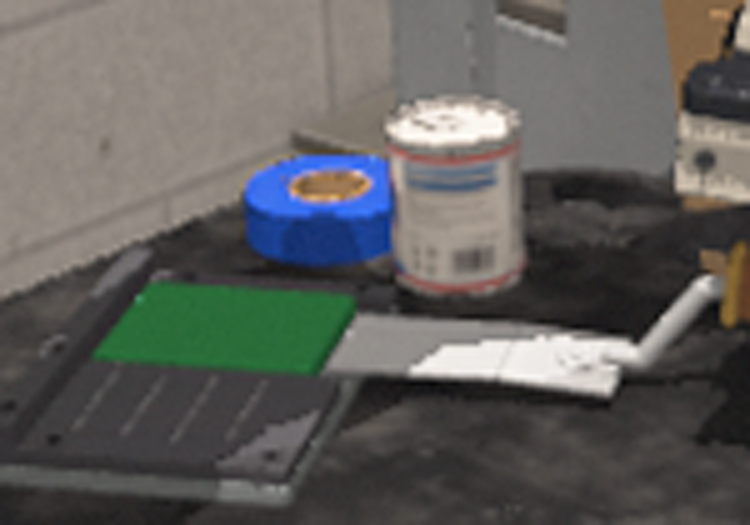

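Call:
play_rows(
  rows=[
    [[0,-0.001,0],[0,0,0],-1],
    [[0,-0.002,0],[0,0,0],-1],
  ],
)

```text
clock: 26.4
position: [0.6326, -0.0863, 0.0392]
ee_rot: [-2.937, -0.795, 0.041]
force: [1.2, 0.3, -2.4]
width: 0.249
```

```bash
python3 -c "
from plan import *
tp()"
```

```text
t 26.4 tau_pitch -0.359 (free -.30) tau_roll 0.093 F block xyz [ 1.18 -0.38 -2.36] tip [ 3.000e-02 -4.338e+01  1.427e+01]
```

Call:
play_rows(
  rows=[
    [[0,-0.001,0],[0,0,0],-1],
    [[0,-0.002,0],[0,0,0],-1],
  ],
)

```text
clock: 26.6
position: [0.6321, -0.0853, 0.0393]
ee_rot: [-2.937, -0.795, 0.041]
force: [-0.9, -0.4, -1.7]
width: 0.252
```

```bash
python3 -c "
from plan import *
tp()"
```

```text
t 26.6 tau_pitch -0.396 (free -.30) tau_roll 0.008 F block xyz [-0.93  0.13 -1.67] tip [ 3.000e-02 -4.228e+01  1.437e+01]
```

Call:
play_rows(
  rows=[
    [[0,-0.001,0],[0,0,0],-1],
    [[0,-0.002,0],[0,0,0],-1],
  ],
)

```text
clock: 26.8
position: [0.6317, -0.0845, 0.0394]
ee_rot: [-2.937, -0.795, 0.04]
force: [0.6, -0.8, -1.9]
width: 0.247
```

```bash
python3 chk.py 27 0 .020
```

```text
t 26.8 tau_pitch -0.43 (free -.30) tau_roll 0.016 F block xyz [ 0.1  -1.01 -1.92] tip [  0.06 -41.36  14.48]
edge [  0.06 -41.36  14.48]
w27 rear 3432 slope_x -0.0225 slope_y 0.0009 z at bend (top face) -0.85 xrange 4.0 42.0 res 0.7
w27 front 3475 slope_x -0.1241 slope_y -0.0011 z at bend (top face) -1.22 xrange 50.0 73.0 res 0.7
s27 n 733 723 z med 20.5 slopes [0.009 0.006] rect [array([-2.5,  0.6]), array([75.8, 91.1]), np.float64(1.1)] x [-39.5  33.5] y [-44.1  44.2]
t 26.9 tau_pitch -0.414 (free -.30) tau_roll 0.089 F block xyz [ 0.01 -0.77 -1.43] tip [  0.06 -41.3   14.5 ]
```

View pics/s27z.png

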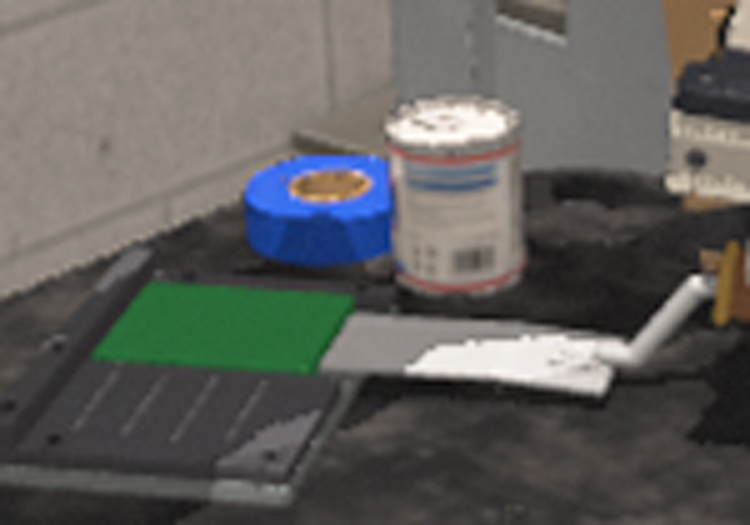

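Call:
play_rows(
  rows=[
    [[0,-0.001,0],[0,0,0],-1],
    [[0,-0.002,0],[0,0,0],-1],
  ],
)

```text
clock: 27.1
position: [0.6311, -0.0836, 0.0395]
ee_rot: [-2.937, -0.795, 0.04]
force: [0.6, -0.7, -1.5]
width: 0.251
```

```bash
python3 -c "
from plan import *
tp()"
```

```text
t 27.1 tau_pitch -0.425 (free -.30) tau_roll 0.086 F block xyz [ 0.17 -0.92 -1.52] tip [  0.05 -40.34  14.59]
```

Call:
play_rows(
  rows=[
    [[0,-0.001,0],[0,0,0],-1],
    [[0,-0.002,0],[0,0,0],-1],
  ],
)

```text
clock: 27.3
position: [0.631, -0.0834, 0.0398]
ee_rot: [-2.938, -0.795, 0.039]
force: [1.4, -2.3, -0.9]
width: 0.244
```

```bash
python3 chk.py 28 0 .020;  python3 - <<'E'
from look import *
from padpose import *
snap('top','t28'); pad('t28',.020)
E
```

```text
t 27.3 tau_pitch -1.1 (free -.30) tau_roll 0.093 F block xyz [ 0.07 -2.7  -0.89] tip [  0.13 -40.15  14.66]
edge [  0.13 -40.15  14.66]
w28 rear 3419 slope_x -0.0216 slope_y 0.0007 z at bend (top face) -0.93 xrange 4.0 42.0 res 0.69
w28 front 3471 slope_x -0.1271 slope_y -0.0006 z at bend (top face) -1.31 xrange 50.0 73.0 res 0.71
s28 n 729 716 z med 20.6 slopes [0.009 0.006] rect [array([-2.5,  0.4]), array([89.6, 76.2]), np.float64(89.0)] x [-39.3  32.1] y [-42.8  44.9]
t 27.4 tau_pitch -1.107 (free -.30) tau_roll 0.099 F block xyz [ 0.42 -4.47 -1.4 ] tip [  0.14 -40.16  14.72]
t28 n 972 928 z med 19.6 slopes [-0.002 -0.002] rect [array([-1.6,  1.4]), array([89.9, 70.1]), np.float64(89.8)] x [-35.2  32.8] y [-42.6  45.7]
```

View pics/s28z.png

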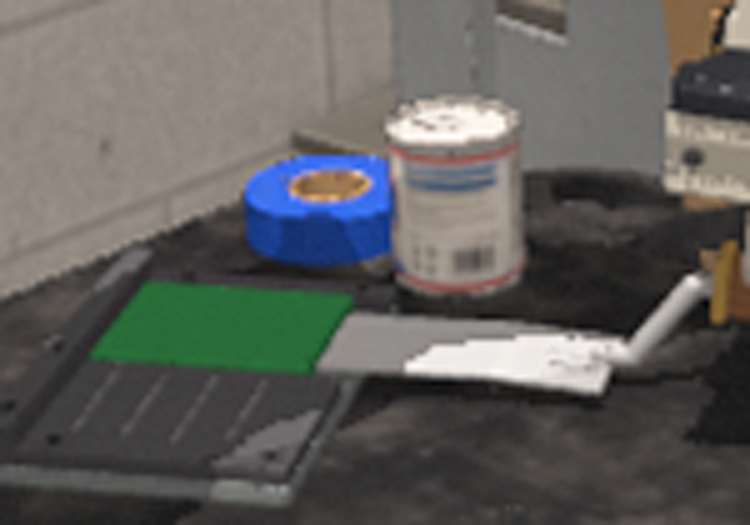

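Contact with the fence is felt at about 3–4 N, and the top camera puts the pad centre at y=+1.4 mm (flush is +1.5). Backing off straight along the floor, then returning the trowel.

Call:
play_rows(
  rows=[
    [[0,0.004,-0.0005],[0,0,0],-1],
    [[0,0.014,-0.002],[0,0,0],-1],
    [[0,0.034,-0.005],[0,0,0],-1],
    [[0,0.064,-0.012],[0,0,0],-1],
    [[0,0.1,-0.04],[0,0,0],-1],
    [[0,0.13,-0.08],[0,0,0],-1],
    [[0,0.14,-0.13],[0,0,0],-1],
    [[0,0.14,-0.17],[0,0,0],-1],
    [[0,0.14,-0.17],[0,0,0],-1],
  ],
)

```text
clock: 28.35
position: [0.6722, -0.1522, 0.1199]
ee_rot: [-2.94, -0.794, 0.034]
force: [0.7, -0.5, -2.1]
width: 0.251
```

```bash
python3 chk.py 29 0 .020;  python3 - <<'E'
from look import *
from padpose import *
snap('top','t29'); pad('t29',.020)
p,R,o=base(); pt=np.array([.4266,-.3417,.12]); Rt=Ro.from_rotvec([-3.12845,.28707,0]).as_matrix()
Rt=Rt@RTX if False else Rt
# nose-up tool pitch of 0.022 about trowel y (= -tool x)
Rt2=Rt@Ro.from_rotvec([.022,0,0]).as_matrix()
print((Rt2@RT0[:,0] if 'RT0' in globals() else Rt2@np.array([0,-1,0])).round(4))
print(delta((pt,Rt2),(p,R)), p)
a=cv2.imread('pics/t29.png');cv2.imwrite('pics/t29z.png',cv2.resize(a[165:310,165:325],None,fx=4,fy=4,interpolation=cv2.INTER_CUBIC)[:600])
E
```

```text
t 28.35 tau_pitch -0.427 (free -.30) tau_roll -0.0 F block xyz [ 0.4  -0.78 -2.09] tip [   1.21 -120.34   94.28]
edge [   1.21 -120.34   94.28]
w29 rear 3409 slope_x -0.0269 slope_y 0.0028 z at bend (top face) -1.33 xrange 4.0 42.0 res 0.71
w29 front 3479 slope_x -0.1303 slope_y -0.0002 z at bend (top face) -1.62 xrange 50.0 73.0 res 0.7
s29 n 743 724 z med 20.6 slopes [0.007 0.007] rect [array([-3.8,  1.2]), array([90. , 75.9]), np.float64(89.6)] x [-40.   32.6] y [-43.1  45. ]
t 28.45 tau_pitch -0.329 (free -.30) tau_roll 0.077 F block xyz [-0.31  0.01 -2.4 ] tip [-9.0000e-02 -1.1772e+02  9.1640e+01]
t29 n 1104 1047 z med 19.5 slopes [-0.002 -0.003] rect [array([-1.6,  1.5]), array([89.9, 69.8]), np.float64(89.7)] x [-36.   32.6] y [-43.   45.6]
[0.1819 0.9831 0.022 ]
(array([-0.6127236,  0.0845553, -0.016665 ]), array([-0.07405786,  0.04355871,  0.67858761])) [ 0.66944894 -0.15007339  0.11575502]
```

View pics/s29z.png

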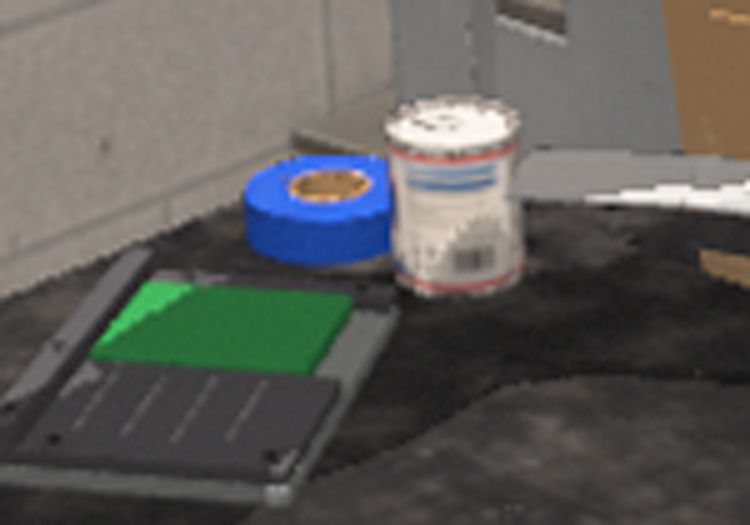

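View pics/t29z.png

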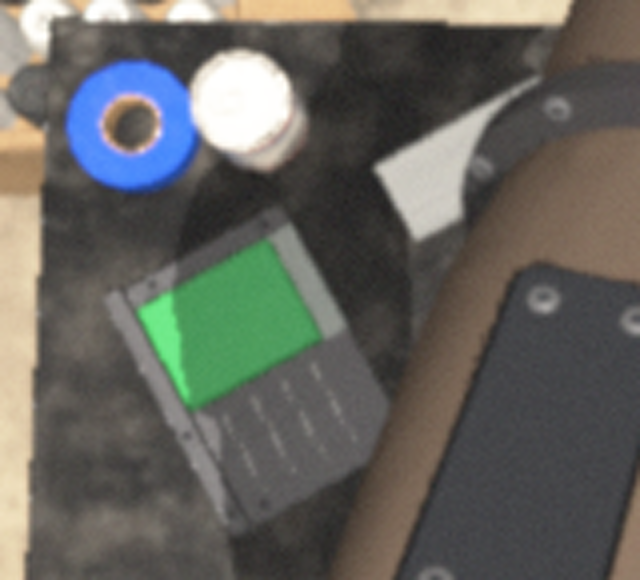

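Call:
play_rows(
  rows=[
    [[-0.04,0.006,-0.02],[-0.005,0.003,0.04],-1],
    [[-0.11,0.015,-0.035],[-0.013,0.008,0.12],-1],
    [[-0.19,0.026,-0.045],[-0.022,0.013,0.21],-1],
    [[-0.27,0.037,-0.05],[-0.032,0.019,0.3],-1],
    [[-0.35,0.048,-0.05],[-0.041,0.025,0.39],-1],
    [[-0.43,0.059,-0.05],[-0.05,0.03,0.48],-1],
    [[-0.51,0.07,-0.045],[-0.06,0.036,0.57],-1],
    [[-0.58,0.08,-0.04],[-0.068,0.041,0.64],-1],
    [[-0.613,0.0846,-0.035],[-0.071,0.0436,0.679],-1],
    [[-0.613,0.0846,-0.035],[-0.071,0.0436,0.679],-1],
  ],
)

```text
clock: 29.5
position: [0.4247, -0.3437, 0.129]
ee_rot: [-3.103, 0.293, -0.0]
force: [0.1, -0.1, -1.3]
width: 0.251
```

Run:
```python
from look import *
from blade import *
snap('scene','s30'); p,R,o=base(); snap('wrist','w30'); blade('w30',(p,R))
p,R,o=base()
Rt=Ro.from_rotvec([-3.12845,.28707,0]).as_matrix()@Ro.from_rotvec([.026,0,0]).as_matrix()
for z in(.075,.052,.0454): print(z,[x.round(4) for x in delta((np.array([.4266,-.3417,z]),Rt),(p,R))])
print(p,o['clock'],o['joints'].round(2))
```

```text
w30 rear 3407 slope_x -0.0229 slope_y 0.0 z at bend (top face) -0.65 xrange 4.0 42.0 res 0.7
w30 front 3501 slope_x -0.1256 slope_y 0.0013 z at bend (top face) -0.85 xrange 50.0 73.0 res 0.7
0.075 [array([-0.0032,  0.0033,  0.1089]), array([0.0003, 0.    , 0.001 ])]
0.052 [array([-0.0032,  0.0044,  0.1549]), array([0.0003, 0.    , 0.001 ])]
0.0454 [array([-0.0032,  0.0048,  0.1681]), array([0.0003, 0.    , 0.001 ])]
[ 0.42820619 -0.34176801  0.12949236] 29.6 [ 0.27  0.42  0.44  1.88 -0.25  0.91  0.65]
```

View pics/w30.png

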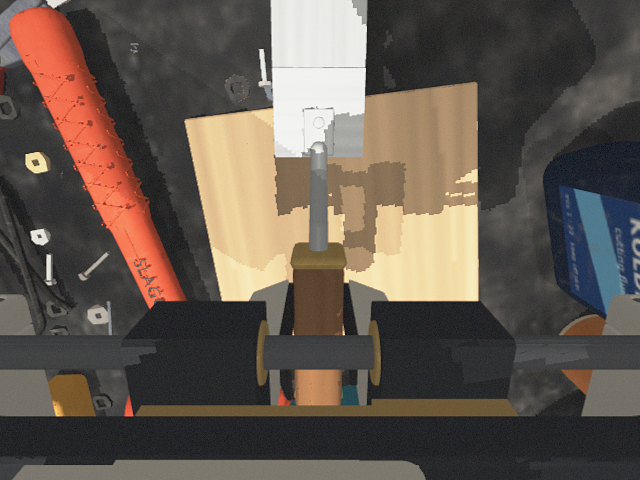

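Call:
play_rows(
  rows=[
    [[-0.0016,0.0015,0.04],[0,0,0.001],-1],
    [[-0.0032,0.003,0.085],[0,0,0.001],-1],
    [[-0.0032,0.004,0.125],[0,0,0.001],-1],
    [[-0.0032,0.0044,0.148],[0,0,0.001],-1],
    [[-0.0032,0.0044,0.1555],[0,0,0.001],-1],
    [[-0.0032,0.0044,0.1555],[0,0,0.001],-1],
  ],
)

```text
clock: 30.2
position: [0.4266, -0.3423, 0.0521]
ee_rot: [-3.104, 0.285, -0.004]
force: [-0.1, -0.1, -2.3]
width: 0.247
```

Run:
```python
from blade import *
p,R,o=base()
Rt=Ro.from_rotvec([-3.12845,.28707,0]).as_matrix()@Ro.from_rotvec([.024,0,0]).as_matrix()
for z in(.047,.0454): print(z,[x.round(4) for x in delta((np.array([.4266,-.3417,z]),Rt),(p,R))])
print(p,o['force'].round(2),o['clock'])
```

```text
0.047 [array([-0.0002, -0.0009,  0.0102]), array([-0.001 , -0.0002, -0.0003])]
0.0454 [array([-0.0002, -0.0008,  0.0134]), array([-0.001 , -0.0002, -0.0003])]
[ 0.42659423 -0.34229575  0.05210557] [-0.14 -0.14 -2.33] 30.2
```

Call:
play_rows(
  rows=[
    [[0,-0.0008,0.004],[0,0,0],-1],
    [[0,-0.0008,0.008],[0,0,0],-1],
    [[0,-0.0008,0.0105],[0,0,0],-1],
    [[0,-0.0008,0.0125],[0,0,0],-1],
    [[0,-0.0008,0.0125],[0,0,0],-1],
  ],
)

```text
clock: 30.7
position: [0.4261, -0.3423, 0.0461]
ee_rot: [-3.104, 0.288, -0.005]
force: [-0.1, 0.5, -2.8]
width: 0.249
```

Run:
```python
from look import *
from blade import *
p,R,o=base(); print(p,o['force'].round(2),o['clock']); snap('wrist','w31'); blade('w31',(p,R)); print(base()[2]['force'].round(2))
```

```text
[ 0.42608505 -0.34231015  0.04614697] [-0.1   0.51 -2.8 ] 30.7
w31 rear 3412 slope_x -0.0206 slope_y -0.0004 z at bend (top face) -0.63 xrange 4.0 42.0 res 0.69
w31 front 3497 slope_x -0.1206 slope_y 0.0008 z at bend (top face) -1.0 xrange 50.0 73.0 res 0.69
[ 0.13 -0.2  -2.38]
```

Call:
play_rows(
  rows=[
    [[0,0,0.001],[0,0,0],-1],
    [[0,0,0.002],[0,0,0],-1],
    [[0,0,0.002],[0,0,0],-1],
  ],
)

```text
clock: 31.05
position: [0.4261, -0.3423, 0.0451]
ee_rot: [-3.104, 0.288, -0.005]
force: [0.2, 0.1, -1.5]
width: 0.249
```

Run:
```python
from look import *
from blade import *
p,R,o=base(); print(p,o['force'].round(2),o['clock']); snap('wrist','w32'); blade('w32',(p,R)); print(base()[2]['force'].round(2))
```

```text
[ 0.42613053 -0.34229029  0.04509236] [ 0.21  0.05 -1.54] 31.05
w32 rear 3412 slope_x -0.0201 slope_y 0.0 z at bend (top face) -0.51 xrange 4.0 42.0 res 0.71
w32 front 3501 slope_x -0.1217 slope_y 0.0009 z at bend (top face) -0.87 xrange 50.0 73.0 res 0.7
[ 0.31  0.05 -1.7 ]
```

Call:
play_rows(
  rows=[
    [[0,0,0.001],[0,0,0],-1],
    [[0,0,0.001],[0,0,0],-0.3],
    [[0,0,0.001],[0,0,0],0],
    [[0,0,0.001],[0,0,0],0.4],
    [[0,0,0.001],[0,0,0],0.4],
    [[0,0,0.001],[0,0,0],0.4],
    [[0,0,0.001],[0,0,0],0.4],
    [[0,0,0.001],[0,0,0],0.4],
  ],
)

```text
clock: 31.9
position: [0.4261, -0.3422, 0.0446]
ee_rot: [-3.104, 0.287, -0.004]
force: [-0.4, -0.2, 1.0]
width: 0.696
```

Call:
play_rows(
  rows=[
    [[0,0,-0.02],[0,0,0],0.4],
    [[0,0,-0.08],[0,0,0],0.4],
    [[0,0,-0.16],[0,0,0],0.4],
    [[0,0.05,-0.24],[0,0,0],0.4],
    [[0,0.1,-0.3],[0,0,0],0.4],
    [[0,0.1,-0.3],[0,0,0],0.4],
    [[0,0.1,-0.3],[0,0,0],0.4],
  ],
)

```text
clock: 32.6
position: [0.4161, -0.3955, 0.1942]
ee_rot: [-3.104, 0.289, -0.007]
force: [0.0, 0.7, -0.5]
width: 0.697
```

Run:
```python
from look import *
from padpose import *
o=arm.observe(); print(o['clock'],o['position'],o['width'],o['force'].round(2))
for n in('scene','top','wrist'): snap(n,n+'F')
pad('topF',.020); pad('sceneF',.020)
a=cv2.imread('pics/topF.png');cv2.imwrite('pics/topFz.png',cv2.resize(a[165:345,165:485],None,fx=2.5,fy=2.5,interpolation=cv2.INTER_CUBIC))
```

```text
32.6 [ 0.416098   -0.39551231  0.19422818] 0.6965974314703262 [ 0.04  0.66 -0.48]
topF n 1109 1053 z med 19.6 slopes [-0.002 -0.001] rect [array([-1.5,  1.4]), array([89.7, 69.8]), np.float64(89.9)] x [-36.1  32.7] y [-42.8  45.4]
sceneF n 734 712 z med 20.6 slopes [0.01  0.005] rect [array([-3.1,  1.3]), array([89.1, 74.3]), np.float64(89.7)] x [-38.8  32.8] y [-43.  45.]
```

View pics/topFz.png

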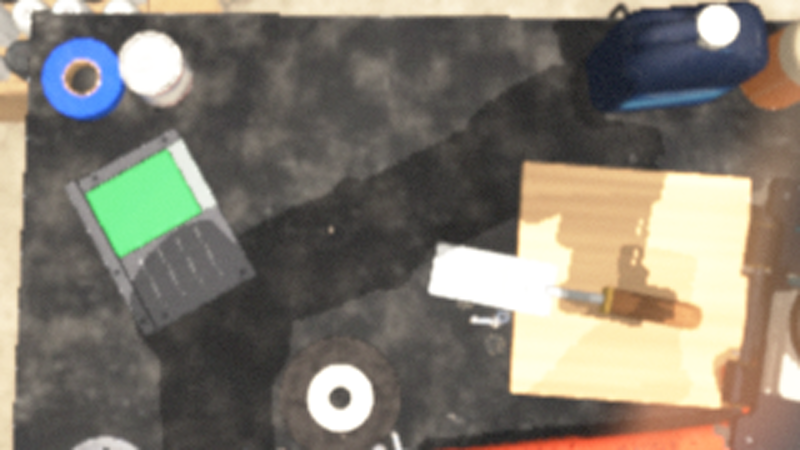

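View pics/wristF.png

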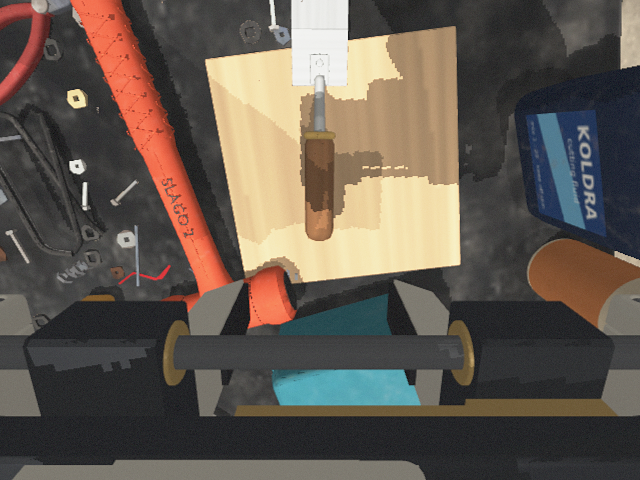

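View pics/sceneF.png

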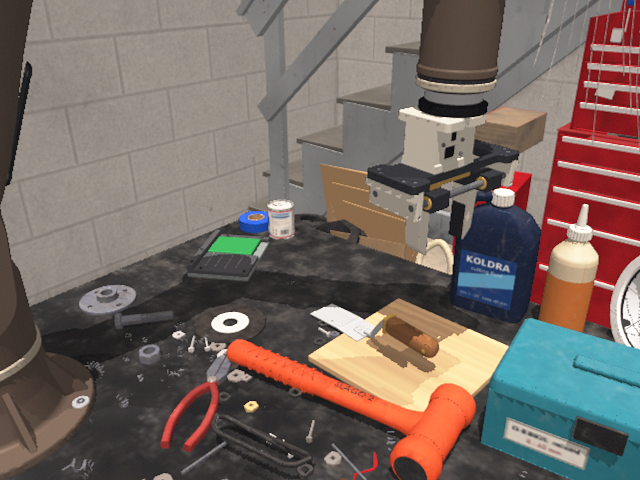

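Run:
```python
from geo import *
for t in('top0','topF'):
    im,d,*_=load(t); W=cloud(t); hsv=cv2.cvtColor(im,cv2.COLOR_RGB2HSV)
    m=cv2.inRange(hsv,(100,150,80),(125,255,255))[165:225,170:225]; v,u=np.nonzero(m); print(t,'tape px',u.mean().round(2)+170,v.mean().round(2)+165,len(u))
    z=(W[...,2]>.055)&(W[...,2]<.09)&(W[...,0]>.58)&(W[...,0]<.70)&(W[...,1]>.05)&(W[...,1]<.14); print('tin',W[z].mean(0).round(4),z.sum())
W=cloud('wristF');im=load('wristF')[0]
h=np.radians(79.3);ax=np.array([np.cos(h),np.sin(h)]);s=W[...,:2]@ax
b=np.zeros(s.shape,bool);b[:84,296:344]=1;b[50:,305:333]=0
for lo in np.arange(-.20,-.10,.01):
    k=b&(s>=lo)&(s<lo+.01)&(W[...,2]<.03)
    if k.sum()>20: print(round(lo+.005,3),np.median(W[k][:,2]).round(4))
```

```text
top0 tape px 197.75 196.46 601
tin [0.6399 0.0957 0.0683] 517
topF tape px 197.76 196.59 574
tin [0.6399 0.0957 0.0684] 516
-0.195 0.0138
-0.185 0.0136
-0.175 0.0136
-0.165 0.0136
-0.155 0.0136
-0.145 0.0131
-0.135 0.0122
-0.125 0.0114
```

Run:
```python
from cell import arm
print(arm.sign_off())
```

```text
the job is handed in; nothing more can be done
None
```

The pad is turned over, clean face up, and seated flat in its recess against the fence. The trowel is back on its board, and I handed the job in at 32.75 s. I slid the blade under the pad from the open end, tipped the pad onto the ledge, pushed it back in with the blade's long edge, and nudged it to the fence with the tip.

**Deviations**
- The wrist turn reached only about 36° before the arm came near its joint limits. I finished the tip-over by pushing the standing pad past balance with the blade's edge, and it dropped the last part onto the ledge.
- My first push-back, with the blade rolled the other way, rode up the pad's edge without moving it. I switched to the opposite roll, which worked.

**Last checks**
- **Pad:** the top face measures z≈20 mm and level within about 0.01 rad. It is centred at y≈+1.4 mm, where +1.5 is flush with the fence. The top camera gives x≈−1.5 mm and the scene camera about −3 mm. The recess allows only ±1.5 mm, so I take the extra as camera bias, because the pad lies flat inside the walls.
- **Fence contact:** I felt about 3–4.5 N when the pad met the fence, the strongest contact reading of the whole job. Forces were read only between moves, so brief peaks, including the pad's fall onto the ledge, were not measured.
- **Trowel:** the rear of the blade lies flat on the board (top face at 13.6 mm). The bend is about 0.10 rad downward, the same as before.
- **Tape and tin:** neither has moved.

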